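# Raise the stall's counter hatch to the parcel mark

## Task

A customer is waiting for a boxed pair: push the counter hatch's sliding sash up from beneath its lip with your fingertips, steadily and without gripping the lip or touching the clear pane, until the lip is level with the parcel-height marker clipped on the jamb. Leave the sash standing there, take your hand away, and leave the things on the counter where they are.

Things in the scene. Friction and masses are not known exactly. Their poses are not given: they have to be found in the camera images.
- hatch: aluminium counter screen fixed on the counter, 530 mm wide (y), 672 tall, its -x side to the robot. Origin: middle of its foot, on the counter. Sill 12 mm high, 90 deep. Jambs 50 x 50 mm at y = +-235 mm, each on a foot plate 200 (x) x 75 x 8 mm. Head at 590 to 640 mm. A clear fixed pane (x = +14 mm) fills it from 320 mm up; below it the sash, with an open gap under the sash
- sash (a joint): lift of the sliding sash in m: 0 resting on its blocks (lip's underside 70 mm above the counter), growing straight up, top stop 0.23. Sash 424 mm wide, 265 tall, 18 thick (rail front 19 mm to -x of the hatch's mid-plane). Counterweighted: it stays wherever it is left and moves either way under 2.5 to 6 N plus 12 N per m/s. Its clear acrylic pane (sash_c4) begins 29 mm above its lower edge
- lip (a point): middle of the front edge (nose) of the finger lip, at half its thickness; axes as the hatch's. The lip is a flat level ledge 360 mm long (y), 8 mm thick (sash_c5 its lower half, sash_c6 its upper), standing out 38 mm to -x from the sash's bottom rail. The point is 57 mm to -x of the hatch's mid-plane, 4 mm above the lip's flat underside, which is level with the sash's lower edge and free beneath
- marker: height marker: black clip 16 mm high gripping the hatch's left jamb (its +y), reaching 32 mm before and behind the jamb's middle, with a pointed tip towards the opening on both faces and a white line along its middle. Fixed. Origin: centre of the clip, on the jamb's axis, at the marked height
- mark (a point): tip of the marker's front pointer, at the marked height (the white line); 190 to 285 mm above the counter
- shoebox: closed shoe box, 306 x 191 x 114 mm, standing loose on the counter on the seller's side, left or right of the hatch. Origin: centre of its underside
- terminal: grey card terminal, 165 x 78 x 43 mm, lying loose on the seller's side on the other side from the box. Origin: centre of its underside
- sandal: brown strap sandal, 254 mm long, 86 mm wide, 90 mm high, standing loose behind the hatch's opening, lying across it. Origin: centre of its sole's underside, toe to its +x

How it is judged:
By the outcome, as a careful person would: the job done as asked, in the order asked, and still so for the second after the job is handed in, with the robot touching nothing.
It also fails if it takes over 51 s, if anything falls off the work surface, if the arm or the gripper's body presses on something with over 40 N, if the wrist force passes 120 N, or if a joint passes its speed limit or range.

## Robot

A 7-joint arm with a two-finger parallel gripper is mounted at the origin on the work surface. World frame = base frame: x ahead of the robot, y to its left, z up, the work surface at z = 0. Lengths are in mm, angles in degrees, forces in N, time in s.
With the tool pointing down it reaches from about 425 to 825 mm from the base axis. Payload 3.6 kg.
Tool frame: the origin (TCP) lies at the very end of the fingers, on their centre line; the grasp point (between the pads) lies 19 mm behind it; z points along the fingers, x is the direction in which the jaws open and shut, and the axes are right-handed (so a half turn about z gives the same grasp; the last joint's range is limited). The gripper opens to 85 mm and grips with 20 to 120 N. Pads are 22 mm wide; open, the fingers measure 114 mm over their backs; the gripper's body (76 mm by 85 mm) begins 54 mm behind the grasp point. The pads swing forward as they close: fully open they stand 13 mm farther back than shut.
Start: joints at [-67.924, 35.231, -0.722, 81.555, 0.464, 63.22, -2.315], TCP at [260.133, 595.645, 231.297] pointing down, gripper open.
Joint ranges: [-178.69, 178.69], [-17.37, 117.87], [-77.05, 75.6], [15.02, 138.74], [-78.02, 258.01], [0.78, 113.62], [-162.83, 162.83]. Speed limits (degrees/s): [159.86, 159.86, 180, 180, 180, 180, 180].

## Interface

Orientations are given as a 3x3 rotation matrix whose columns are the frame's x, y, z axes.
In Python, from plant import robot gives the robot as it stands.
- The arm moves only by the tool arm_command, never from a script. Its argument "moves" is a list of rows, each a list of 3 entries, a list of its own where there are three numbers: the closure, from 0 (fully open) to 1 (shut), then the shift along the tool's x, y, z in mm, then the turn about the tool's z in degrees. In form: [[fingers, [x, y, z], twist], ...]. A call has 1 to 5 rows; each row shifts and turns the pose as measured when the row begins, along the tool's axes as they then stand; what a row does not reach is not made up. A row lasts 1/10 s, in which the tool goes at most 50 mm and 8.59 degrees, less where a joint would pass 70% of its speed; a pose out of reach is approached as far as the arm can. A call with a gripper value outside its range is refused whole. The fingers move at their own pace and stop on an object; "force" is the grip in N (left out, the last holds). Time passes only in rows, so rows that do not move let the fingers close. It gives the time, the measured TCP pose, the force and the opening at its end, in the units of the state.
- robot.get_state(): the state, without advancing time (a new reading comes with each control period).
- robot.camera(name): name is "scene" or "top" or "wrist"; returns a dict with "pixels" (400x640x3 uint8, red, green, blue), "K" (3x3 intrinsics, pixels), "eye" and "orientation" of the camera in the world; the wrist camera has in their place "mount" (4x4, takes a point from camera to tool coordinates, whose origin is the TCP and whose axes are the tool frame's). Camera axes: x right, y down, z forward; pixel columns grow to the right and rows downward; lengths in mm; the calibration is good to about 2 mm. A picture is of the moment at which its call begins: read the wrist's pose just before it. There is no depth.
- robot.job_done(): hands the job in, once; it reports no verdict.
The state is a dict: "time": time; "q": joint angles; "dq": joint speeds; "tau": joint torques, N m; "eef_pos": TCP position; "tcp_rot": TCP orientation; "wrist_force": force on the tool from outside, world axes, zero at the start; "torque": the same for the moment, N m; "width": opening from 0.0 (shut) to 1.0 (fully open).
Only numpy, scipy, OpenCV 4.12 (cv2) and the standard library are available. Lean on these libraries where they do the work, as an engineer would, in place of code of your own. Each camera call takes 0.05 s, during which the arm holds its last target.

## Working session

There is one attempt and no reset: what is moved stays moved. The work goes in short steps, Python scripts to look and compute and a tool call to move; the robot and the scene stay as the last step left them, time stands still between calls to the robot, and variables do not carry over. Pictures are saved under pics/ and viewed, and the job is handed in when it is done.

Besides the shell and the picture viewer there is one more tool, called after "Emit:" as a command line: name --argument value ..., lists and objects as JSON in quotes. arm_command: Moves the arm, as the interface text tells. Its arguments: {"type":"object","properties":{"moves":{"type":"array"},"force":{"type":"number"}},"required":["moves"]}

```bash
mkdir -p pics; ls; python3 - <<'E'
from plant import robot
import cv2,numpy as np
s=robot.get_state()
print(s)
for n in ["scene","top","wrist"]:
    c=robot.camera(n); cv2.imwrite(f"pics/{n}0.png",c["pixels"][:,:,::-1])
    print(n,{k:np.round(v,4).tolist() for k,v in c.items() if k!="pixels"})
E
```

```text
pics
{'time': 0.0, 'q': array([-67.92431903,  35.28989426,  -0.72200634,  81.64335874,
         0.46484085,  63.21841563,  -2.31360852]), 'dq': array([ 0.02623657,  0.00549772,  0.04216236, -0.116816  ,  0.10718469,
        0.02509625,  0.06173989]), 'tau': array([-3.99120363e-04, -4.69215310e+01,  2.58953143e-01, -1.71035510e+01,
        9.90105240e-03,  9.49264853e-03, -1.56034716e-06]), 'eef_pos': array([259.85630086, 594.94978922, 230.11911092]), 'tcp_rot': array([[ 4.00178410e-01,  9.16436724e-01, -9.85545341e-04],
       [ 9.16433577e-01, -4.00179619e-01, -2.40233191e-03],
       [-2.59598034e-03,  5.81745203e-05, -9.99996629e-01]]), 'wrist_force': array([0.18495423, 0.37767464, 1.25025432]), 'torque': array([-0.00695928,  0.01902236, -0.04863853]), 'width': 1.0024271930896098}
scene {'K': [[498.825, 0.0, 321.1959], [0.0, 498.825, 195.5839], [0.0, 0.0, 1.0]], 'eye': [1236.7456, 783.8961, 1217.5009], 'orientation': [[-0.7657, 0.4623, -0.4473], [0.6432, 0.5528, -0.5298], [0.0023, -0.6933, -0.7206]]}
top {'K': [[484.941, 0.0, 316.6821], [0.0, 484.941, 206.1728], [0.0, 0.0, 1.0]], 'eye': [263.4493, 26.7588, 1691.0192], 'orientation': [[-0.0795, -0.9761, 0.2021], [-0.9968, 0.0782, -0.0143], [-0.0019, -0.2026, -0.9793]]}
wrist {'K': [[342.3362, 0.0, 320.198], [0.0, 342.3362, 199.2304], [0.0, 0.0, 1.0]], 'mount': [[1.0, -0.0002, -0.0005, 0.1395], [0.0004, 0.9582, 0.286, -72.9541], [0.0004, -0.286, 0.9582, -143.1243], [0.0, 0.0, 0.0, 1.0]]}
```

View pics/scene0.png

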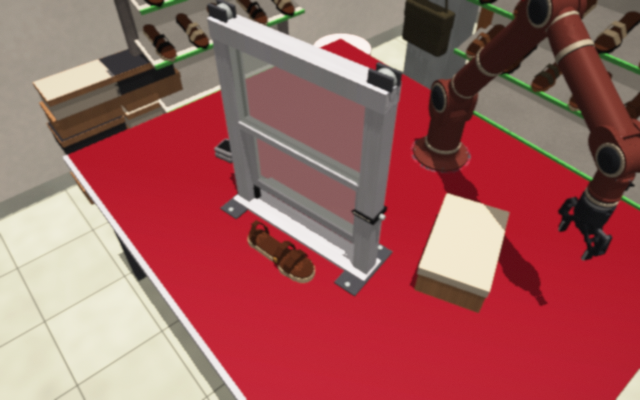

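View pics/top0.png

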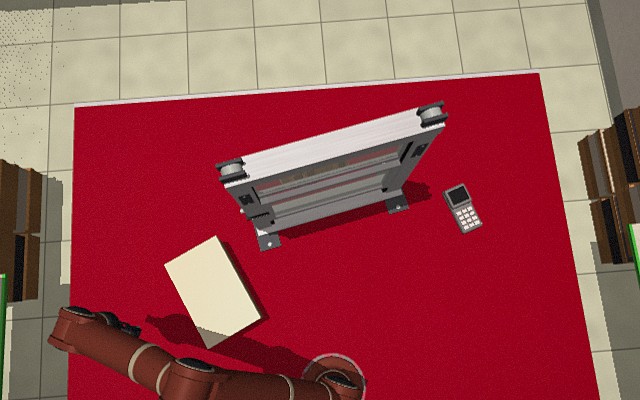

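View pics/wrist0.png

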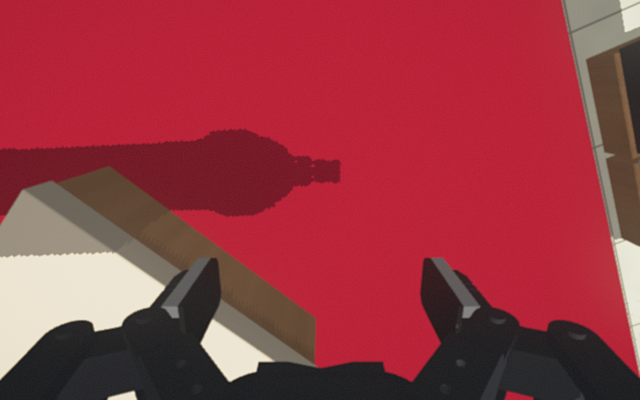

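The wrist only twists about tool z, so tilting will need thought. First I'll measure the hatch.

```bash
python3 - <<'E'
import cv2
t=cv2.imread("pics/top0.png");s=cv2.imread("pics/scene0.png")
def z(im,x0,x1,y0,y1,f,n): cv2.imwrite(f"pics/{n}.png",cv2.resize(im[y0:y1,x0:x1],None,fx=f,fy=f,interpolation=cv2.INTER_CUBIC))
z(t,210,460,90,260,3.2,"tz1"); z(s,200,410,0,300,2,"sz1"); z(s,330,410,180,300,5,"sz2")
z(t,210,300,150,260,5,"tz2")
E
```

```text
(no output)
```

View pics/tz1.png

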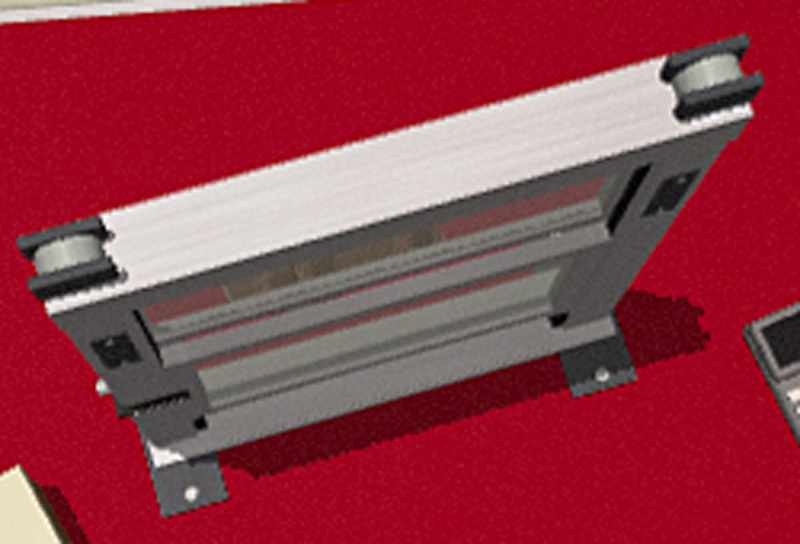

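View pics/sz1.png

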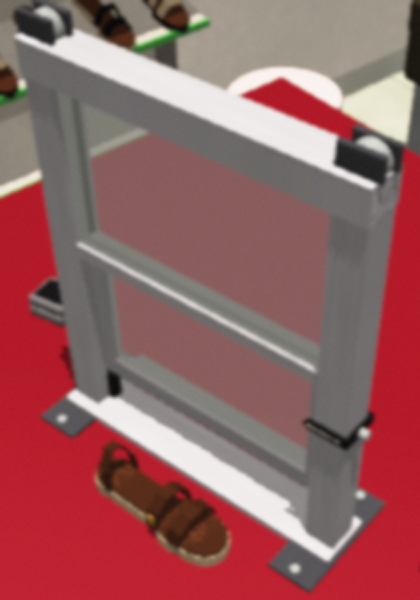

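View pics/sz2.png

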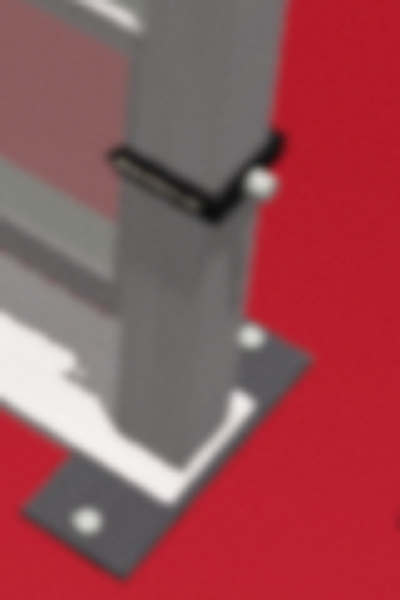

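View pics/tz2.png

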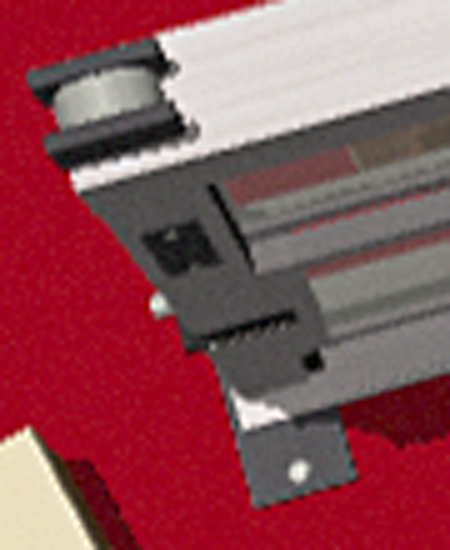

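```bash
cat > h.py <<'E'
import numpy as np,json
CAM={"scene":dict(K=[[498.825,0,321.1959],[0,498.825,195.5839],[0,0,1]],eye=[1236.7456,783.8961,1217.5009],R=[[-0.7657,0.4623,-0.4473],[0.6432,0.5528,-0.5298],[0.0023,-0.6933,-0.7206]]),
"top":dict(K=[[484.941,0,316.6821],[0,484.941,206.1728],[0,0,1]],eye=[263.4493,26.7588,1691.0192],R=[[-0.0795,-0.9761,0.2021],[-0.9968,0.0782,-0.0143],[-0.0019,-0.2026,-0.9793]])}
for c in CAM.values():
    for k in c: c[k]=np.array(c[k])
def ray(n,px):
    c=CAM[n]; d=c["R"]@np.linalg.inv(c["K"])@np.array([px[0],px[1],1]); return c["eye"],d/np.linalg.norm(d)
def proj(n,P):
    c=CAM[n]; q=c["K"]@(c["R"].T@(np.asarray(P,float)-c["eye"])); return q[:2]/q[2]
def onz(n,px,z):
    e,d=ray(n,px); return e+d*(z-e[2])/d[2]
def onplane(n,px,p0,nrm):
    e,d=ray(n,px); return e+d*(np.dot(nrm,p0-e)/np.dot(nrm,d))
def tri(*obs):
    A=np.zeros((3,3));b=np.zeros(3)
    for n,px in obs:
        e,d=ray(n,px); M=np.eye(3)-np.outer(d,d); A+=M;b+=M@e
    return np.linalg.solve(A,b)
E
python3 - <<'E'
from h import *
from scipy.optimize import least_squares
ob=[("top",(260.9,251.2),(-100,272.5,8)),("top",(281.2,245.3),(-100,197.5,8)),("top",(389.7,213.8),(-100,-197.5,8)),("top",(408.8,208.4),(-100,-272.5,8)),
("scene",(334.4,282.4),(100,197.5,8)),("scene",(354.4,295.6),(100,272.5,8)),("scene",(393,251),(-100,272.5,8))]
def w(p,L): c,s=np.cos(p[2]),np.sin(p[2]); return np.array([p[0]+c*L[0]-s*L[1],p[1]+s*L[0]+c*L[1],L[2]])
f=lambda p:np.concatenate([proj(n,w(p,L))-px for n,px,L in ob])
r=least_squares(f,[650,0,-.2]);p=r.x
print(p,np.degrees(p[2]),r.fun.round(1))
n=np.array([np.cos(p[2]),np.sin(p[2]),0])
R=np.array([[np.cos(p[2]),-np.sin(p[2]),0],[np.sin(p[2]),np.cos(p[2]),0],[0,0,1]])
loc=lambda P:R.T@(P-np.array([p[0],p[1],0]))
print("front tip",loc(onplane("top",(269.4,213.4),w(p,(-32,0,0)),n)), "outer",loc(onplane("top",(248,219),w(p,(-32,0,0)),n)))
print("rear tip",loc(onplane("scene",(353,211.3),w(p,(32,0,0)),n)),loc(onplane("scene",(373,222),w(p,(32,0,0)),n)))
print("lip",w(p,(-57,0,74)), "lipproj",[proj("top",w(p,(-57,y,74))) for y in(-180,180)])
box=[onz("top",q,114) for q in [(165,264),(217,236),(261,317),(208,348)]];print(np.round(box))
E
```

```text
[ 6.21059498e+02 -3.44510217e+01  2.04500609e-01] 11.717021801883265 [-1.1 -0.2 -0.6 -0.3 -1.3 -0.  -0.2 -0.5 -0.9 -1.6  0.2 -0.9 -0.1 -0.6]
front tip [-32.         195.14090173 249.54039784] outer [-32.         261.03421909 256.65898442]
rear tip [ 32.         203.61590161 253.00483744] [ 32.         266.18138047 255.35200274]
lip [565.24723409 -46.02647916  74.        ] lipproj [array([382.41861641, 199.68974835]), array([280.76455693, 228.94065794])]
[[437. 509. 114.]
 [515. 338. 114.]
 [245. 208. 114.]
 [164. 379. 114.]]
```

Emit:
arm_command --moves '[[1,[-40,0,-20],0],[1,[-40,0,-20],0],[1,[-40,0,-20],0],[1,[-40,0,-20],0],[1,[-30,0,0],8]]'

```text
time: 0.65
eef_pos: [182.0, 416.9, 306.9]
tcp_rot: [[0.527, 0.85, -0.005], [0.85, -0.527, -0.011], [-0.012, 0.002, -1.0]]
wrist_force: [0.4, 0.1, 0.3]
width: 0.145
```

```bash
cat > st.py <<'E'
from plant import robot
import numpy as np,json
s=robot.get_state()
print("t",round(s["time"],2),"q",s["q"].round(2).tolist(),"p",s["eef_pos"].round(1).tolist(),"F",s["wrist_force"].round(1).tolist(),"w",round(s["width"],2))
print("R",s["tcp_rot"].round(3).tolist())
open("log.txt","a").write(json.dumps([s["time"],s["q"].tolist(),s["eef_pos"].tolist(),s["tcp_rot"].tolist()])+"\n")
E
python3 st.py
```

```text
t 0.65 q [-69.4, 13.75, 0.32, 104.69, -0.13, 62.27, -10.81] p [182.0, 416.9, 306.9] F [0.4, 0.1, 0.3] w 0.14
R [[0.527, 0.85, -0.005], [0.85, -0.527, -0.011], [-0.012, 0.002, -1.0]]
```

Emit:
arm_command --moves '[[1,[0,0,-50],0],[1,[0,0,-50],0],[1,[0,0,-50],0],[1,[0,0,-50],0],[1,[0,0,-50],0]]'

```text
time: 1.15
eef_pos: [176.1, 401.4, 541.4]
tcp_rot: [[0.528, 0.849, -0.028], [0.846, -0.528, -0.072], [-0.076, 0.014, -0.997]]
wrist_force: [1.5, 0.9, -0.0]
width: -0.001
```

```bash
python3 st.py; python3 - <<'E'
from h import *
print([onz("top",q,0).round() for q in [(75,105),(68,400),(540,75),(598,400)]])
print("term",[onz("top",q,43).round() for q in [(443,190),(466,183),(482,226),(460,233)]])
E
```

```text
t 1.15 q [-69.9, 9.65, 0.99, 72.89, -0.2, 101.88, -10.87] p [176.1, 401.4, 541.4] F [1.5, 0.9, -0.0] w -0.0
R [[0.528, 0.849, -0.028], [0.846, -0.528, -0.072], [-0.076, 0.014, -0.997]]
[array([1068.,  869.,    0.]), array([ 28., 870.,   0.]), array([1048., -877.,    0.]), array([-110., -868.,    0.])]
term [array([ 626., -442.,   43.]), array([ 644., -525.,   43.]), array([ 489., -558.,   43.]), array([ 471., -480.,   43.])]
```

Emit:
arm_command --moves '[[1,[0,0,-50],0],[1,[0,0,-50],0],[1,[0,0,-50],0],[1,[0,0,-50],0],[1,[0,0,-50],0]]'

```text
time: 1.65
eef_pos: [171.9, 392.9, 664.3]
tcp_rot: [[0.528, 0.849, 0.027], [0.847, -0.529, 0.054], [0.06, -0.005, -0.998]]
wrist_force: [0.2, 0.7, -0.1]
width: -0.002
```

```bash
python3 st.py
```

```text
t 1.65 q [-82.49, 8.23, 17.47, 55.09, -2.55, 113.58, -8.28] p [171.9, 392.9, 664.3] F [0.2, 0.7, -0.1] w -0.0
R [[0.528, 0.849, 0.027], [0.847, -0.529, 0.054], [0.06, -0.005, -0.998]]
```

Emit:
arm_command --moves '[[1,[0,0,-50],0],[1,[0,0,-50],0],[1,[0,0,-50],0],[1,[0,0,-50],0],[1,[0,0,-50],0]]'

```text
time: 2.15
eef_pos: [153.0, 350.1, 732.0]
tcp_rot: [[0.516, 0.852, 0.091], [0.825, -0.523, 0.213], [0.229, -0.035, -0.973]]
wrist_force: [-0.7, 0.8, 0.2]
width: -0.002
```

```bash
python3 st.py
```

```text
t 2.15 q [-110.06, 0.78, 41.62, 52.46, -0.16, 113.6, -10.38] p [153.0, 350.1, 732.0] F [-0.7, 0.8, 0.2] w -0.0
R [[0.516, 0.852, 0.091], [0.825, -0.523, 0.213], [0.229, -0.035, -0.973]]
```

Emit:
arm_command --moves '[[1,[20,0,-45],0],[1,[22,0,-44],0],[1,[24,0,-43],0],[1,[26,0,-42],0],[1,[28,0,-41],0]]'

```text
time: 2.65
eef_pos: [179.7, 378.5, 797.6]
tcp_rot: [[0.484, 0.862, 0.148], [0.78, -0.502, 0.373], [0.396, -0.065, -0.916]]
wrist_force: [-0.2, -0.5, -0.1]
width: 0.002
```

```bash
python3 st.py
```

```text
t 2.65 q [-80.95, 4.39, 17.49, 38.54, -3.43, 113.6, -6.82] p [179.7, 378.5, 797.6] F [-0.2, -0.5, -0.1] w 0.0
R [[0.484, 0.862, 0.148], [0.78, -0.502, 0.373], [0.396, -0.065, -0.916]]
```

Emit:
arm_command --moves '[[1,[28,0,-41],0],[1,[30,0,-40],0],[1,[32,0,-38],0],[1,[34,0,-36],0],[1,[35,0,-35],0]]'

```text
time: 3.15
eef_pos: [209.3, 398.6, 858.8]
tcp_rot: [[0.454, 0.866, 0.211], [0.702, -0.493, 0.514], [0.549, -0.086, -0.832]]
wrist_force: [-0.0, -0.1, -0.7]
width: 0.002
```

```bash
python3 st.py
```

```text
t 3.15 q [-67.16, 8.27, 6.68, 24.54, -5.21, 113.6, -5.52] p [209.3, 398.6, 858.8] F [-0.0, -0.1, -0.7] w 0.0
R [[0.454, 0.866, 0.211], [0.702, -0.493, 0.514], [0.549, -0.086, -0.832]]
```

```bash
cat > fk.py <<'E'
import numpy as np,json
from scipy.spatial.transform import Rotation as Ro
from scipy.optimize import least_squares
# q1 axis -z (sign), q2 about y ...
def fk(q,p,full=False):
    h,L1,L2,L3,a1,a2=p[:6]
    z=lambda a:Ro.from_euler('z',a,degrees=True).as_matrix(); y=lambda a:Ro.from_euler('y',a,degrees=True).as_matrix()
    R=z(-q[0]); P=np.array([0,0,h]); pts=[P.copy()]
    R=R@y(q[1])@z(-q[2]); P=P+R@[a1,0,L1]; pts.append(P.copy())
    R=R@y(q[3])@z(-q[4]); P=P+R@[a2,0,L2]; pts.append(P.copy())
    R=R@y(q[5])@z(-q[6]); P=P+R@[0,0,L3]
    return (P,R,pts) if full else (P,R)
D=[json.loads(l) for l in open("log.txt")]+[[0,[-67.92431903,35.28989426,-0.72200634,81.64335874,0.46484085,63.21841563,-2.31360852],[259.85630086,594.94978922,230.11911092],[[.400178,.916437,-.000986],[.916434,-.40018,-.0024],[-.002596,.0000582,-1]]]]
def fit():
    f=lambda p:np.concatenate([fk(d[1],p)[0]-d[2] for d in D])
    return least_squares(f,[255,557,367,307,0,0])
if __name__=="__main__":
    r=fit();print(r.x.round(1),r.fun.round(1).tolist())
    for d in D[-3:]:
        print((fk(d[1],r.x)[1].T@np.array(d[3])).round(3).tolist())
    np.savetxt("kin.txt",r.x)
E
python3 fk.py
```

```text
[277.6 523.1 372.1 303.4   9.7  -4.6] [-18.6, 12.4, -0.0, -18.8, 11.8, 0.7, -18.3, 8.3, 0.0, -18.1, 4.8, 0.8, -18.4, 8.6, -0.6, -18.6, 9.3, -1.9, -22.6, 2.8, 1.0]
[[-1.0, -0.0, 0.0], [0.0, -1.0, -0.0], [-0.0, -0.0, 1.0]]
[[-1.0, -0.0, -0.0], [0.0, -1.0, -0.0], [-0.0, -0.0, 1.0]]
[[-1.0, 0.0, -0.0], [0.0, -1.0, 0.0], [0.0, -0.0, 1.0]]
```

```bash
sed -i 's/h,L1,L2,L3,a1,a2=p\[:6\]/h,L1,L2,L3,a1,a2,b0,b1,b2,a0=p/; s/P=np.array(\[0,0,h\])/P=np.array([0,0,h])+R@[a0,b0,0]/; s/\[a1,0,L1\]/[a1,b1,L1]/; s/\[a2,0,L2\]/[a2,b2,L2]/; s/307,0,0\]/307,0,0,0,0,0,0]/; s/R=R@y(q\[5\])@z(-q\[6\]); P=P/R=R@y(q[5])@z(180-q[6]); P=P/' fk.py
sed -i 's/-d\[2\] for d in D\])/-d[2] for d in D]+[(p-[255,557,367,307,0,0,0,0,0,0])*.003])/' fk.py; python3 fk.py
```

```text
[ 2.556e+02  5.502e+02  3.723e+02  3.059e+02 -0.000e+00 -0.000e+00
 -1.220e+01 -9.300e+00 -4.000e-01 -0.000e+00] [-0.0, -0.0, -0.0, -0.0, -0.0, 0.0, 0.0, 0.0, -0.0, -0.0, -0.0, 0.0, 0.0, -0.0, -0.0, 0.0, 0.0, -0.0, 0.0, 0.0, 0.0, 0.0, -0.0, 0.0, -0.0, -0.0, -0.0, -0.0, -0.0, -0.0, -0.0]
[[1.0, 0.0, 0.0], [-0.0, 1.0, 0.0], [-0.0, -0.0, 1.0]]
[[1.0, -0.0, 0.0], [0.0, 1.0, 0.0], [-0.0, -0.0, 1.0]]
[[1.0, -0.0, 0.0], [-0.0, 1.0, -0.0], [0.0, -0.0, 1.0]]
```

```bash
cat > ik.py <<'E'
from fk import *
kp=np.loadtxt("kin.txt")
lo=np.array([-178.69,-17.37,-77.05,15.02,-78.02,0.78,-162.83]);hi=np.array([178.69,117.87,75.6,138.74,258.01,113.62,162.83])
H=np.array([621.06,-34.45,0]);YW=0.2045
HR=np.array([[np.cos(YW),-np.sin(YW),0],[np.sin(YW),np.cos(YW),0],[0,0,1]])
def Rt(phi,dn,camup=1):
    a=np.radians(phi);d=np.radians(dn)
    z=np.array([np.cos(a)*np.cos(d),np.sin(a)*np.cos(d),-np.sin(d)])
    x=np.array([-np.sin(a),np.cos(a),0])*(-camup) ; y=np.cross(z,x)  # -y up?
    return np.column_stack([x,y,z])
def ik(P,R,q0s,rollfree=False):
    best=None
    for q0 in q0s:
        def f(q):
            p,r=fk(q,kp); 
            return np.concatenate([(p-P)/5,(r-R).ravel()*20])
        s=least_squares(f,np.clip(q0,lo+.5,hi-.5),bounds=(lo,hi),x_scale=10)
        if best is None or s.cost<best[0]-1e-6: best=(s.cost,s.x)
        if best[0]<1e-6: break
    return best
E
python3 - <<'E'
from ik import *
print(Rt(0,0)[:,1])
rng=np.random.default_rng(0)
q0s=[lo+(hi-lo)*rng.random(7) for _ in range(12)]
for yl in (-120,0,100):
  for rel in (-30,0,30):
    for dn in (0,10,20,30):
      P=H+HR@np.array([-57+25,yl,50]); phi=np.degrees(YW)+rel
      b=ik(P,Rt(phi,dn),q0s)
      if b[0]<1: print(yl,rel,dn,round(b[0],3),b[1].round(),fk(b[1],kp,True)[2][2].round())
E
```

```text
[-0.  0. -1.]
-120 -30 0 0.0 [ 46.  96. -51. 134. 204. 114. 156.] [324. -62.  50.]
-120 -30 10 0.0 [ 40.  84. -45. 138. 184. 111. 138.] [328. -64. 103.]
-120 -30 20 0.0 [ 27.  67. -28. 139. 169.  96. 112.] [341. -68. 155.]
-120 -30 30 0.0 [ 24.  58. -23. 137. 164.  76. 108.] [363. -75. 203.]
-120 0 0 0.0 [ 37.  76.  -6. 128. 228. 101. 112.] [ 315. -221.   50.]
-120 0 10 0.0 [ 35.  69.  -5. 131. 223.  91. 107.] [ 319. -220.  103.]
-120 0 20 0.0 [ 25.  62.   8. 132. 220.  85.  94.] [ 333. -217.  155.]
-120 0 30 0.0 [ 33.  55.  -8. 131. 216.  60.  99.] [ 355. -212.  203.]
-120 30 0 0.0 [ 33.  73.  12. 107. 258. 101.  88.] [ 386. -362.   50.]
-120 30 10 0.0 [ 31.  68.  15. 110. 258.  93.  84.] [ 389. -359.  103.]
-120 30 20 0.0 [ 26.  63.  21. 112. 258.  87.  80.] [ 400. -350.  155.]
-120 30 30 0.0 [ 16.  61.  33. 113. 258.  85.  73.] [ 416. -335.  203.]
0 -30 0 0.002 [-24.  84.  12. 139. 135. 114.  52.] [300.  55.  49.]
0 0 0 0.0 [ 34.  84. -23. 137. 221. 106. 134.] [ 290. -103.   50.]
0 0 30 0.869 [ 52.  76. -64. 139. 168.  62. 163.] [ 339. -104.  208.]
0 30 0 0.0 [ 30.  74.   2. 121. 253.  96. 103.] [ 361. -245.   50.]
0 30 10 0.0 [ 27.  68.   6. 124. 250.  89.  99.] [ 365. -241.  103.]
0 30 20 0.0 [ 23.  61.   8. 125. 248.  79.  93.] [ 375. -232.  155.]
0 30 30 0.0 [ 22.  55.   6. 126. 248.  65.  88.] [ 392. -217.  203.]
100 -30 0 0.0 [-58.  89.  32. 137. 124.  80.  36.] [279. 153.  50.]
100 -30 10 0.369 [-21.  74. -16. 139. 129. 114.  77.] [287. 160.  99.]
100 -30 30 0.304 [ 10.  76. -63. 139. 132. 114. 122.] [323. 147. 205.]
100 30 0 0.0 [ 19.  77.   1. 130. 244. 103. 113.] [ 341. -147.   50.]
100 30 10 0.0 [ 16.  70.   5. 133. 239.  95. 107.] [ 345. -143.  103.]
100 30 20 0.0 [  61.   95.  -75.  133.  168.   33. -162.] [ 355. -134.  155.]
100 30 30 0.0 [ 14.  55.   1. 134. 233.  66.  98.] [ 372. -119.  203.]
```

Emit:
arm_command --moves '[[1,[-5,0,-50],0],[1,[-10,0,-49],0],[1,[-15,0,-48],0],[1,[-15,0,-48],0],[1,[-15,0,-48],0]]'

```text
time: 3.65
eef_pos: [126.1, 237.7, 891.5]
tcp_rot: [[0.431, 0.869, 0.244], [0.651, -0.487, 0.583], [0.625, -0.093, -0.775]]
wrist_force: [-0.5, 0.0, 0.3]
width: 0.001
```

```bash
python3 st.py
```

```text
t 3.65 q [-60.86, -9.81, -1.46, 37.08, -3.67, 113.6, -6.2] p [126.1, 237.7, 891.5] F [-0.5, 0.0, 0.3] w 0.0
R [[0.431, 0.869, 0.244], [0.651, -0.487, 0.583], [0.625, -0.093, -0.775]]
```

Emit:
arm_command --moves '[[1,[31,-5,-39],0],[1,[32,-5,-38],0],[1,[34,-5,-36],0],[1,[35,-5,-35],0],[1,[36,-5,-34],0]]'

```text
time: 4.15
eef_pos: [120.7, 248.6, 964.7]
tcp_rot: [[0.376, 0.876, 0.303], [0.528, -0.47, 0.707], [0.762, -0.106, -0.639]]
wrist_force: [0.3, -0.1, -0.2]
width: 0.001
```

```bash
python3 st.py
```

```text
t 4.15 q [-53.34, -6.31, -7.47, 22.37, -5.66, 113.61, -6.93] p [120.7, 248.6, 964.7] F [0.3, -0.1, -0.2] w 0.0
R [[0.376, 0.876, 0.303], [0.528, -0.47, 0.707], [0.762, -0.106, -0.639]]
```

Emit:
arm_command --moves '[[1,[10,-5,-48],0],[1,[10,-5,-48],0],[1,[20,-5,-45],0],[1,[30,-5,-40],0],[1,[38,-5,-32],0]]'

```text
time: 4.65
eef_pos: [77.0, 183.1, 1010.3]
tcp_rot: [[0.322, 0.884, 0.338], [0.407, -0.452, 0.794], [0.855, -0.118, -0.505]]
wrist_force: [0.3, -0.5, 0.5]
width: -0.002
```

```bash
python3 st.py
```

```text
t 4.65 q [-55.33, -11.29, -4.77, 17.96, -7.03, 113.6, -7.98] p [77.0, 183.1, 1010.3] F [0.3, -0.5, 0.5] w -0.0
R [[0.322, 0.884, 0.338], [0.407, -0.452, 0.794], [0.855, -0.118, -0.505]]
```

Emit:
arm_command --moves '[[1,[20,-5,-45],0],[1,[30,-5,-40],0],[1,[35,-5,-35],0]]'

```text
time: 4.95
eef_pos: [55.7, 145.5, 1034.1]
tcp_rot: [[0.286, 0.892, 0.351], [0.331, -0.436, 0.837], [0.899, -0.123, -0.42]]
wrist_force: [-0.4, -3.2, 0.5]
width: 0.001
```

```bash
python3 st.py
```

```text
t 4.95 q [-51.97, -13.48, 3.23, 15.02, -17.86, 113.59, -6.48] p [55.7, 145.5, 1034.1] F [-0.4, -3.2, 0.5] w 0.0
R [[0.286, 0.892, 0.351], [0.331, -0.436, 0.837], [0.899, -0.123, -0.42]]
```

Emit:
arm_command --moves '[[1,[20,40,-10],0],[1,[20,40,-10],0],[1,[20,40,-10],0]]'

```text
time: 5.25
eef_pos: [139.0, 99.7, 1038.4]
tcp_rot: [[0.275, 0.889, 0.365], [0.3, -0.44, 0.846], [0.913, -0.123, -0.388]]
wrist_force: [-0.6, -0.4, 0.7]
width: -0.001
```

```bash
python3 st.py
```

```text
t 5.25 q [-68.56, -12.88, 41.53, 15.06, -34.2, 113.59, 3.2] p [139.0, 99.7, 1038.4] F [-0.6, -0.4, 0.7] w -0.0
R [[0.275, 0.889, 0.365], [0.3, -0.44, 0.846], [0.913, -0.123, -0.388]]
```

Emit:
arm_command --moves '[[1,[15,45,0],0],[1,[15,45,0],0],[1,[15,45,0],0]]'

```text
time: 5.55
eef_pos: [229.0, 60.8, 1026.7]
tcp_rot: [[0.272, 0.89, 0.367], [0.29, -0.44, 0.85], [0.918, -0.125, -0.377]]
wrist_force: [57.8, -42.1, -12.3]
width: -0.0
```

```bash
python3 st.py
```

```text
t 5.55 q [-92.38, -13.89, 75.62, 15.04, -40.62, 113.56, 11.35] p [229.0, 60.8, 1026.7] F [57.8, -42.1, -12.3] w -0.0
R [[0.272, 0.89, 0.367], [0.29, -0.44, 0.85], [0.918, -0.125, -0.377]]
```

```bash
python3 - <<'E'
from plant import robot
import cv2
c=robot.camera("scene"); cv2.imwrite("pics/s1.png",c["pixels"][:,:,::-1])
s=robot.get_state();print(s["dq"].round(1))
E
python3 st.py
```

```text
[10.2  1.8  0.3 -0.5 -5.7  1.  -4.9]
t 5.6 q [-93.56, -14.24, 75.49, 15.54, -40.26, 113.55, 11.44] p [230.5, 61.4, 1024.5] F [0.6, 1.0, -1.2] w 0.0
R [[0.273, 0.897, 0.348], [0.294, -0.422, 0.858], [0.916, -0.132, -0.379]]
```

View pics/s1.png

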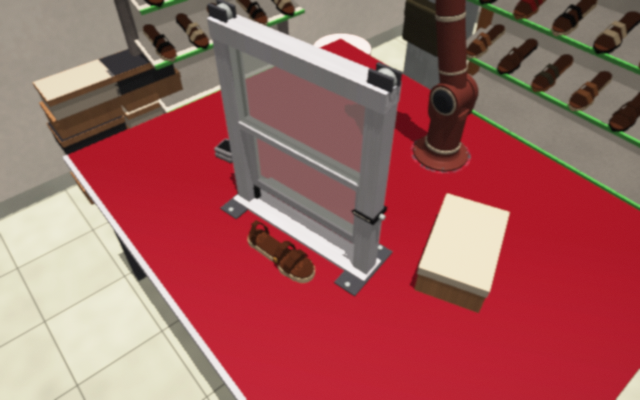

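```bash
cat > sim.py <<'E'
from ik import *
VL=np.array([159.86,159.86,180,180,180,180,180])*.07
def row(q,d,tw,wr=150.,reg=.02):
    P,R=fk(q,kp); T=P+R@np.array(d,float); Rt_=R@Ro.from_euler('z',tw,degrees=True).as_matrix()
    def f(x):
        p,r=fk(x,kp)
        return np.concatenate([(p-T),Ro.from_matrix(r.T@Rt_).as_rotvec()*wr,(x-q)*reg])
    l=np.maximum(lo,q-VL);h=np.minimum(hi,q+VL)
    x=least_squares(f,np.clip(q,l+1e-6,h-1e-6),bounds=(np.minimum(l,q-1e-5),np.maximum(h,q+1e-5))).x
    return x
def run(q,rows,**k):
    for d,tw in rows: q=row(q,d,tw,**k)
    return q
def desc(q):
    P,R=fk(q,kp); z=R[:,2]; return f"q {q.round().astype(int).tolist()} P {P.round().astype(int).tolist()} head {np.degrees(np.arctan2(z[1],z[0])):.0f} dn {-np.degrees(np.arcsin(z[2])):.0f}"
E
python3 - <<'E'
from sim import *
D=[json.loads(l) for l in open("log.txt")]
for wr in (50,150,300,600):
  for reg in(.02,.3):
    q=run(np.array(D[2][1]),[((0,0,-50),0)]*5,wr=wr,reg=reg); q2=run(np.array(D[3][1]),[((x,0,z),0) for x,z in((20,-45),(22,-44),(24,-43),(26,-42),(28,-41))],wr=wr,reg=reg)
    print(wr,reg,desc(q),desc(q2))
print(desc(np.array(D[3][1])),desc(np.array(D[4][1])))
E
```

```text
50 0.02 q [-92, -2, 17, 30, 5, 114, -13] P [142, 323, 894] head 68 dn 52 q [-97, 3, 45, 15, -13, 111, -6] P [170, 346, 971] head 66 dn 38
50 0.3 q [-86, -2, 15, 30, 1, 114, -11] P [144, 323, 894] head 70 dn 52 q [-104, 3, 45, 15, -5, 111, -7] P [167, 346, 971] head 63 dn 38
150 0.02 q [-93, -2, 18, 34, 5, 114, -13] P [144, 329, 869] head 68 dn 56 q [-83, 4, 24, 16, -7, 114, -7] P [173, 352, 941] head 66 dn 44
150 0.3 q [-87, -2, 15, 34, 3, 114, -12] P [145, 328, 869] head 68 dn 56 q [-97, 4, 45, 17, -12, 114, -6] P [171, 351, 941] head 65 dn 44
300 0.02 q [-107, -2, 33, 42, 4, 114, -13] P [149, 341, 813] head 67 dn 64 q [-86, 4, 24, 27, -4, 114, -7] P [178, 365, 880] head 66 dn 54
300 0.3 q [-89, -1, 17, 42, 2, 114, -12] P [150, 339, 813] head 68 dn 64 q [-99, 4, 42, 27, -8, 114, -6] P [177, 364, 879] head 66 dn 54
600 0.02 q [-118, 1, 50, 52, 0, 114, -10] P [154, 352, 735] head 66 dn 76 q [-84, 5, 21, 38, -3, 114, -7] P [183, 379, 798] head 66 dn 66
600 0.3 q [-93, 1, 24, 52, 0, 114, -11] P [154, 352, 735] head 66 dn 76 q [-95, 5, 35, 39, -5, 114, -5] P [182, 378, 798] head 66 dn 66
q [-110, 1, 42, 52, 0, 114, -10] P [153, 350, 732] head 67 dn 77 q [-81, 4, 17, 39, -3, 114, -7] P [180, 378, 798] head 68 dn 66
```

```bash
cat >> sim.py <<'E'
def goto(q,target,n,step=40,tw=0,verbose=1,**k):
    for i in range(n):
        P,R=fk(q,kp); d=np.array(target)-P; L=np.linalg.norm(d)
        if L<2 and tw==0: break
        d=R.T@(d*min(1,step/max(L,1e-9))); q=row(q,d,tw,wr=600,**k)
        if verbose and (i%verbose==0): print(i,desc(q))
    return q
def cur():
    return np.array([json.loads(l) for l in open("log.txt")][-1][1])
E
python3 - <<'E'
from sim import *
q=cur();print(desc(q))
print("A"); q1=goto(q,(100,-200,800),12,verbose=4)
q2=goto(q1,(100,-600,700),12,verbose=4)
q2=goto(q2,(100,-1000,600),15,verbose=5)
print("B"); q1=goto(q,(300,0,800),8,verbose=4);q2=goto(q1,(0,-600,600),30,verbose=5);q2=goto(q2,(-200,-1000,600),15,verbose=5)
E
```

```text
q [-94, -14, 75, 16, -40, 114, 11] P [230, 61, 1024] head 68 dn 22
A
0 q [-82, -17, 63, 22, -37, 112, 14] P [219, 31, 1008] head 68 dn 23
4 q [-41, -17, 64, 53, -61, 114, 44] P [213, -27, 921] head 66 dn 21
8 q [-28, -17, 65, 69, -62, 114, 62] P [224, -72, 847] head 63 dn 19
0 q [-29, -17, 76, 76, -60, 114, 73] P [230, -126, 798] head 58 dn 18
4 q [-20, -17, 76, 82, -57, 114, 82] P [209, -152, 755] head 53 dn 19
8 q [-14, -17, 76, 85, -55, 114, 87] P [189, -173, 731] head 48 dn 20
0 q [-9, -17, 76, 86, -53, 113, 90] P [174, -191, 717] head 43 dn 22
5 q [-6, -17, 76, 87, -49, 108, 94] P [175, -217, 694] head 36 dn 25
10 q [-5, -17, 76, 88, -46, 103, 95] P [179, -247, 678] head 29 dn 27
B
0 q [-82, -17, 63, 28, -36, 108, 18] P [248, 48, 999] head 68 dn 23
4 q [-45, -17, 59, 66, -53, 102, 52] P [288, 12, 855] head 69 dn 23
0 q [-40, -17, 65, 76, -54, 105, 65] P [283, -34, 789] head 69 dn 23
5 q [-30, -17, 76, 85, -51, 114, 84] P [226, -119, 712] head 64 dn 24
10 q [-18, -17, 76, 92, -45, 114, 96] P [185, -151, 657] head 57 dn 26
15 q [-9, -17, 76, 93, -41, 114, 102] P [150, -177, 632] head 51 dn 30
20 q [-4, -17, 76, 91, -37, 114, 106] P [121, -203, 624] head 44 dn 34
25 q [0, -17, 76, 89, -33, 113, 108] P [101, -228, 623] head 38 dn 39
0 q [2, -17, 76, 87, -30, 110, 109] P [87, -256, 618] head 31 dn 43
5 q [5, -17, 76, 85, -26, 107, 112] P [67, -285, 614] head 23 dn 47
10 q [6, -17, 76, 84, -23, 102, 113] P [53, -318, 608] head 13 dn 51
```

```bash
python3 - <<'E'
from sim import *
q=cur()
q1=goto(q,(230,0,850),8,step=25,verbose=7)
q2=goto(q1,(150,-600,700),25,step=30,verbose=6)
q2=goto(q2,(150,-1000,600),15,step=30,verbose=5)
np.save("q2.npy",q2)
print("C")
q3=goto(q2,(250,-100,750),12,verbose=3)
h=np.radians(30)
q3=goto(q3,(420*np.cos(h),420*np.sin(h),650),20,verbose=4)
q3=goto(q3,(520*np.cos(h),520*np.sin(h),520),20,verbose=3)
E
```

```text
0 q [-82, -16, 63, 25, -37, 110, 15] P [234, 51, 1008] head 68 dn 23
7 q [-26, -17, 51, 69, -59, 110, 56] P [230, 0, 850] head 68 dn 23
0 q [-30, -17, 58, 69, -59, 113, 58] P [226, -29, 843] head 68 dn 23
6 q [-35, -17, 76, 75, -56, 114, 73] P [243, -110, 779] head 63 dn 22
12 q [-25, -17, 76, 82, -53, 114, 82] P [218, -143, 735] head 57 dn 23
18 q [-18, -17, 76, 84, -50, 114, 88] P [196, -169, 714] head 51 dn 25
24 q [-13, -17, 76, 83, -47, 113, 90] P [180, -192, 705] head 45 dn 28
0 q [-13, -17, 76, 84, -47, 112, 91] P [180, -196, 701] head 44 dn 28
5 q [-11, -17, 76, 85, -44, 109, 94] P [181, -217, 682] head 39 dn 30
10 q [-9, -17, 76, 86, -42, 105, 96] P [184, -240, 668] head 34 dn 32
C
0 q [-1, -17, 64, 86, -41, 100, 93] P [200, -227, 678] head 29 dn 34
3 q [23, -17, 34, 85, -47, 99, 82] P [239, -128, 734] head 29 dn 34
0 q [42, -17, 15, 86, -52, 99, 80] P [268, -72, 742] head 30 dn 34
4 q [45, -17, -6, 89, -53, 87, 72] P [351, 17, 718] head 34 dn 35
8 q [4, -17, -6, 95, -34, 60, 46] P [394, 148, 678] head 37 dn 37
12 q [-15, -17, -6, 97, -19, 52, 26] P [377, 215, 652] head 38 dn 39
16 q [-15, -17, -6, 97, -19, 54, 26] P [371, 212, 651] head 39 dn 40
0 q [-15, -15, -6, 100, -20, 49, 27] P [388, 223, 619] head 40 dn 41
3 q [-17, -7, -8, 109, -22, 32, 31] P [449, 259, 522] head 40 dn 41
```

```bash
python3 - <<'E'
from sim import *
q=cur()
for az in (35,40,45):
  h=np.radians(az);c,s=np.cos(h),np.sin(h)
  q1=goto(q,(230,100,900),8,step=40,verbose=0)
  q1=goto(q1,(500*c,500*s,700),12,step=40,verbose=0)
  q2=goto(q1,(900*c,900*s,420),14,step=40,verbose=7)
  q2=goto(q2,(1600*c,1600*s,330),30,step=45,verbose=6)
  print()
E
```

```text
0 q [-34, -4, 21, 93, -59, 61, 65] P [436, 306, 677] head 70 dn 25
7 q [-30, 22, 15, 87, -78, 51, 85] P [624, 437, 516] head 70 dn 25
0 q [-27, 44, 6, 64, -76, 46, 81] P [774, 542, 414] head 70 dn 25
6 q [-30, 71, 25, 15, -78, 50, 54] P [908, 653, 358] head 67 dn 23
12 q [-32, 75, 20, 15, -78, 37, 58] P [936, 691, 311] head 60 dn 18
18 q [-34, 77, 15, 15, -78, 27, 63] P [954, 706, 295] head 54 dn 13
24 q [-34, 78, 10, 15, -78, 19, 68] P [967, 711, 293] head 50 dn 10

0 q [-32, -5, 12, 95, -57, 55, 61] P [408, 342, 677] head 70 dn 25
7 q [-33, 20, 8, 90, -77, 42, 83] P [584, 490, 516] head 70 dn 25
0 q [-32, 42, 2, 67, -75, 38, 80] P [724, 607, 414] head 70 dn 25
6 q [-37, 71, 29, 15, -78, 47, 49] P [859, 735, 360] head 68 dn 23
12 q [-39, 75, 23, 15, -78, 34, 54] P [881, 772, 312] head 61 dn 18
18 q [-40, 77, 18, 15, -78, 24, 59] P [896, 787, 296] head 57 dn 13
24 q [-40, 79, 12, 15, -78, 17, 65] P [907, 792, 293] head 53 dn 10

0 q [-27, -7, 1, 96, -55, 50, 56] P [377, 377, 677] head 70 dn 25
7 q [-31, 19, -5, 92, -73, 32, 79] P [539, 539, 516] head 70 dn 25
0 q [-35, 40, -3, 70, -73, 29, 78] P [668, 668, 414] head 70 dn 25
6 q [-43, 71, 33, 15, -78, 44, 44] P [800, 812, 362] head 68 dn 23
12 q [-45, 75, 27, 15, -78, 31, 49] P [818, 848, 312] head 63 dn 18
18 q [-45, 78, 21, 15, -78, 22, 54] P [831, 862, 296] head 59 dn 13
24 q [-46, 79, 14, 15, -78, 15, 61] P [839, 867, 293] head 55 dn 10
```

```bash
python3 - <<'E'
import cv2
t=cv2.imread("pics/top0.png");s=cv2.imread("pics/wrist0.png")
cv2.imwrite("pics/tl.png",cv2.resize(t[140:400,0:120],None,fx=2.3,fy=2.3)); cv2.imwrite("pics/wl.png",cv2.resize(s[0:400,540:640],None,fx=1.5,fy=1.5))
E
```

```text
(no output)
```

View pics/tl.png

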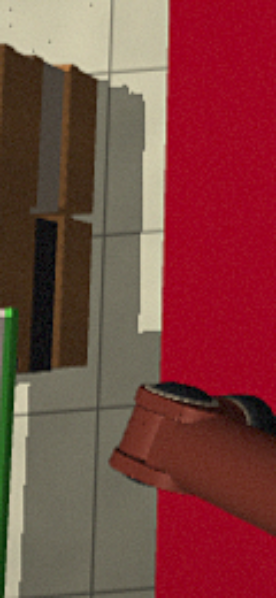

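View pics/wl.png

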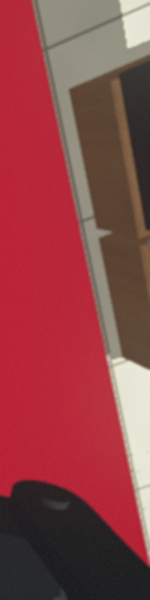

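```bash
python3 - <<'E'
from h import *
R0=np.array([[.400178,.916437,-.000986],[.916434,-.40018,-.0024],[-.002596,.0000582,-1]]);p0=np.array([259.86,594.95,230.12])
M=np.array([[1,-.0002,-.0005,.1395],[.0004,.9582,.286,-72.9541],[.0004,-.286,.9582,-143.1243]])
CAM["w"]=dict(K=np.array([[342.3362,0,320.198],[0,342.3362,199.2304],[0,0,1]]),R=R0@M[:,:3],eye=p0+R0@M[:,3])
for a,b in (((586.7,61.3),(37.8,299.6)),((623,240),(42,172.6))):
    P=tri(("w",a),("top",b)); print(P.round(),proj("w",P),proj("top",P))
E
```

```text
[ 404. 1359. -675.] [587.68562214  60.18794749] [ 38.50044659 299.10090011]
[1056. 1400. -738.] [622.76778034 240.0989755 ] [ 41.89566324 172.63226624]
```

```bash
cat >> sim.py <<'E'
def clear(q):
    P,R,pts=fk(q,kp,True); pts=pts+[P]; m=[]
    S=np.concatenate([a+(b-a)*np.linspace(0,1,30)[:,None] for a,b in zip(pts[:-1],pts[1:])])
    L=(S-H)@HR
    def box(L,c,hs): d=np.abs(L-c)-hs; return np.linalg.norm(np.maximum(d,0),axis=1)+np.minimum(d.max(1),0)
    return round(box(L,[0,0,335],[40,270,340]).min()), round(S[30:,2].min())
E
python3 - <<'E'
from sim import *
q=cur()
def go(q,t,n,v,**k):
    for i in range(n):
        q=goto(q,t,1,verbose=0,**k)
        if i%v==0 or i==n-1: print(i,desc(q),clear(q))
    return q
q=go(q,(230,100,900),5,4)
q=go(q,(377,377,700),9,4)
q=go(q,(668,668,420),13,6)
q=go(q,(1400,1000,330),10,3)
q=go(q,(1800,800,350),20,4)
np.save("q3.npy",q)
for tw in (8,-8):
  print("twist",tw); x=q.copy()
  P=fk(q,kp)[0]
  for i in range(30):
    x=row(x,(0,0,0),tw,wr=600)
    if i%5==4: print(i,desc(x))
E
```

```text
0 q [-82, -16, 63, 26, -37, 109, 16] P [240, 68, 1006] head 68 dn 23 (455, 783)
4 q [-38, -17, 38, 59, -50, 100, 37] P [237, 99, 907] head 70 dn 25 (386, 779)
0 q [-33, -17, 32, 65, -49, 95, 39] P [252, 128, 884] head 70 dn 25 (357, 779)
4 q [-32, -15, 16, 83, -48, 72, 45] P [312, 248, 796] head 70 dn 25 (248, 785)
8 q [-35, -8, 8, 92, -51, 52, 50] P [372, 367, 708] head 70 dn 25 (206, 708)
0 q [-36, -5, 8, 93, -53, 49, 54] P [395, 390, 685] head 70 dn 25 (190, 685)
6 q [-37, 17, 4, 89, -70, 36, 73] P [534, 532, 550] head 70 dn 25 (100, 550)
12 q [-38, 40, 2, 70, -75, 32, 78] P [668, 668, 420] head 70 dn 25 (122, 420)
0 q [-38, 44, 4, 62, -72, 35, 73] P [704, 684, 416] head 70 dn 25 (120, 416)
3 q [-39, 62, 23, 28, -74, 48, 53] P [808, 731, 400] head 70 dn 25 (128, 400)
6 q [-37, 70, 29, 15, -78, 47, 48] P [853, 739, 368] head 68 dn 23 (115, 368)
9 q [-36, 73, 26, 15, -78, 42, 52] P [878, 739, 340] head 65 dn 20 (110, 340)
0 q [-35, 73, 24, 15, -78, 41, 53] P [892, 726, 335] head 64 dn 20 (99, 335)
4 q [-31, 75, 19, 15, -78, 38, 59] P [940, 681, 316] head 60 dn 17 (62, 316)
8 q [-29,
[... 434 characters left out ...]
 dn 9
14 q [-25, 79, 3, 15, -78, 24, -45] P [1040, 583, 290] head 48 dn 9
19 q [-25, 79, 3, 15, -78, 24, -85] P [1040, 583, 290] head 48 dn 9
24 q [-25, 79, 3, 15, -78, 24, -125] P [1040, 583, 290] head 48 dn 9
29 q [-25, 78, 1, 17, -78, 23, -163] P [1039, 582, 290] head 48 dn 9
twist -8
4 q [-25, 79, 2, 15, -77, 24, 115] P [1040, 583, 290] head 48 dn 9
9 q [-25, 79, 0, 15, -75, 24, 155] P [1040, 583, 290] head 48 dn 9
14 q [-24, 76, -22, 15, -24, 20, 163] P [1029, 596, 315] head 45 dn 14
19 q [-21, 73, -49, 26, 39, 15, 163] P [1008, 604, 322] head 42 dn 15
24 q [-16, 73, -60, 37, 87, 14, 163] P [987, 598, 317] head 40 dn 15
29 q [-22, 66, -28, 42, 98, 1, 163] P [977, 595, 313] head 40 dn 14
```

```bash
cat >> sim.py <<'E'
def go(q,t,n,v,**k):
    for i in range(n):
        q=goto(q,t,1,verbose=0,**k)
        if i%v==0 or i==n-1: print(i,desc(q),clear(q))
    return q
E
python3 - <<'E'
from sim import *
q=cur()
q=go(q,(230,100,900),5,9)
q=go(q,(377,377,700),9,9)
q=go(q,(668,668,420),13,9)
q=go(q,(1500,1150,330),10,9,step=45)
q=go(q,(1800,1100,350),12,5,step=45)
x=q
for i in range(44):
    x=row(x,(0,0,-5 if i>20 else 0),-8.5,wr=600)
    if i%4==3: print(i,desc(x),clear(x))
print("retract")
x=go(x,(650,600,420),14,3)
x=go(x,(350,150,420),16,3)
E
```

```text
0 q [-82, -16, 63, 26, -37, 109, 16] P [240, 68, 1006] head 68 dn 23 (455, 783)
4 q [-38, -17, 38, 59, -50, 100, 37] P [237, 99, 907] head 70 dn 25 (386, 779)
0 q [-33, -17, 32, 65, -49, 95, 39] P [252, 128, 884] head 70 dn 25 (357, 779)
8 q [-35, -8, 8, 92, -51, 52, 50] P [372, 367, 708] head 70 dn 25 (206, 708)
0 q [-36, -5, 8, 93, -53, 49, 54] P [395, 390, 685] head 70 dn 25 (190, 685)
9 q [-37, 29, 2, 81, -75, 33, 79] P [604, 602, 483] head 70 dn 25 (108, 483)
12 q [-38, 40, 2, 70, -75, 32, 78] P [668, 668, 420] head 70 dn 25 (122, 420)
0 q [-39, 45, 5, 60, -72, 35, 72] P [707, 690, 416] head 70 dn 25 (123, 416)
9 q [-38, 73, 26, 15, -78, 38, 51] P [868, 767, 334] head 64 dn 19 (130, 334)
0 q [-38, 74, 24, 15, -78, 37, 53] P [879, 761, 328] head 63 dn 18 (124, 328)
5 q [-35, 76, 17, 15, -78, 30, 60] P [922, 735, 305] head 58 dn 15 (102, 305)
10 q [-34, 78, 11, 15, -78, 24, 66] P [953, 716, 293] head 54 dn 12 (87, 293)
11 q [-34, 78, 10, 15, -78, 23, 67] P [958, 713, 291] head 53 dn 11 (85, 291)
3 q [-34, 78, 8, 15, -77, 23, 101] P [958, 713, 291] head 53 dn 11 (84, 291)
7 q [-33,
[... 1042 characters left out ...]
95, 201, 23, 163] P [651, 600, 419] head 46 dn 16 (185, 419)
12 q [-53, 33, 16, 95, 201, 23, 163] P [651, 600, 419] head 46 dn 16 (185, 419)
13 q [-53, 33, 16, 95, 201, 23, 163] P [651, 600, 419] head 46 dn 16 (185, 419)
0 q [-54, 30, 18, 101, 201, 27, 163] P [629, 567, 419] head 46 dn 16 (170, 419)
3 q [-57, 21, 25, 118, 205, 36, 163] P [562, 467, 420] head 46 dn 16 (146, 420)
6 q [-61, 12, 36, 132, 211, 43, 163] P [496, 368, 420] head 46 dn 16 (124, 420)
9 q [-48, 0, 29, 139, 225, 39, 159] P [447, 274, 438] head 46 dn 17 (96, 438)
12 q [-15, -9, 13, 139, 256, 43, 137] P [403, 189, 457] head 47 dn 19 (128, 457)
15 q [15, -7, -11, 139, 258, 48, 136] P [403, 182, 448] head 47 dn 20 (129, 448)
```

```bash
cat > plan.py <<'E'
import sys,io,contextlib
from sim import *
def rows(t,n=5,step=40,tw=0,q=None):
    q=cur() if q is None else q; out=[]
    for i in range(n):
        P,R=fk(q,kp); d=np.array(t,float)-P; L=np.linalg.norm(d); d=R.T@(d*min(1,step/max(L,1e-9)))
        d=np.round(d); out.append([1,d.astype(int).tolist(),tw]); q=row(q,d,tw,wr=600)
    print(json.dumps(out)); print(desc(q),clear(q)); return q
if __name__=="__main__":
    import subprocess
    print(subprocess.run([sys.executable,"st.py"],capture_output=True,text=True).stdout)
    print(desc(cur()),clear(cur()))
    a=sys.argv; q=None
    # args: x,y,z:n:step:tw ...
    for g in a[1:]:
        t,n,st,tw=g.split(":"); q=rows([float(v) for v in t.split(",")],int(n),float(st),float(tw),q)
E
python3 plan.py 230,100,900:5:40:0 377,377,700:5:40:0 377,377,700:4:40:0
```

```text
t 5.6 q [-93.56, -14.24, 75.49, 15.54, -40.26, 113.55, 11.44] p [230.5, 61.4, 1024.5] F [0.6, 1.0, -1.2] w 0.0
R [[0.273, 0.897, 0.348], [0.294, -0.422, 0.858], [0.916, -0.132, -0.379]]

q [-94, -14, 75, 16, -40, 114, 11] P [230, 61, 1024] head 68 dn 22 (476, 787)
[[1, [-32, 0, 25], 0.0], [1, [-32, -3, 24], 0.0], [1, [-33, -5, 22], 0.0], [1, [-34, -8, 19], 0.0], [1, [-28, -11, 11], 0.0]]
q [-38, -17, 38, 59, -50, 100, 37] P [237, 99, 906] head 70 dn 25 (386, 779)
[[1, [-5, 5, 39], 0.0], [1, [-5, 5, 39], 0.0], [1, [-5, 5, 39], 0.0], [1, [-5, 5, 39], 0.0], [1, [-5, 5, 39], 0.0]]
q [-32, -15, 17, 82, -47, 72, 45] P [312, 246, 797] head 70 dn 25 (248, 785)
[[1, [-5, 5, 39], 0.0], [1, [-5, 5, 39], 0.0], [1, [-6, 4, 39], 0.0], [1, [-5, 5, 39], 0.0]]
q [-35, -8, 8, 92, -50, 52, 50] P [371, 365, 710] head 70 dn 25 (206, 710)
```

Emit:
arm_command --moves '[[1,[-32,0,25],0],[1,[-32,-3,24],0],[1,[-33,-5,22],0],[1,[-34,-8,19],0],[1,[-28,-11,11],0]]'

```text
time: 6.1
eef_pos: [203.4, 73.0, 948.1]
tcp_rot: [[0.257, 0.907, 0.335], [0.316, -0.406, 0.858], [0.913, -0.115, -0.391]]
wrist_force: [-0.6, -0.9, 0.2]
width: 0.002
```

Emit:
arm_command --moves '[[1,[-5,5,39],0],[1,[-5,5,39],0],[1,[-5,5,39],0],[1,[-5,5,39],0],[1,[-5,5,39],0]]'

```text
time: 6.6
eef_pos: [280.6, 218.5, 846.9]
tcp_rot: [[0.248, 0.901, 0.355], [0.307, -0.42, 0.854], [0.919, -0.103, -0.381]]
wrist_force: [0.0, -0.5, 0.6]
width: 0.001
```

```bash
python3 plan.py 377,377,700:5:40:0 660,680,420:5:40:0  660,680,420:5:40:0
```

```text
t 6.6 q [-11.28, -16.77, 8.54, 77.35, -55.62, 81.61, 47.11] p [280.6, 218.5, 846.9] F [0.0, -0.5, 0.6] w 0.0
R [[0.248, 0.901, 0.355], [0.307, -0.42, 0.854], [0.919, -0.103, -0.381]]

q [-11, -17, 9, 77, -56, 82, 47] P [281, 219, 847] head 67 dn 22 (301, 782)
[[1, [-11, 6, 38], 0.0], [1, [-10, 6, 38], 0.0], [1, [-11, 6, 38], 0.0], [1, [-10, 6, 38], 0.0], [1, [-11, 6, 38], 0.0]]
q [-15, -10, -7, 94, -57, 53, 56] P [362, 352, 723] head 67 dn 22 (213, 723)
[[1, [-8, 12, 37], 0.0], [1, [-8, 12, 37], 0.0], [1, [-8, 12, 37], 0.0], [1, [-8, 12, 37], 0.0], [1, [-8, 12, 37], 0.0]]
q [-21, 6, -14, 96, -65, 33, 70] P [472, 472, 609] head 67 dn 22 (149, 609)
[[1, [-8, 12, 37], 0.0], [1, [-7, 12, 37], 0.0], [1, [-7, 12, 37], 0.0], [1, [-8, 12, 37], 0.0], [1, [-7, 12, 37], 0.0]]
q [-25, 26, -19, 86, -73, 20, 84] P [582, 594, 499] head 67 dn 22 (116, 499)
```

Emit:
arm_command --moves '[[1,[-11,6,38],0],[1,[-10,6,38],0],[1,[-11,6,38],0],[1,[-10,6,38],0],[1,[-11,6,38],0]]'

```text
time: 7.1
eef_pos: [359.6, 355.8, 718.3]
tcp_rot: [[0.244, 0.901, 0.359], [0.307, -0.423, 0.853], [0.92, -0.098, -0.38]]
wrist_force: [0.0, 0.6, 0.6]
width: -0.001
```

Emit:
arm_command --moves '[[1,[-8,10,37],0],[1,[-8,10,37],0],[1,[-8,10,37],0],[1,[-8,10,37],0],[1,[-8,10,37],0]]'

```text
time: 7.6
eef_pos: [458.8, 484.3, 601.7]
tcp_rot: [[0.241, 0.902, 0.358], [0.31, -0.421, 0.852], [0.92, -0.095, -0.381]]
wrist_force: [0.2, -0.1, 0.9]
width: -0.002
```

```bash
python3 plan.py 660,680,420:5:45:0  1500,1150,330:5:45:0 1500,1150,330:5:45:0 1800,1150,340:5:45:0 1800,1150,340:5:45:0
```

```text
t 7.6 q [-20.89, 5.89, -16.64, 97.4, -65.58, 29.43, 70.58] p [458.8, 484.3, 601.7] F [0.2, -0.1, 0.9] w -0.0
R [[0.241, 0.902, 0.358], [0.31, -0.421, 0.852], [0.92, -0.095, -0.381]]

q [-21, 6, -17, 97, -66, 29, 71] P [459, 484, 602] head 67 dn 22 (165, 602)
[[1, [-8, 16, 41], 0.0], [1, [-8, 16, 42], 0.0], [1, [-8, 16, 42], 0.0], [1, [-8, 15, 42], 0.0], [1, [-8, 16, 42], 0.0]]
q [-25, 29, -22, 84, -73, 17, 86] P [595, 617, 478] head 67 dn 22 (120, 478)
[[1, [11, 26, 35], 0.0], [1, [10, 26, 35], 0.0], [1, [11, 26, 35], 0.0], [1, [10, 26, 35], 0.0], [1, [11, 26, 35], 0.0]]
q [-39, 55, 10, 37, -63, 39, 57] P [786, 726, 447] head 67 dn 22 (124, 447)
[[1, [10, 26, 36], 0.0], [1, [11, 25, 36], 0.0], [1, [11, 25, 36], 0.0], [1, [11, 24, 36], 0.0], [1, [11, 24, 37], 0.0]]
q [-39, 71, 28, 15, -78, 40, 51] P [862, 762, 381] head 63 dn 19 (132, 381)
[[1, [11, 29, 33], 0.0], [1, [11, 28, 33], 0.0], [1, [11, 27, 34], 0.0], [1, [11, 26, 35], 0.0], [1, [11, 26, 35], 0.0]]
q [-36, 75, 20, 15, -78, 31, 59] P [909, 745, 337] head 59 dn 15 (111, 337)
[[1, [11, 25, 36], 0.0], [1, [11, 24, 36], 0.0], [1, [11, 23, 37], 0.0], [1, [10, 23, 37], 0.0], [1, [10, 22, 38], 0.0]]
q [-35, 77, 12, 15, -78, 25, 66] P [940, 730, 312] head 55 dn 11 (98, 312)
```

```bash
python3 plan.py 660,680,420:5:45:-8  1500,1150,330:5:45:-8 1500,1150,330:5:45:0 1800,1150,340:5:45:0
```

```text
t 7.6 q [-20.89, 5.89, -16.64, 97.4, -65.58, 29.43, 70.58] p [458.8, 484.3, 601.7] F [0.2, -0.1, 0.9] w -0.0
R [[0.241, 0.902, 0.358], [0.31, -0.421, 0.852], [0.92, -0.095, -0.381]]

q [-21, 6, -17, 97, -66, 29, 71] P [459, 484, 602] head 67 dn 22 (165, 602)
[[1, [-8, 16, 41], -8.0], [1, [-10, 14, 42], -8.0], [1, [-12, 13, 41], -8.0], [1, [-13, 11, 42], -8.0], [1, [-15, 9, 41], -8.0]]
q [-21, 30, -29, 84, -66, 14, 121] P [594, 616, 479] head 67 dn 22 (116, 479)
[[1, [-8, 26, 35], -8.0], [1, [-12, 25, 35], -8.0], [1, [-15, 23, 35], -8.0], [1, [-19, 21, 35], -8.0], [1, [-21, 18, 35], -8.0]]
q [-36, 54, -1, 37, -52, 36, 134] P [783, 727, 449] head 67 dn 22 (109, 449)
[[1, [-23, 15, 35], 0.0], [1, [-23, 15, 36], 0.0], [1, [-23, 15, 36], 0.0], [1, [-22, 15, 36], 0.0], [1, [-22, 15, 37], 0.0]]
q [-39, 71, 28, 15, -78, 40, 130] P [861, 763, 383] head 63 dn 19 (132, 383)
[[1, [-26, 16, 33], 0.0], [1, [-26, 16, 33], 0.0], [1, [-25, 16, 34], 0.0], [1, [-24, 15, 35], 0.0], [1, [-23, 15, 35], 0.0]]
q [-37, 74, 20, 15, -78, 32, 139] P [908, 746, 339] head 59 dn 15 (112, 339)
```

Emit:
arm_command --moves '[[1,[-8,16,41],-8],[1,[-10,14,42],-8],[1,[-12,13,41],-8],[1,[-13,11,42],-8],[1,[-15,9,41],-8]]'

```text
time: 8.1
eef_pos: [594.7, 620.9, 476.6]
tcp_rot: [[-0.42, 0.834, 0.357], [0.511, -0.108, 0.853], [0.75, 0.541, -0.381]]
wrist_force: [0.2, 1.3, 0.4]
width: -0.003
```

Emit:
arm_command --moves '[[1,[-8,26,35],-8],[1,[-12,25,35],-8],[1,[-15,23,35],-8],[1,[-19,21,35],-8],[1,[-21,18,35],-8]]'

```text
time: 8.6
eef_pos: [781.7, 736.1, 440.8]
tcp_rot: [[-0.86, 0.371, 0.351], [0.459, 0.259, 0.85], [0.225, 0.892, -0.393]]
wrist_force: [2.2, 0.1, 0.9]
width: -0.0
```

```bash
python3 plan.py 1500,1150,330:5:45:0 1800,1150,340:5:45:0 1800,1150,340:5:45:0
```

```text
t 8.6 q [-34.47, 55.56, -8.68, 35.4, -41.27, 35.33, 130.3] p [781.7, 736.1, 440.8] F [2.2, 0.1, 0.9] w -0.0
R [[-0.86, 0.371, 0.351], [0.459, 0.259, 0.85], [0.225, 0.892, -0.393]]

q [-34, 56, -9, 35, -41, 35, 130] P [782, 736, 441] head 68 dn 23 (103, 441)
[[1, [-24, 15, 35], 0.0], [1, [-24, 15, 35], 0.0], [1, [-24, 15, 35], 0.0], [1, [-23, 15, 36], 0.0], [1, [-22, 15, 36], 0.0]]
q [-39, 71, 29, 15, -78, 40, 132] P [857, 767, 376] head 64 dn 19 (136, 376)
[[1, [-27, 16, 32], 0.0], [1, [-26, 16, 33], 0.0], [1, [-26, 16, 34], 0.0], [1, [-25, 15, 34], 0.0], [1, [-24, 15, 35], 0.0]]
q [-37, 75, 21, 15, -78, 32, 140] P [905, 748, 334] head 59 dn 15 (114, 334)
[[1, [-23, 15, 35], 0.0], [1, [-23, 14, 36], 0.0], [1, [-22, 14, 37], 0.0], [1, [-21, 14, 37], 0.0], [1, [-21, 14, 38], 0.0]]
q [-35, 77, 13, 15, -78, 25, 147] P [938, 733, 309] head 55 dn 12 (100, 309)
```

Emit:
arm_command --moves '[[1,[-24,15,35],0],[1,[-24,15,35],0],[1,[-24,15,35],0],[1,[-23,15,36],0],[1,[-22,15,36],0]]'

```text
time: 9.1
eef_pos: [859.3, 753.8, 378.1]
tcp_rot: [[-0.834, 0.36, 0.417], [0.509, 0.212, 0.834], [0.212, 0.908, -0.36]]
wrist_force: [-0.4, 0.0, -1.6]
width: -0.002
```

Emit:
arm_command --moves '[[1,[-27,16,32],0],[1,[-26,16,33],0],[1,[-26,16,34],0],[1,[-25,15,34],0],[1,[-24,15,35],0]]'

```text
time: 9.6
eef_pos: [911.2, 735.4, 324.3]
tcp_rot: [[-0.807, 0.326, 0.493], [0.556, 0.136, 0.82], [0.2, 0.936, -0.291]]
wrist_force: [-0.2, -0.0, 0.7]
width: -0.002
```

```bash
python3 plan.py  1800,1150,340:5:45:0 1800,1150,340:5:45:0;
```

```text
t 9.6 q [-36.24, 74.65, 22.98, 15.13, -77.97, 33.63, 137.78] p [911.2, 735.4, 324.3] F [-0.2, -0.0, 0.7] w -0.0
R [[-0.807, 0.326, 0.493], [0.556, 0.136, 0.82], [0.2, 0.936, -0.291]]

q [-36, 75, 23, 15, -78, 34, 138] P [911, 735, 324] head 59 dn 17 (109, 324)
[[1, [-22, 17, 35], 0.0], [1, [-22, 16, 36], 0.0], [1, [-21, 16, 37], 0.0], [1, [-20, 15, 37], 0.0], [1, [-20, 15, 38], 0.0]]
q [-35, 77, 16, 15, -78, 26, 144] P [942, 724, 301] head 55 dn 13 (98, 301)
[[1, [-19, 15, 38], 0.0], [1, [-18, 14, 39], 0.0], [1, [-18, 14, 39], 0.0], [1, [-17, 14, 39], 0.0], [1, [-16, 13, 40], 0.0]]
q [-34, 79, 10, 15, -78, 20, 151] P [963, 715, 289] head 51 dn 10 (91, 289)
```

Emit:
arm_command --moves '[[1,[-22,17,35],0],[1,[-22,16,36],0],[1,[-21,16,37],0],[1,[-20,15,37],0],[1,[-20,15,38],0]]'

```text
time: 10.1
eef_pos: [945.0, 720.2, 300.5]
tcp_rot: [[-0.774, 0.289, 0.564], [0.604, 0.069, 0.794], [0.19, 0.955, -0.228]]
wrist_force: [-0.2, 1.1, 0.3]
width: 0.001
```

Emit:
arm_command --moves '[[1,[-19,15,38],0],[1,[-18,14,39],0],[1,[-18,14,39],0],[1,[-17,14,39],0],[1,[-16,13,40],0]]'

```text
time: 10.6
eef_pos: [967.2, 709.1, 289.5]
tcp_rot: [[-0.741, 0.251, 0.623], [0.647, 0.02, 0.762], [0.179, 0.968, -0.177]]
wrist_force: [0.4, -0.6, 0.6]
width: 0.001
```

```bash
python3 plan.py  1800,1150,340:5:45:0; python3 - <<'E'
from sim import *
q=cur()
for dz in (0,-3,-8):
  x=q.copy();print(dz)
  for i in range(36):
    x=row(x,(0,0,dz),-8.5,wr=600)
    if i%4==3: print(i,desc(x),clear(x), fk(x,kp,True)[2][1].round())
E
```

```text
t 10.6 q [-33.77, 78.54, 8.6, 15.07, -77.96, 20.22, 151.34] p [967.2, 709.1, 289.5] F [0.4, -0.6, 0.6] w 0.0
R [[-0.741, 0.251, 0.623], [0.647, 0.02, 0.762], [0.179, 0.968, -0.177]]

q [-34, 79, 9, 15, -78, 20, 151] P [967, 709, 289] head 51 dn 10 (86, 289)
[[1, [-15, 13, 40], 0.0], [1, [-15, 12, 41], 0.0], [1, [-14, 12, 41], 0.0], [1, [-14, 12, 41], 0.0], [1, [-13, 11, 41], 0.0]]
q [-33, 79, 2, 15, -78, 15, 158] P [981, 703, 285] head 48 dn 8 (82, 285)
0
3 q [-33, 77, -9, 15, -39, 17, 163] P [959, 716, 304] head 49 dn 13 (83, 304) [460. 275. 382.]
7 q [-33, 74, -28, 20, 11, 14, 163] P [943, 727, 313] head 46 dn 15 (81, 313) [458. 269. 401.]
11 q [-29, 73, -47, 28, 61, 12, 163] P [931, 723, 312] head 45 dn 14 (50, 312) [473. 237. 406.]
15 q [-28, 70, -38, 36, 87, 7, 163] P [917, 717, 307] head 44 dn 14 (51, 307) [467. 229. 437.]
19 q [-32, 68, -20, 38, 104, 1, 163] P [914, 715, 306] head 44 dn 14 (82, 306) [442. 254. 463.]
23 q [-32, 67, -19, 38, 138, 1, 163] P [913, 714, 305] head 44 dn 13 (83, 305) [441. 254. 465.]
27 q [-33, 67, -18, 39, 171, 1, 163] P [913, 714, 305] head 44 dn 1
[... 1248 characters left out ...]
n 14 (37, 328) [473. 221. 429.]
11 q [-22, 67, -45, 40, 58, 7, 163] P [921, 674, 336] head 47 dn 14 (7, 336) [479. 177. 461.]
15 q [-22, 62, -35, 49, 89, 1, 156] P [900, 652, 344] head 47 dn 15 (13, 344) [459. 165. 511.]
19 q [-16, 61, -46, 57, 124, 7, 163] P [879, 629, 352] head 47 dn 15 (-6, 352) [469. 117. 518.]
23 q [-15, 57, -42, 64, 154, 8, 163] P [858, 606, 360] head 47 dn 15 (-3, 360) [452. 101. 554.]
27 q [-15, 52, -36, 70, 182, 10, 163] P [837, 584, 369] head 47 dn 15 (4, 369) [426.  96. 591.]
31 q [-19, 46, -24, 76, 207, 14, 163] P [816, 561, 377] head 47 dn 15 (23, 377) [386. 111. 632.]
35 q [-33, 42, 6, 82, 226, 27, 163] P [795, 538, 385] head 47 dn 15 (58, 385) [317. 183. 667.]
```

```bash
python3 - <<'E'
from sim import *
q=cur()
for T,st in (((880,830,310),10),((880,830,310),20),((850,850,330),30)):
  x=q.copy();print(T,st)
  for i in range(34):
    P,R=fk(x,kp);d=np.array(T)-P;L=np.linalg.norm(d)
    x=row(x,R.T@d*min(1,st/L),-8.5,wr=600)
    if i%3==2: print(i,desc(x),clear(x))
E
```

```text
(880, 830, 310) 10
2 q [-35, 77, -4, 15, -52, 17, 163] P [947, 736, 300] head 50 dn 11 (97, 300)
5 q [-36, 76, -18, 15, -14, 14, 163] P [924, 767, 309] head 49 dn 13 (113, 309)
8 q [-37, 76, -32, 18, 24, 12, 163] P [900, 792, 310] head 48 dn 13 (119, 310)
11 q [-37, 76, -45, 20, 61, 13, 163] P [879, 813, 308] head 47 dn 13 (121, 308)
14 q [-37, 75, -45, 25, 86, 11, 163] P [866, 820, 306] head 46 dn 12 (120, 306)
17 q [-41, 73, -17, 27, 85, 3, 163] P [866, 819, 305] head 45 dn 10 (157, 305)
20 q [-43, 73, -7, 26, 102, 1, 163] P [870, 822, 306] head 45 dn 9 (174, 306)
23 q [-43, 74, -6, 24, 126, 1, 163] P [874, 824, 308] head 45 dn 8 (176, 308)
26 q [-43, 75, -5, 23, 150, 1, 163] P [876, 826, 309] head 45 dn 7 (179, 309)
29 q [-44, 76, -3, 22, 174, 1, 163] P [877, 828, 309] head 45 dn 7 (182, 309)
32 q [-44, 76, -1, 21, 212, 1, 148] P [879, 829, 310] head 45 dn 6 (186, 310)
(880, 830, 310) 20
2 q [-36, 77, -5, 15, -52, 15, 163] P [932, 759, 301] head 50 dn 11 (113, 301)
5 q [-39, 77, -18, 15, -14, 12, 163] P [893, 808, 308] head 50 dn 11 (139, 308)
8 q [-39, 77, -30, 17, 23, 10, 163] P
[... 854 characters left out ...]
-42, 74, -22, 19, 14, 8, 163] P [847, 849, 330] head 50 dn 11 (166, 330)
11 q [-40, 75, -35, 21, 52, 9, 163] P [846, 847, 329] head 49 dn 10 (149, 329)
14 q [-38, 75, -44, 25, 85, 9, 163] P [843, 845, 328] head 49 dn 9 (134, 328)
17 q [-42, 72, -16, 26, 85, 2, 163] P [844, 845, 327] head 48 dn 8 (171, 327)
20 q [-43, 73, -12, 25, 107, 1, 163] P [846, 847, 328] head 48 dn 7 (179, 328)
23 q [-44, 73, -11, 24, 132, 1, 163] P [848, 848, 329] head 48 dn 7 (181, 329)
26 q [-44, 73, -10, 24, 156, 1, 163] P [848, 849, 329] head 47 dn 7 (184, 329)
29 q [-44, 74, -9, 24, 180, 1, 163] P [849, 849, 330] head 47 dn 6 (186, 330)
32 q [-44, 74, -6, 23, 218, 1, 148] P [850, 850, 330] head 47 dn 6 (190, 330)
```

```bash
python3 plan.py  880,830,310:5:10:-8.5  880,830,310:5:10:-8.5
```

```text
t 10.6 q [-33.77, 78.54, 8.6, 15.07, -77.96, 20.22, 151.34] p [967.2, 709.1, 289.5] F [0.4, -0.6, 0.6] w 0.0
R [[-0.741, 0.251, 0.623], [0.647, 0.02, 0.762], [0.179, 0.968, -0.177]]

q [-34, 79, 9, 15, -78, 20, 151] P [967, 709, 289] head 51 dn 10 (86, 289)
[[1, [10, 0, 2], -8.5], [1, [10, 1, 2], -8.5], [1, [9, 3, 2], -8.5], [1, [9, 4, 2], -8.5], [1, [8, 5, 2], -8.5]]
q [-36, 77, -14, 15, -27, 15, 163] P [931, 756, 308] head 49 dn 12 (108, 308)
[[1, [8, 6, 2], -8.5], [1, [7, 7, 2], -8.5], [1, [6, 7, 2], -8.5], [1, [5, 8, 3], -8.5], [1, [3, 9, 3], -8.5]]
q [-37, 76, -36, 19, 36, 12, 163] P [893, 798, 310] head 47 dn 13 (119, 310)
```

Emit:
arm_command --moves '[[1,[10,0,2],-8.5],[1,[10,1,2],-8.5],[1,[9,3,2],-8.5],[1,[9,4,2],-8.5],[1,[8,5,2],-8.5]]'

```text
time: 11.1
eef_pos: [947.7, 735.7, 288.2]
tcp_rot: [[-0.772, -0.13, 0.622], [0.555, 0.339, 0.76], [-0.31, 0.932, -0.19]]
wrist_force: [-0.2, 0.4, -0.6]
width: -0.0
```

Emit:
arm_command --moves '[[1,[8,6,2],-8.5],[1,[7,7,2],-8.5],[1,[6,7,2],-8.5],[1,[5,8,3],-8.5],[1,[3,9,3],-8.5]]'

```text
time: 11.6
eef_pos: [927.0, 763.4, 298.4]
tcp_rot: [[-0.606, -0.497, 0.621], [0.312, 0.569, 0.761], [-0.732, 0.655, -0.19]]
wrist_force: [-0.4, 0.5, -0.7]
width: 0.001
```

```bash
python3 plan.py  880,830,310:5:10:-8.5  880,830,310:5:10:-8.5 880,830,310:5:10:-8.5
```

```text
t 11.6 q [-31.42, 80.29, -62.17, 15.03, 36.56, 14.74, 162.82] p [927.0, 763.4, 298.4] F [-0.4, 0.5, -0.7] w 0.0
R [[-0.606, -0.497, 0.621], [0.312, 0.569, 0.761], [-0.732, 0.655, -0.19]]

q [-31, 80, -62, 15, 37, 15, 163] P [927, 763, 298] head 51 dn 11 (72, 298)
[[1, [5, 8, 2], -8.5], [1, [4, 9, 3], -8.5], [1, [2, 9, 3], -8.5], [1, [0, 9, 4], -8.5], [1, [-2, 9, 5], -8.5]]
q [-31, 80, -72, 24, 87, 13, 163] P [886, 797, 303] head 50 dn 11 (70, 303)
[[1, [-3, 7, 6], -8.5], [1, [-5, 5, 7], -8.5], [1, [-5, 2, 9], -8.5], [1, [-4, -1, 9], -8.5], [1, [-3, -2, 9], -8.5]]
q [-38, 74, -26, 27, 85, 1, 163] P [867, 818, 305] head 49 dn 9 (132, 305)
[[1, [-2, -4, 9], -8.5], [1, [-1, -4, 9], -8.5], [1, [-1, -4, 9], -8.5], [1, [0, -5, 9], -8.5], [1, [1, -4, 9], -8.5]]
q [-40, 75, -22, 24, 124, 1, 163] P [872, 824, 308] head 48 dn 7 (145, 308)
```

```bash
python3 plan.py  870,840,320:5:22:-8.5  870,840,320:5:10:-8.5 870,840,320:5:10:-8.5
```

```text
t 11.6 q [-31.42, 80.29, -62.17, 15.03, 36.56, 14.74, 162.82] p [927.0, 763.4, 298.4] F [-0.4, 0.5, -0.7] w 0.0
R [[-0.606, -0.497, 0.621], [0.312, 0.569, 0.761], [-0.732, 0.655, -0.19]]

q [-31, 80, -62, 15, 37, 15, 163] P [927, 763, 298] head 51 dn 11 (72, 298)
[[1, [10, 19, 4], -8.5], [1, [6, 21, 4], -8.5], [1, [3, 21, 5], -8.5], [1, [-1, 21, 8], -8.5], [1, [-4, 7, 9], -8.5]]
q [-35, 79, -71, 20, 86, 15, 163] P [861, 833, 318] head 50 dn 10 (110, 318)
[[1, [-3, -2, 9], -8.5], [1, [-3, -3, 9], -8.5], [1, [-3, -4, 9], -8.5], [1, [-2, -4, 9], -8.5], [1, [-2, -4, 9], -8.5]]
q [-39, 74, -26, 26, 85, 3, 163] P [858, 831, 315] head 48 dn 9 (144, 315)
[[1, [-2, -4, 9], -8.5], [1, [-1, -5, 9], -8.5], [1, [0, -4, 9], -8.5], [1, [0, -4, 9], -8.5], [1, [0, -4, 9], -8.5]]
q [-41, 75, -18, 23, 120, 1, 163] P [864, 835, 318] head 48 dn 7 (161, 318)
```

Emit:
arm_command --moves '[[1,[10,19,4],-8.5],[1,[6,21,4],-8.5],[1,[3,21,5],-8.5],[1,[-1,21,8],-8.5],[1,[-4,7,9],-8.5]]'

```text
time: 12.1
eef_pos: [871.7, 833.1, 320.5]
tcp_rot: [[-0.151, -0.736, 0.66], [-0.103, 0.676, 0.73], [-0.983, 0.042, -0.178]]
wrist_force: [0.6, -0.4, -0.3]
width: 0.004
```

```bash
python3 plan.py  870,840,320:5:10:-8.5 870,840,320:5:10:-8.5  870,840,320:5:10:-8.5
```

```text
t 12.1 q [-37.27, 80.54, -77.04, 15.09, 89.62, 16.58, 162.83] p [871.7, 833.1, 320.5] F [0.6, -0.4, -0.3] w 0.0
R [[-0.151, -0.736, 0.66], [-0.103, 0.676, 0.73], [-0.983, 0.042, -0.178]]

q [-37, 81, -77, 15, 90, 17, 163] P [872, 833, 321] head 48 dn 10 (129, 321)
[[1, [0, 6, 4], -8.5], [1, [-2, -1, 5], -8.5], [1, [-2, -3, 8], -8.5], [1, [-3, -3, 9], -8.5], [1, [-2, -4, 9], -8.5]]
q [-40, 74, -29, 24, 85, 6, 163] P [861, 832, 317] head 47 dn 9 (146, 317)
[[1, [-2, -4, 9], -8.5], [1, [-2, -4, 9], -8.5], [1, [-2, -4, 9], -8.5], [1, [0, -3, 9], -8.5], [1, [0, -3, 7], -8.5]]
q [-43, 75, -10, 23, 109, 1, 163] P [865, 836, 318] head 46 dn 7 (176, 318)
[[1, [0, -3, 6], -8.5], [1, [0, -2, 6], -8.5], [1, [1, -2, 5], -8.5], [1, [1, -1, 4], -8.5], [1, [1, -1, 4], -8.5]]
q [-44, 75, -8, 21, 150, 1, 163] P [868, 838, 319] head 46 dn 6 (181, 319)
```

Emit:
arm_command --moves '[[1,[0,3,4],-8.5],[1,[-2,-1,5],-8.5],[1,[-2,-3,8],-8.5],[1,[-3,-3,9],-8.5],[1,[-2,-4,9],-8.5]]'

```text
time: 12.6
eef_pos: [854.2, 861.6, 308.6]
tcp_rot: [[0.328, -0.618, 0.714], [-0.474, 0.546, 0.691], [-0.817, -0.565, -0.114]]
wrist_force: [-0.7, 1.8, -1.1]
width: 0.0
```

Emit:
arm_command --moves '[[1,[-2,-4,9],-8.5],[1,[-2,-4,9],-8.5],[1,[-2,-4,9],-8.5],[1,[0,-3,9],-8.5],[1,[0,-3,7],-8.5]]'

```text
time: 13.1
eef_pos: [853.3, 865.8, 297.3]
tcp_rot: [[0.594, -0.373, 0.713], [-0.671, 0.258, 0.694], [-0.443, -0.891, -0.097]]
wrist_force: [-1.7, 0.3, -0.4]
width: -0.001
```

```bash
python3 plan.py  870,840,320:5:10:-8.5 870,840,320:5:10:-8.5  870,840,320:5:10:-8.5
```

```text
t 13.1 q [-46.82, 79.09, -3.0, 15.94, 83.36, 3.43, 162.83] p [853.3, 865.8, 297.3] F [-1.7, 0.3, -0.4] w -0.0
R [[0.594, -0.373, 0.713], [-0.671, 0.258, 0.694], [-0.443, -0.891, -0.097]]

q [-47, 79, -3, 16, 83, 3, 163] P [853, 866, 297] head 44 dn 6 (211, 297)
[[1, [5, -9, -2], -8.5], [1, [6, -8, -2], -8.5], [1, [7, -7, -2], -8.5], [1, [5, -5, -2], -8.5], [1, [0, 0, 0], -8.5]]
q [-46, 76, 2, 20, 121, 1, 163] P [869, 840, 320] head 44 dn 6 (199, 320)
[[1, [0, 0, 0], -8.5], [1, [0, 0, 1], -8.5], [1, [0, 0, 0], -8.5], [1, [0, 0, 1], -8.5], [1, [1, 0, 0], -8.5]]
q [-46, 76, 4, 20, 162, 1, 163] P [870, 839, 320] head 44 dn 5 (202, 320)
[[1, [0, 0, 1], -8.5], [1, [0, 0, 1], -8.5], [1, [0, 0, 0], -8.5], [1, [0, 0, 0], -8.5], [1, [1, 0, 0], -8.5]]
q [-46, 76, 7, 20, 202, 1, 163] P [870, 840, 320] head 44 dn 5 (206, 320)
```

```bash
python3 - <<'E'
from sim import *
q0=cur()
for n in (0,5,12):
  print("n",n);x=q0.copy()
  for i in range(n):
    P,R=fk(x,kp);x=row(x,R.T@(np.array([-5,-5,2])),-8.5,wr=600)
  print(desc(x))
  x=go(x,(560,500,330),12,5)
  x=go(x,(330,50,330),14,4)
  x=go(x,(430,-200,250),8,4)
  for i in range(10): x=row(x,(0,0,0),8,wr=600)
  print(desc(x),fk(x,kp)[1][2])
E
```

```text
n 0
q [-47, 79, -3, 16, 83, 3, 163] P [853, 866, 297] head 44 dn 6
0 q [-47, 76, -3, 21, 96, 3, 150] P [850, 857, 308] head 44 dn 7 (208, 308)
5 q [-26, 61, -49, 67, 149, 31, 132] P [758, 740, 332] head 44 dn 10 (73, 332)
10 q [-11, 52, -59, 105, 159, 51, 118] P [631, 586, 331] head 44 dn 10 (105, 331)
11 q [-9, 50, -60, 111, 159, 54, 116] P [605, 555, 331] head 44 dn 10 (124, 331)
0 q [-6, 48, -61, 117, 161, 57, 114] P [586, 520, 331] head 44 dn 10 (142, 331)
4 q [9, 43, -67, 138, 166, 65, 107] P [509, 379, 330] head 44 dn 10 (126, 330)
8 q [36, 35, -77, 139, 178, 43, 100] P [509, 273, 369] head 46 dn 13 (49, 369)
12 q [63, 27, -77, 139, 225, 31, 59] P [479, 163, 382] head 48 dn 16 (59, 382)
13 q [69, 26, -77, 139, 238, 32, 50] P [467, 138, 382] head 49 dn 17 (76, 382)
0 q [73, 30, -77, 139, 246, 31, 48] P [464, 100, 368] head 49 dn 17 (87, 368)
4 q [84, 51, -77, 139, 258, 20, 56] P [452, -16, 291] head 46 dn 16 (122, 291)
7 q [91, 62, -77, 138, 258, 14, 66] P [444, -76, 246] head 42 dn 15 (142, 246)
q [91, 62, -77, 138, 258, 14, -14] P [444, -76, 246] head 42 dn 15 [-0.9300627   0.
[... 1567 characters left out ...]
 [542, 464, 330] head 44 dn 6 (164, 330)
4 q [-23, 26, -6, 139, 198, 67, 163] P [523, 351, 353] head 45 dn 8 (94, 353)
8 q [20, 21, -36, 139, 218, 53, 160] P [514, 242, 381] head 48 dn 10 (24, 381)
12 q [65, 25, -67, 139, 246, 42, 148] P [467, 130, 388] head 51 dn 13 (77, 388)
13 q [76, 30, -77, 139, 253, 36, 145] P [450, 104, 386] head 52 dn 13 (99, 386)
0 q [79, 36, -77, 139, 258, 33, 145] P [448, 70, 367] head 51 dn 13 (108, 367)
4 q [85, 58, -77, 139, 258, 20, 163] P [452, -22, 283] head 47 dn 12 (123, 283)
7 q [90, 60, -77, 138, 258, 18, 163] P [451, -66, 270] head 42 dn 13 (133, 270)
q [90, 60, -77, 138, 258, 18, 83] P [451, -66, 270] head 42 dn 13 [-0.10727669 -0.96888642 -0.22304893]
```

```bash
python3 - <<'E'
from sim import *
q0=cur()
x=q0.copy()
for i in range(12):
    P,R=fk(x,kp);x=row(x,R.T@(np.array([-5,-5,2])),-8.5,wr=600)
xs=x
for zz in (600,750):
 for yy in (-150,-300):
  print("zz",zz,yy);x=xs
  x=go(x,(560,500,zz),14,13,step=45)
  x=go(x,(330,50,zz),14,4,step=45)
  x=go(x,(330,yy,zz),8,4)
  x=go(x,(450,yy,300),14,4)
  np.save(f"x{zz}{yy}.npy",x)
E
```

```text
zz 600 -150
0 q [-50, 58, 7, 59, 176, 20, 163] P [778, 784, 350] head 44 dn 6 (233, 350)
13 q [-45, 12, 3, 104, 186, 20, 160] P [560, 500, 600] head 44 dn 6 (177, 600)
0 q [-42, 8, 2, 109, 190, 21, 156] P [540, 460, 600] head 44 dn 6 (162, 600)
4 q [-39, -9, 12, 125, 221, 26, 131] P [458, 300, 600] head 44 dn 6 (104, 600)
8 q [-16, -17, 20, 133, 258, 48, 107] P [396, 148, 588] head 45 dn 5 (144, 588)
12 q [-4, -17, 25, 139, 258, 63, 114] P [366, 86, 585] head 41 dn -1 (185, 579)
13 q [0, -17, 24, 139, 258, 66, 113] P [362, 76, 594] head 40 dn -3 (191, 579)
0 q [-11, -17, 36, 139, 258, 65, 116] P [370, 54, 591] head 39 dn -4 (188, 571)
4 q [-32, -17, 64, 139, 258, 68, 123] P [387, -22, 587] head 35 dn -8 (187, 543)
7 q [-34, -17, 73, 139, 258, 72, 125] P [381, -68, 593] head 30 dn -12 (202, 532)
0 q [-37, -17, 76, 139, 258, 71, 126] P [388, -70, 584] head 30 dn -10 (195, 529)
4 q [-39, -17, 76, 139, 258, 64, 126] P [405, -75, 555] head 27 dn -5 (179, 529)
8 q [-41, -17, 76, 139, 258, 57, 126] P [419, -81, 525] head 25 dn 1 (167, 525)
12 q [-43, -17, 76, 139, 258, 50, 126] P [429, -90,
[... 3040 characters left out ...]
8, 80, 93] P [370, 77, 730] head 43 dn -9 (191, 683)
0 q [45, -14, -3, 122, 258, 88, 93] P [373, 46, 732] head 43 dn -10 (195, 678)
4 q [90, -4, -29, 113, 258, 106, 92] P [374, -81, 756] head 41 dn -14 (227, 681)
7 q [79, 3, -14, 106, 258, 108, 89] P [361, -174, 775] head 39 dn -18 (263, 683)
0 q [68, 5, -4, 109, 258, 109, 95] P [373, -182, 745] head 38 dn -19 (243, 648)
4 q [49, 19, 14, 118, 258, 114, 116] P [431, -214, 617] head 36 dn -21 (183, 510)
8 q [50, 34, 8, 121, 258, 114, 134] P [483, -244, 492] head 33 dn -22 (138, 378)
12 q [52, 48, 5, 120, 258, 114, 147] P [509, -276, 377] head 28 dn -22 (119, 262)
13 q [53, 50, 4, 120, 258, 114, 150] P [509, -284, 355] head 27 dn -22 (120, 240)
```

```bash
python3 - <<'E'
from sim import *
q0=cur()
x=q0.copy()
for i in range(12):
    P,R=fk(x,kp);x=row(x,R.T@(np.array([-5,-5,2])),-8.5,wr=600)
xs=x
for zz in (780,):
 for xx in (520,600):
  for (ex,ey) in ((480,-200),(480,-320)):
   print("zz",zz,xx,ex,ey);x=xs
   x=go(x,(640,620,600),9,13,step=45)
   x=go(x,(xx,350,zz),9,13,step=45)
   x=go(x,(xx,0,zz),10,9,step=45)
   x=go(x,(ex,ey,zz),8,7,step=45)
   x=go(x,(ex,ey,300),14,4)
E
```

```text
zz 780 520 480 -200
0 q [-50, 59, 8, 56, 176, 19, 163] P [781, 790, 357] head 44 dn 6 (235, 357)
8 q [-50, 25, 6, 84, 180, 13, 163] P [640, 620, 600] head 44 dn 6 (207, 600)
0 q [-47, 21, 4, 87, 182, 12, 162] P [624, 585, 623] head 44 dn 6 (193, 623)
8 q [-9, -5, -19, 98, 258, 12, 87] P [520, 352, 773] head 41 dn 1 (143, 773)
0 q [-16, -6, -7, 101, 258, 18, 88] P [520, 308, 769] head 41 dn 1 (118, 769)
9 q [84, -3, -50, 101, 258, 75, 88] P [520, 0, 780] head 39 dn -7 (117, 744)
0 q [95, -2, -56, 102, 258, 79, 88] P [505, -33, 779] head 38 dn -8 (127, 737)
7 q [56, 8, -2, 95, 258, 93, 89] P [480, -200, 780] head 35 dn -13 (168, 713)
0 q [53, 9, 2, 100, 258, 95, 95] P [480, -200, 740] head 35 dn -13 (147, 673)
4 q [33, 21, 29, 117, 258, 110, 118] P [480, -200, 580] head 35 dn -13 (132, 513)
8 q [36, 36, 22, 126, 258, 114, 142] P [508, -192, 433] head 33 dn -13 (102, 362)
12 q [41, 50, 14, 130, 258, 114, 162] P [515, -191, 314] head 29 dn -13 (96, 243)
13 q [42, 51, 13, 131, 258, 114, 163] P [509, -196, 308] head 28 dn -13 (102, 238)
zz 780 520 480 -320
0 q [-50, 59, 8, 56, 176, 19, 163
[... 2362 characters left out ...]
8, 8, -77, 93, 258, 12, 96] P [600, 310, 767] head 40 dn 1 (96, 767)
9 q [0, 4, 28, 95, 258, 67, 88] P [600, 0, 780] head 39 dn -6 (101, 749)
0 q [-4, 6, 40, 94, 258, 76, 86] P [584, -42, 780] head 39 dn -6 (104, 748)
7 q [41, 23, 36, 74, 251, 114, 76] P [480, -320, 780] head 39 dn -6 (188, 748)
0 q [42, 23, 33, 79, 255, 114, 82] P [480, -320, 740] head 39 dn -6 (169, 709)
4 q [40, 29, 32, 95, 258, 114, 104] P [510, -318, 595] head 37 dn -7 (126, 557)
8 q [40, 39, 28, 105, 258, 114, 124] P [535, -316, 455] head 34 dn -8 (102, 410)
12 q [43, 49, 23, 113, 258, 114, 141] P [532, -316, 333] head 29 dn -9 (105, 286)
13 q [44, 51, 22, 114, 258, 114, 144] P [525, -317, 316] head 28 dn -9 (111, 268)
```

```bash
cat > e1.py <<'E'
from sim import *
import itertools
q0=cur()
x=q0.copy()
for i in range(12):
    P,R=fk(x,kp);x=row(x,R.T@(np.array([-5,-5,2])),-8.5,wr=600)
for t,n in (((640,620,600),9),((600,350,780),9),((600,0,780),10),((480,-250,780),8),((480,-250,450),10)): x=goto(x,t,n,step=45,verbose=0)
print(desc(x)); np.save("xe.npy",x)
for d in itertools.product((-1,0,1),repeat=3):
    if d==(0,0,0): continue
    y=x.copy(); u=np.array(d)/np.linalg.norm(d)*30
    for i in range(8):
        R=fk(y,kp)[1]; y=row(y,R.T@u,0,wr=600)
    print(d,desc(y))
E
python3 e1.py
```

```text
q [36, 34, 30, 120, 258, 114, 133] P [502, -246, 456] head 30 dn -10
(-1, -1, -1) q [51, 49, 20, 112, 258, 114, 139] P [491, -377, 348] head 23 dn -11
(-1, -1, 0) q [55, 36, 23, 104, 258, 114, 119] P [451, -413, 493] head 24 dn -12
(-1, -1, 1) q [54, 26, 26, 99, 258, 114, 104] P [425, -382, 617] head 27 dn -12
(-1, 0, -1) q [44, 48, 17, 135, 258, 114, 163] P [482, -219, 319] head 22 dn -11
(-1, 0, 0) q [38, 24, 33, 133, 258, 114, 134] P [428, -219, 506] head 22 dn -14
(-1, 0, 1) q [23, 13, 54, 116, 258, 114, 105] P [403, -237, 652] head 27 dn -12
(-1, 1, -1) q [65, 40, -21, 139, 258, 86, 163] P [474, -139, 364] head 30 dn -9
(-1, 1, 0) q [76, 16, -29, 139, 258, 86, 140] P [428, -103, 505] head 30 dn -10
(-1, 1, 1) q [17, 0, 39, 134, 258, 94, 119] P [403, -97, 605] head 28 dn -11
(0, -1, -1) q [51, 57, 19, 99, 258, 114, 136] P [533, -414, 293] head 29 dn -10
(0, -1, 0) q [56, 47, 21, 84, 256, 114, 111] P [509, -486, 458] head 30 dn -10
(0, -1, 1) q [47, 33, 31, 85, 251, 113, 96] P [502, -416, 626] head 30 dn -10
(0, 0, -1) q [42, 60, 16, 122, 258, 114, 162] P [534, -241, 222] head 29 
[... 321 characters left out ...]
1, -1) q [40, 57, 24, 92, 247, 110, 126] P [641, -385, 317] head 30 dn -10
(1, -1, 0) q [39, 50, 25, 80, 244, 104, 108] P [672, -416, 456] head 30 dn -10
(1, -1, 1) q [38, 38, 28, 80, 246, 101, 97] P [641, -385, 595] head 30 dn -10
(1, 0, -1) q [29, 56, 22, 106, 242, 108, 139] P [672, -246, 286] head 30 dn -10
(1, 0, 0) q [24, 43, 24, 94, 239, 95, 118] P [742, -246, 456] head 30 dn -10
(1, 0, 1) q [24, 28, 28, 92, 245, 91, 102] P [672, -246, 626] head 30 dn -10
(1, 1, -1) q [19, 49, 20, 124, 237, 108, 149] P [641, -108, 317] head 30 dn -10
(1, 1, 0) q [11, 33, 22, 119, 234, 93, 133] P [672, -76, 456] head 30 dn -10
(1, 1, 1) q [13, 19, 26, 112, 242, 84, 116] P [641, -108, 595] head 30 dn -10
```

```bash
cat > e2.py <<'E'
from sim import *
q0=cur()
x=q0.copy()
for i in range(12):
    P,R=fk(x,kp);x=row(x,R.T@(np.array([-5,-5,2])),-8.5,wr=600)
xs=x
def gg(x,t,n,step=45):
    m=999
    for i in range(n):
        x=goto(x,t,1,step=step,verbose=0); m=min(m,clear(x)[0])
        if np.linalg.norm(fk(x,kp)[0]-t)<5: break
    return x,m
for zz in (450,550,650):
  for xx in (420,460,500):
    x,m1=gg(xs,(640,620,zz-50),12); x,m2=gg(x,(xx,260,zz),10); x,m3=gg(x,(xx,-200,zz),14); a=desc(x); x,m4=gg(x,(480,-200,300),12)
    print(zz,xx,m1,m2,m3,m4,a,desc(x))
E
python3 e2.py
```

```text
450 420 209 94 77 120 q [102, 42, -77, 136, 258, 41, 151] P [448, -127, 418] head 30 dn 0 q [91, 52, -58, 133, 258, 44, 163] P [482, -198, 302] head 26 dn 2
450 460 209 67 52 119 q [99, 43, -77, 132, 258, 39, 149] P [477, -148, 429] head 29 dn -0 q [86, 49, -49, 134, 258, 53, 163] P [482, -198, 302] head 25 dn 1
450 500 209 46 25 108 q [97, 45, -77, 127, 258, 37, 148] P [509, -169, 439] head 28 dn -2 q [80, 46, -39, 134, 258, 62, 163] P [483, -198, 302] head 25 dn 0
550 420 208 111 107 163 q [-41, -17, 76, 135, 258, 58, 125] P [431, -93, 560] head 25 dn -2 q [-43, -17, 76, 139, 257, 38, 128] P [434, -131, 450] head 15 dn 15
550 460 208 77 67 100 q [15, 23, 54, 119, 258, 114, 117] P [485, -195, 557] head 32 dn -6 q [39, 48, 23, 136, 258, 114, 163] P [489, -200, 303] head 24 dn -7
550 500 208 46 28 84 q [14, 26, 55, 113, 258, 114, 113] P [514, -197, 554] head 35 dn -3 q [43, 46, 16, 136, 258, 106, 163] P [490, -198, 302] head 24 dn -5
650 420 207 111 102 162 q [-40, -17, 76, 127, 258, 65, 116] P [436, -116, 644] head 27 dn -11 q [-40, -17, 76, 139, 255, 48, 128] P [430, -122, 496] head 17 dn 6
650 460 207 77 67 144 q [-43, -17, 76, 124, 258, 60, 114] P [459, -120, 651] head 26 dn -9 q [-41, -17, 76, 139, 254, 46, 128] P [433, -126, 490] head 16 dn 7
650 500 207 46 28 79 q [14, 20, 56, 103, 257, 113, 99] P [500, -200, 650] head 39 dn -4 q [37, 49, 23, 134, 258, 114, 161] P [501, -195, 303] head 26 dn -7
```

```bash
cat >> e2.py <<'E'
print("----")
x,_=gg(xs,(640,620,500),12); x,_=gg(x,(420,260,550),10); x,_=gg(x,(420,-200,550),14);np.save("xa.npy",x); x,_=gg(x,(480,-200,300),12)
y=x
for t in ((480,-200,300),(480,-120,300),(520,-120,300),(550,-200,450),(550,-100,400)):
    x=y; x,m=gg(x,t,8);a=desc(x); x,m=gg(x,(530,-110,150),12); print(t,a,desc(x),m)
E
python3 e2.py | sed -n '/----/,$p'
```

```text
----
(480, -200, 300) q [-48, -17, 76, 139, 251, 22, 131] P [441, -154, 398] head 8 dn 25 q [-67, -13, 76, 139, 206, 4, 163] P [462, -88, 334] head 4 dn 40 123
(480, -120, 300) q [-57, -17, 76, 139, 245, 18, 134] P [461, -105, 389] head 12 dn 27 q [-68, -16, 76, 139, 208, 2, 163] P [454, -85, 330] head 8 dn 41 119
(520, -120, 300) q [-63, -17, 76, 139, 223, 17, 152] P [481, -95, 395] head 10 dn 26 q [-68, -15, 76, 139, 208, 3, 163] P [458, -86, 333] head 7 dn 40 109
(550, -200, 450) q [-56, -17, 76, 127, 253, 16, 122] P [518, -173, 481] head 5 dn 21 q [-63, -9, 76, 139, 217, 11, 150] P [479, -93, 354] head 3 dn 35 98
(550, -100, 400) q [-68, -17, 76, 135, 208, 17, 163] P [519, -88, 433] head 8 dn 22 q [-67, -15, 76, 139, 207, 6, 163] P [467, -88, 346] head 7 dn 37 87
```

```bash
cat >> e2.py <<'E'
print("====")
for w1 in ((480,-300,600),(520,-350,500),(550,-300,650),(600,-350,550),(480,-400,500)):
  for e in ((480,-250,250),(480,-150,250)):
    x,m=gg(y,w1,14);a=desc(x); x,m=gg(x,e,14); print(w1,a,desc(x),m)
E
python3 e2.py | sed -n '/====/,$p'
```

```text
====
(480, -300, 600) q [-39, -17, 76, 119, 258, 31, 117] P [477, -296, 603] head -2 dn 5 q [-49, -17, 76, 139, 212, 18, 163] P [448, -223, 405] head -7 dn 24 157
(480, -300, 600) q [-39, -17, 76, 119, 258, 31, 117] P [477, -296, 603] head -2 dn 5 q [-57, -16, 76, 139, 208, 18, 163] P [476, -162, 403] head -1 dn 25 127
(520, -350, 500) q [-44, -17, 76, 121, 258, 16, 119] P [487, -304, 533] head -9 dn 16 q [-29, 10, 73, 139, 240, 36, 128] P [467, -226, 346] head -14 dn 33 149
(520, -350, 500) q [-44, -17, 76, 121, 258, 16, 119] P [487, -304, 533] head -9 dn 16 q [55, 19, -30, 139, 213, 33, 163] P [515, -177, 279] head 1 dn 31 77
(550, -300, 650) q [-50, -17, 76, 110, 258, 19, 112] P [540, -288, 656] head -4 dn 5 q [-49, -17, 76, 139, 212, 20, 163] P [450, -226, 415] head -7 dn 22 102
(550, -300, 650) q [-50, -17, 76, 110, 258, 19, 112] P [540, -288, 656] head -4 dn 5 q [-56, -13, 76, 139, 206, 22, 163] P [485, -164, 414] head -3 dn 22 98
(600, -350, 550) q [-53, -17, 76, 114, 258, 10, 114] P [540, -283, 585] head -7 dn 14 q [60, 29, -16, 139, 232, 53, 163] P [491, -265, 258] head 1 dn 22 103
(600, -350, 550) q [-53, -17, 76, 114, 258, 10, 114] P [540, -283, 585] head -7 dn 14 q [53, 22, -25, 139, 216, 41, 163] P [527, -188, 287] head 2 dn 27 68
(480, -400, 500) q [-37, -17, 76, 122, 258, 21, 120] P [451, -334, 536] head -11 dn 14 q [2, 23, 47, 139, 231, 51, 138] P [501, -265, 289] head -13 dn 30 124
(480, -400, 500) q [-37, -17, 76, 122, 258, 21, 120] P [451, -334, 536] head -11 dn 14 q [49, 19, -24, 139, 210, 36, 163] P [526, -184, 288] head -2 dn 29 75
```

```bash
nproc; cat > srch.py <<'E'
from sim import *
import multiprocessing as mp,sys,pickle,time
def seg(x,t,n,step=45):
    m=999
    for i in range(n):
        x=goto(x,t,1,step=step,verbose=0); m=min(m,clear(x)[0])
        if np.linalg.norm(fk(x,kp)[0]-t)<6: break
    return x,m,i+1
def hl(x,y,z): return tuple(H+HR@np.array([x,y,z]))
def trial(seed):
    r=np.random.default_rng(seed); U=r.uniform
    x=Q0.copy(); ntw=int(r.integers(NT[0],NT[1]+1)) if NT[1] else 0
    for i in range(ntw):
        P,R=fk(x,kp);x=row(x,R.T@(np.array([-5,-5,2])),-8.5,wr=600)
    yl=U(-140,20); W=[]
    if STAGE<1: W.append(((U(580,700),U(540,660),U(350,700)),12))
    if STAGE<2: W.append(((U(400,520),U(200,320),U(400,780)),11))
    if STAGE<3: W.append(((U(400,600),U(-350,-50),U(400,780)),int(U(6,18))))
    if STAGE<4: W.append(((U(420,600),U(-400,-100),U(300,600)),int(U(3,14))))
    W.append((hl(-125,yl,180),14)); W.append((hl(-115,yl,50),7))
    ms=[];N=ntw;log=[]
    for k,(t,n) in enumerate(W):
        x,m,u=seg(x,t,n); N+=u; ms.append(m); log.append((tuple(np.round(t).astype(int)),u,desc(x)))
    P,R,pts=fk(x,kp,True); z=R[:,2]; dn=-np.degrees(np.arcsin(z[2])); hd=np.degrees(np.arctan2(z[1],z[0]))-np.degrees(YW)
    err=np.linalg.norm(P-W[-1][0])
    mc=min(ms[:-2]+[ms[-2]+10]) if len(ms)>2 else 99
    sc=err/10+abs(dn-10)/3+max(0,abs(hd)-25)/3+max(0,75-mc)/4+N/40+max(0,80-pts[2][2])/10
    return sc,seed,ntw,yl,round(err),round(dn,1),round(hd,1),mc,N,log,pts[2].round()
def main(n,s0=0):
    with mp.Pool() as p: R=p.map(trial,range(s0,s0+n),chunksize=1)
    R.sort(key=lambda a:a[0])
    for a in R[:4]:
        print([round(a[0],2)]+list(a[1:9]),a[10])
        for l in a[9]: print("   ",l)
Q0=cur();STAGE=int(sys.argv[1]);NT=(int(sys.argv[2]),int(sys.argv[3]))
if __name__=="__main__":
    t=time.time(); main(int(sys.argv[4])); print(time.time()-t)
E
OMP_NUM_THREADS=1 OPENBLAS_NUM_THREADS=1 timeout 560 python3 srch.py 0 6 16 40
```

```text
4
[np.float64(13.25), 14, 7, -82.24853330651895, 0, np.float64(-1.8), np.float64(20.4), 59, 54] [ 266. -301.   40.]
    ((np.int64(664), np.int64(643), np.int64(574)), 8, 'q [-35, 31, -18, 80, 152, 17, 159] P [666, 645, 572] head 44 dn 6')
    ((np.int64(466), np.int64(291), np.int64(672)), 11, 'q [-5, -11, -16, 117, 239, 24, 65] P [466, 291, 672] head 41 dn 4')
    ((np.int64(493), np.int64(-178), np.int64(684)), 6, 'q [43, -5, -16, 119, 258, 69, 60] P [492, 51, 655] head 39 dn -1')
    ((np.int64(536), np.int64(-179), np.int64(420)), 8, 'q [20, 37, 43, 120, 258, 114, 90] P [547, -176, 421] head 37 dn -2')
    ((np.int64(515), np.int64(-140), np.int64(180)), 11, 'q [31, 63, 22, 133, 258, 114, 132] P [520, -139, 180] head 32 dn -2')
    ((np.int64(525), np.int64(-138), np.int64(50)), 3, 'q [33, 78, 16, 125, 256, 114, 141] P [525, -138, 50] head 32 dn -2')
[np.float64(14.34), 19, 12, 8.13909517067259, 16, np.float64(4.9), np.float64(31.3), 46, 68] [ 298. -264.   80.]
    ((np.int64(613), np.int64(547), np.int64(459)), 8, 'q [-46, 27, 4, 107, 184, 38, 161] P [613, 547, 459] head 44 dn 
[... 1677 characters left out ...]
, 97, 189, 42, 163] P [676, 610, 383] head 44 dn 6')
    ((np.int64(452), np.int64(257), np.int64(461)), 11, 'q [-15, 2, 0, 139, 221, 49, 157] P [464, 260, 473] head 45 dn 8')
    ((np.int64(547), np.int64(-316), np.int64(549)), 12, 'q [11, 31, 57, 107, 258, 114, 129] P [557, -193, 524] head 39 dn 2')
    ((np.int64(498), np.int64(-224), np.int64(521)), 9, 'q [18, 28, 53, 117, 258, 114, 136] P [502, -223, 522] head 31 dn -3')
    ((np.int64(519), np.int64(-160), np.int64(180)), 14, 'q [22, 58, 39, 128, 258, 114, 163] P [536, -168, 192] head 34 dn 8')
    ((np.int64(529), np.int64(-158), np.int64(50)), 7, 'q [22, 73, 37, 123, 254, 114, 163] P [541, -163, 54] head 37 dn 13')
52.876657009124756
```

```bash
export OMP_NUM_THREADS=1 OPENBLAS_NUM_THREADS=1; sed -i 's/main(int(sys.argv\[4\]))/main(int(sys.argv[4]),int(sys.argv[5]))/' srch.py; timeout 575 python3 srch.py 0 4 14 380 100
```

```text
[np.float64(6.04), 477, 10, -33.12300424553132, 6, np.float64(4.1), np.float64(24.6), 69, 54] [ 274. -274.   73.]
    ((np.int64(648), np.int64(608), np.int64(685)), 10, 'q [-45, 23, 1, 74, 166, 1, 162] P [649, 610, 682] head 44 dn 6')
    ((np.int64(438), np.int64(225), np.int64(462)), 11, 'q [18, 1, -27, 139, 229, 52, 119] P [459, 229, 483] head 45 dn 7')
    ((np.int64(454), np.int64(-248), np.int64(403)), 8, 'q [91, 42, -77, 135, 258, 37, 133] P [473, -50, 400] head 39 dn 4')
    ((np.int64(525), np.int64(-192), np.int64(373)), 4, 'q [90, 56, -77, 128, 258, 28, 140] P [526, -144, 363] head 33 dn 2')
    ((np.int64(505), np.int64(-92), np.int64(180)), 6, 'q [53, 57, -14, 137, 257, 78, 163] P [507, -94, 182] head 35 dn 3')
    ((np.int64(515), np.int64(-90), np.int64(50)), 5, 'q [26, 76, 22, 130, 255, 114, 163] P [520, -93, 51] head 36 dn 4')
[np.float64(6.75), 454, 8, -60.99978834551594, 3, np.float64(3.7), np.float64(23.4), 66, 51] [ 272. -291.   72.]
    ((np.int64(613), np.int64(557), np.int64(415)), 8, 'q [-26, 33, -27, 108, 171, 43, 152] P [614, 559, 415] head 44 dn 6')
    (
[... 1673 characters left out ...]
 99, 177, 43, 163] P [635, 643, 364] head 44 dn 6')
    ((np.int64(440), np.int64(257), np.int64(502)), 11, 'q [-12, -3, -4, 139, 220, 46, 138] P [443, 258, 505] head 44 dn 6')
    ((np.int64(433), np.int64(-84), np.int64(655)), 12, 'q [-29, -10, 64, 127, 258, 70, 113] P [450, -55, 640] head 32 dn -7')
    ((np.int64(431), np.int64(-266), np.int64(511)), 6, 'q [24, 23, 48, 122, 258, 114, 121] P [463, -226, 541] head 27 dn -8')
    ((np.int64(513), np.int64(-127), np.int64(180)), 14, 'q [29, 61, 24, 134, 256, 114, 163] P [523, -133, 187] head 31 dn -0')
    ((np.int64(522), np.int64(-125), np.int64(50)), 7, 'q [28, 76, 23, 126, 255, 114, 163] P [531, -130, 53] head 35 dn 4')
422.4112665653229
```

```bash
python3 plan.py  830,842,307:5:8:-8.5 805,817,317:5:8:-8.5  660,600,500:5:45:0 660,600,500:5:45:0
```

```text
t 13.1 q [-46.82, 79.09, -3.0, 15.94, 83.36, 3.43, 162.83] p [853.3, 865.8, 297.3] F [-1.7, 0.3, -0.4] w -0.0
R [[0.594, -0.373, 0.713], [-0.671, 0.258, 0.694], [-0.443, -0.891, -0.097]]

q [-47, 79, -3, 16, 83, 3, 163] P [853, 866, 297] head 44 dn 6 (211, 297)
[[1, [0, -1, -8], -8.5], [1, [0, -1, -8], -8.5], [1, [0, 0, -8], -8.5], [1, [0, 0, -8], -8.5], [1, [0, 0, -8], -8.5]]
q [-43, 73, -21, 31, 142, 11, 163] P [834, 847, 306] head 44 dn 6 (175, 306)
[[1, [1, -1, -8], -8.5], [1, [1, -1, -8], -8.5], [1, [1, -1, -8], -8.5], [1, [1, -1, -8], -8.5], [1, [0, 0, -8], -8.5]]
q [-47, 65, -2, 46, 167, 16, 163] P [807, 819, 316] head 44 dn 6 (209, 316)
[[1, [23, -5, -39], 0.0], [1, [23, -5, -39], 0.0], [1, [22, -5, -39], 0.0], [1, [23, -5, -39], 0.0], [1, [23, -5, -39], 0.0]]
q [-40, 40, -8, 83, 173, 27, 160] P [703, 665, 446] head 44 dn 6 (181, 446)
[[1, [23, -5, -39], 0.0], [1, [22, -4, -39], 0.0], [1, [2, -1, -3], 0.0], [1, [0, 0, 0], 0.0], [1, [0, 0, 0], 0.0]]
q [-37, 30, -10, 92, 175, 26, 158] P [660, 600, 500] head 44 dn 6 (174, 500)
```

Emit:
arm_command --moves '[[1,[0,-1,-8],-8.5],[1,[0,-1,-8],-8.5],[1,[0,0,-8],-8.5],[1,[0,0,-8],-8.5],[1,[0,0,-8],-8.5]]'

```text
time: 13.6
eef_pos: [839.0, 844.0, 295.4]
tcp_rot: [[0.693, -0.051, 0.719], [-0.72, -0.107, 0.686], [0.042, -0.993, -0.111]]
wrist_force: [0.2, 1.0, 0.2]
width: 0.0
```

Emit:
arm_command --moves '[[1,[1,-1,-8],-8.5],[1,[1,-1,-8],-8.5],[1,[1,-1,-8],-8.5],[1,[1,-1,-8],-8.5],[1,[0,0,-8],-8.5]]'

```text
time: 14.1
eef_pos: [810.4, 814.4, 304.7]
tcp_rot: [[0.547, 0.436, 0.715], [-0.449, -0.568, 0.69], [0.707, -0.698, -0.116]]
wrist_force: [0.2, 0.3, -0.7]
width: 0.002
```

```bash
python3 plan.py   660,600,500:5:45:0 660,600,500:3:45:0
```

```text
t 14.1 q [-44.14, 65.81, -8.93, 46.75, 163.54, 16.91, 158.81] p [810.4, 814.4, 304.7] F [0.2, 0.3, -0.7] w 0.0
R [[0.547, 0.436, 0.715], [-0.449, -0.568, 0.69], [0.707, -0.698, -0.116]]

q [-44, 66, -9, 47, 164, 17, 159] P [810, 814, 305] head 44 dn 7 (189, 305)
[[1, [21, -11, -38], 0.0], [1, [21, -11, -38], 0.0], [1, [21, -11, -38], 0.0], [1, [21, -11, -38], 0.0], [1, [21, -11, -38], 0.0]]
q [-37, 41, -15, 82, 169, 27, 155] P [708, 668, 439] head 44 dn 7 (168, 439)
[[1, [21, -11, -39], 0.0], [1, [20, -11, -39], 0.0], [1, [6, -3, -10], 0.0]]
q [-33, 31, -17, 92, 170, 26, 153] P [660, 600, 500] head 44 dn 7 (170, 500)
```

Emit:
arm_command --moves '[[1,[21,-11,-38],0],[1,[21,-11,-38],0],[1,[21,-11,-38],0],[1,[21,-11,-38],0],[1,[21,-11,-38],0]]'

```text
time: 14.6
eef_pos: [701.5, 668.3, 425.3]
tcp_rot: [[0.562, 0.43, 0.706], [-0.427, -0.58, 0.694], [0.708, -0.691, -0.143]]
wrist_force: [0.5, -0.1, 0.5]
width: 0.002
```

Emit:
arm_command --moves '[[1,[21,-11,-39],0],[1,[20,-11,-39],0],[1,[6,-3,-10],0]]'

```text
time: 14.9
eef_pos: [651.2, 597.6, 498.7]
tcp_rot: [[0.558, 0.436, 0.706], [-0.428, -0.578, 0.695], [0.711, -0.69, -0.136]]
wrist_force: [1.4, 1.2, 1.3]
width: -0.001
```

```bash
export OMP_NUM_THREADS=1 OPENBLAS_NUM_THREADS=1; python3 plan.py 445,250,470:5:45:0 ; timeout 570 python3 srch.py 1 0 0 260 0
```

```text
t 14.9 q [-32.73, 29.68, -17.14, 92.86, 169.63, 24.51, 153.22] p [651.2, 597.6, 498.7] F [1.4, 1.2, 1.3] w -0.0
R [[0.558, 0.436, 0.706], [-0.428, -0.578, 0.695], [0.711, -0.69, -0.136]]

q [-33, 30, -17, 93, 170, 25, 153] P [651, 598, 499] head 45 dn 8 (172, 499)
[[1, [1, 15, -43], 0.0], [1, [2, 15, -43], 0.0], [1, [1, 14, -43], 0.0], [1, [2, 15, -43], 0.0], [1, [2, 15, -43], 0.0]]
q [-13, 13, -26, 124, 189, 38, 135] P [536, 402, 483] head 45 dn 8 (122, 483)
[np.float64(3.77), 92, 0, -43.86171261038473, 4, np.float64(4.0), np.float64(23.9), 87, 29] [ 272. -276.   73.]
    ((np.int64(409), np.int64(242), np.int64(527)), 10, 'q [-3, -10, -9, 138, 232, 43, 96] P [409, 242, 527] head 45 dn 8')
    ((np.int64(408), np.int64(-93), np.int64(413)), 6, 'q [64, 12, -38, 139, 258, 67, 107] P [455, 37, 443] head 42 dn 7')
    ((np.int64(535), np.int64(-387), np.int64(346)), 5, 'q [90, 52, -77, 131, 258, 30, 126] P [506, -103, 368] head 36 dn 4')
    ((np.int64(508), np.int64(-103), np.int64(180)), 5, 'q [79, 71, -56, 134, 251, 37, 159] P [508, -103, 180] head 36 dn 4')
    ((np.int64(517), np.i
[... 1612 characters left out ...]
loat64(2.2), np.float64(17.7), 66, 31] [ 265. -306.   63.]
    ((np.int64(464), np.int64(243), np.int64(546)), 9, 'q [7, -5, -17, 131, 237, 43, 91] P [464, 243, 546] head 45 dn 8')
    ((np.int64(465), np.int64(-295), np.int64(409)), 9, 'q [84, 32, -63, 134, 258, 51, 116] P [492, -57, 420] head 37 dn 3')
    ((np.int64(547), np.int64(-329), np.int64(369)), 4, 'q [91, 56, -77, 127, 258, 28, 127] P [533, -160, 372] head 31 dn 1')
    ((np.int64(520), np.int64(-163), np.int64(180)), 5, 'q [85, 75, -59, 130, 256, 35, 155] P [520, -163, 180] head 31 dn 1')
    ((np.int64(530), np.int64(-160), np.int64(50)), 4, 'q [74, 82, -38, 125, 258, 51, 163] P [531, -156, 52] head 29 dn 2')
159.67119455337524
```

```bash
python3 plan.py 436,290,445:5:45:8 436,290,445:5:30:1;
```

```text
t 14.9 q [-32.73, 29.68, -17.14, 92.86, 169.63, 24.51, 153.22] p [651.2, 597.6, 498.7] F [1.4, 1.2, 1.3] w -0.0
R [[0.558, 0.436, 0.706], [-0.428, -0.578, 0.695], [0.711, -0.69, -0.136]]

q [-33, 30, -17, 93, 170, 25, 153] P [651, 598, 499] head 45 dn 8 (172, 499)
[[1, [-3, 14, -43], 8.0], [1, [-1, 15, -43], 8.0], [1, [1, 15, -43], 8.0], [1, [3, 14, -43], 8.0], [1, [5, 14, -42], 8.0]]
q [-5, 16, -40, 126, 179, 40, 107] P [523, 414, 467] head 45 dn 8 (140, 467)
[[1, [5, 9, -28], 1.0], [1, [5, 9, -28], 1.0], [1, [5, 8, -28], 1.0], [1, [5, 9, -28], 1.0], [1, [2, 11, -28], 1.0]]
q [28, 7, -58, 139, 200, 44, 84] P [454, 302, 460] head 45 dn 9 (108, 460)
```

Emit:
arm_command --moves '[[1,[-3,14,-43],8],[1,[-1,15,-43],8],[1,[1,15,-43],8],[1,[3,14,-43],8],[1,[5,14,-42],8]]'

```text
time: 15.4
eef_pos: [517.2, 414.2, 470.9]
tcp_rot: [[0.711, -0.035, 0.703], [-0.699, -0.145, 0.7], [0.078, -0.989, -0.128]]
wrist_force: [0.6, -1.3, 0.7]
width: -0.002
```

```bash
python3 plan.py 436,290,445:4:35:1;export OMP_NUM_THREADS=1 OPENBLAS_NUM_THREADS=1;  timeout 570 python3 srch.py 1 0 0 300 1000
```

```text
t 15.4 q [-2.49, 16.36, -43.01, 125.97, 178.7, 40.78, 106.52] p [517.2, 414.2, 470.9] F [0.6, -1.3, 0.7] w -0.0
R [[0.711, -0.035, 0.703], [-0.699, -0.145, 0.7], [0.078, -0.989, -0.128]]

q [-2, 16, -43, 126, 179, 41, 107] P [517, 414, 471] head 45 dn 7 (143, 471)
[[1, [6, 11, -33], 1.0], [1, [7, 11, -33], 1.0], [1, [7, 10, -33], 1.0], [1, [7, 11, -33], 1.0]]
q [28, 8, -59, 139, 200, 45, 85] P [456, 303, 461] head 45 dn 8 (108, 461)
[np.float64(3.72), 1176, 0, -11.383862776636022, 0, np.float64(4.1), np.float64(22.6), 77, 38] [ 259. -241.   72.]
    ((np.int64(412), np.int64(235), np.int64(406)), 11, 'q [65, 7, -77, 139, 240, 41, 62] P [426, 235, 422] head 51 dn 18')
    ((np.int64(401), np.int64(-115), np.int64(645)), 8, 'q [93, 12, -77, 135, 258, 56, 57] P [456, 72, 483] head 43 dn 7')
    ((np.int64(454), np.int64(-203), np.int64(302)), 9, 'q [97, 65, -77, 135, 258, 22, 97] P [464, -154, 293] head 32 dn 4')
    ((np.int64(501), np.int64(-71), np.int64(180)), 7, 'q [83, 86, -75, 139, 209, 23, 163] P [505, -75, 179] head 34 dn 4')
    ((np.int64(511), np.int64(-69), np.int64(50)), 3
[... 1593 characters left out ...]
p.float64(1.8), np.float64(20.4), 79, 40] [ 254. -243.   60.]
    ((np.int64(414), np.int64(313), np.int64(483)), 6, 'q [51, -5, -74, 139, 213, 45, 68] P [417, 315, 487] head 45 dn 8')
    ((np.int64(543), np.int64(-320), np.int64(410)), 6, 'q [85, 21, -75, 134, 258, 46, 63] P [475, 59, 455] head 45 dn 8')
    ((np.int64(489), np.int64(-300), np.int64(329)), 12, 'q [98, 64, -77, 128, 258, 23, 94] P [503, -228, 315] head 25 dn 3')
    ((np.int64(503), np.int64(-83), np.int64(180)), 13, 'q [84, 89, -75, 139, 211, 25, 163] P [507, -86, 179] head 32 dn 2')
    ((np.int64(513), np.int64(-81), np.int64(50)), 3, 'q [85, 103, -64, 132, 229, 22, 163] P [513, -81, 50] head 32 dn 2')
185.61022663116455
```

```bash
python3 plan.py 412,235,406:5:40:0 412,235,406:5:40:0
```

```text
t 15.4 q [-2.49, 16.36, -43.01, 125.97, 178.7, 40.78, 106.52] p [517.2, 414.2, 470.9] F [0.6, -1.3, 0.7] w -0.0
R [[0.711, -0.035, 0.703], [-0.699, -0.145, 0.7], [0.078, -0.989, -0.128]]

q [-2, 16, -43, 126, 179, 41, 107] P [517, 414, 471] head 45 dn 7 (143, 471)
[[1, [8, 17, -35], 0.0], [1, [8, 17, -35], 0.0], [1, [9, 17, -35], 0.0], [1, [6, 19, -35], 0.0], [1, [-1, 24, -32], 0.0]]
q [39, 10, -65, 139, 208, 43, 86] P [463, 274, 449] head 46 dn 10 (83, 449)
[[1, [-7, 27, -29], 0.0], [1, [-13, 29, -24], 0.0], [1, [-18, 31, -18], 0.0], [1, [-20, 31, -15], 0.0], [1, [-22, 32, -11], 0.0]]
q [64, 8, -77, 139, 235, 40, 66] P [435, 236, 430] head 50 dn 16 (94, 430)
```

Emit:
arm_command --moves '[[1,[8,17,-35],0],[1,[8,17,-35],0],[1,[9,17,-35],0],[1,[6,19,-35],0],[1,[-1,24,-32],0]]'

```text
time: 15.9
eef_pos: [467.7, 300.0, 431.5]
tcp_rot: [[0.721, -0.076, 0.688], [-0.688, -0.19, 0.7], [0.078, -0.979, -0.189]]
wrist_force: [-63.8, 75.9, 43.8]
width: 0.001
```

```bash
python3 plan.py 412,235,406:5:40:0
```

```text
t 15.9 q [37.8, 19.55, -77.07, 138.66, 184.5, 40.7, 111.15] p [467.7, 300.0, 431.5] F [-63.8, 75.9, 43.8] w 0.0
R [[0.721, -0.076, 0.688], [-0.688, -0.19, 0.7], [0.078, -0.979, -0.189]]

q [38, 20, -77, 139, 185, 41, 111] P [468, 300, 432] head 45 dn 11 (97, 432)
[[1, [1, 19, -35], 0.0], [1, [-5, 23, -32], 0.0], [1, [-12, 27, -27], 0.0], [1, [-18, 30, -19], 0.0], [1, [-20, 32, -13], 0.0]]
q [64, 5, -77, 139, 235, 41, 64] P [435, 237, 430] head 49 dn 17 (93, 430)
```

```bash
python3 plan.py 412,235,406:5:20:0 412,235,406:5:20:0
```

```text
t 15.9 q [37.8, 19.55, -77.07, 138.66, 184.5, 40.7, 111.15] p [467.7, 300.0, 431.5] F [-63.8, 75.9, 43.8] w 0.0
R [[0.721, -0.076, 0.688], [-0.688, -0.19, 0.7], [0.078, -0.979, -0.189]]

q [38, 20, -77, 139, 185, 41, 111] P [468, 300, 432] head 45 dn 11 (97, 432)
[[1, [1, 9, -18], 0.0], [1, [-1, 11, -17], 0.0], [1, [-3, 12, -16], 0.0], [1, [-4, 13, -14], 0.0], [1, [-6, 14, -13], 0.0]]
q [56, 10, -77, 139, 219, 38, 79] P [450, 252, 439] head 47 dn 14 (83, 439)
[[1, [-7, 15, -11], 0.0], [1, [-8, 15, -10], 0.0], [1, [-9, 16, -8], 0.0], [1, [-10, 16, -7], 0.0], [1, [-10, 16, -6], 0.0]]
q [64, 5, -77, 139, 235, 41, 64] P [434, 237, 429] head 49 dn 17 (95, 429)
```

Emit:
arm_command --moves '[[1,[1,9,-18],0],[1,[-1,11,-17],0],[1,[-3,12,-16],0],[1,[-4,13,-14],0],[1,[-6,14,-13],0]]'

```text
time: 16.4
eef_pos: [455.8, 242.0, 436.2]
tcp_rot: [[0.73, -0.118, 0.673], [-0.68, -0.223, 0.698], [0.067, -0.968, -0.243]]
wrist_force: [-0.3, 0.2, -0.1]
width: -0.0
```

```bash
python3 plan.py 412,235,406:5:20:0
```

```text
t 16.4 q [57.21, 10.27, -77.0, 138.61, 218.83, 37.68, 78.82] p [455.8, 242.0, 436.2] F [-0.3, 0.2, -0.1] w -0.0
R [[0.73, -0.118, 0.673], [-0.68, -0.223, 0.698], [0.067, -0.968, -0.243]]

q [57, 10, -77, 139, 219, 38, 79] P [456, 242, 436] head 46 dn 14 (74, 436)
[[1, [-11, 13, -10], 0.0], [1, [-11, 14, -9], 0.0], [1, [-10, 15, -8], 0.0], [1, [-10, 16, -6], 0.0], [1, [-10, 16, -6], 0.0]]
q [65, 4, -77, 139, 235, 41, 62] P [435, 237, 430] head 48 dn 17 (94, 430)
```

Emit:
arm_command --moves '[[1,[-11,13,-10],0],[1,[-11,14,-9],0],[1,[-10,15,-8],0],[1,[-10,16,-6],0],[1,[-10,16,-6],0]]'

```text
time: 16.9
eef_pos: [436.3, 235.9, 429.5]
tcp_rot: [[0.75, -0.151, 0.644], [-0.658, -0.267, 0.704], [0.066, -0.952, -0.3]]
wrist_force: [0.4, -0.1, 0.8]
width: -0.002
```

```bash
python3 plan.py; export OMP_NUM_THREADS=1 OPENBLAS_NUM_THREADS=1; sed -i 's/step=45/step=30/; s/U(6,18)/U(6,24)/; s/U(3,14)/U(3,18)/; s/,14)); W/,18)); W/' srch.py; timeout 570 python3 srch.py 2 0 0 300 1000
```

```text
t 16.9 q [64.91, 3.97, -77.03, 138.61, 234.96, 40.49, 62.96] p [436.3, 235.9, 429.5] F [0.4, -0.1, 0.8] w -0.0
R [[0.75, -0.151, 0.644], [-0.658, -0.267, 0.704], [0.066, -0.952, -0.3]]

q [65, 4, -77, 139, 235, 40, 63] P [436, 236, 430] head 48 dn 17 (92, 430)
[np.float64(0.87), 1064, 0, -98.70977733990706, 0, np.float64(10.5), np.float64(23.7), 89, 28] [ 283. -329.  106.]
    ((np.int64(486), np.int64(-307), np.int64(423)), 8, 'q [84, 29, -77, 136, 258, 35, 70] P [467, 38, 389] head 44 dn 15')
    ((np.int64(468), np.int64(-319), np.int64(411)), 8, 'q [91, 47, -77, 134, 258, 27, 84] P [483, -89, 350] head 36 dn 10')
    ((np.int64(519), np.int64(-156), np.int64(180)), 7, 'q [90, 80, -77, 128, 258, 6, 109] P [519, -156, 180] head 35 dn 10')
    ((np.int64(529), np.int64(-154), np.int64(50)), 5, 'q [89, 96, -70, 123, 258, 3, 125] P [529, -154, 50] head 35 dn 10')
[np.float64(0.94), 1215, 0, -134.07560169009602, 1, np.float64(9.9), np.float64(20.2), 90, 32] [ 280. -347.  103.]
    ((np.int64(478), np.int64(-306), np.int64(406)), 8, 'q [84, 30, -77, 137, 258, 34, 71] P [463, 36, 383] he
[... 932 characters left out ...]
q [69, 80, -41, 133, 248, 44, 133] P [511, -70, 50] head 37 dn 9')
[np.float64(0.99), 1132, 0, -127.71986894963882, 1, np.float64(10.3), np.float64(21.0), 88, 31] [ 281. -344.  105.]
    ((np.int64(415), np.int64(-239), np.int64(780)), 6, 'q [21, -4, -8, 135, 258, 57, 45] P [444, 138, 491] head 44 dn 13')
    ((np.int64(482), np.int64(-193), np.int64(410)), 6, 'q [68, 16, -45, 136, 258, 59, 66] P [480, 19, 423] head 40 dn 10')
    ((np.int64(525), np.int64(-185), np.int64(180)), 14, 'q [91, 81, -77, 126, 258, 6, 109] P [525, -180, 179] head 33 dn 10')
    ((np.int64(534), np.int64(-183), np.int64(50)), 5, 'q [91, 97, -72, 121, 258, 1, 125] P [534, -182, 50] head 33 dn 10')
219.73560619354248
```

```bash
python3 plan.py 470,-250,430:5:28:0 470,-250,430:5:28:0 480,-300,410:5:28:0
```

```text
t 16.9 q [64.91, 3.97, -77.03, 138.61, 234.96, 40.49, 62.96] p [436.3, 235.9, 429.5] F [0.4, -0.1, 0.8] w -0.0
R [[0.75, -0.151, 0.644], [-0.658, -0.267, 0.704], [0.066, -0.952, -0.3]]

q [65, 4, -77, 139, 235, 40, 63] P [436, 236, 430] head 48 dn 17 (92, 430)
[[1, [20, 7, -18], 0.0], [1, [20, 7, -18], 0.0], [1, [20, 7, -18], 0.0], [1, [20, 7, -18], 0.0], [1, [20, 7, -19], 0.0]]
q [82, 16, -77, 137, 258, 42, 59] P [451, 106, 418] head 47 dn 17 (98, 418)
[[1, [20, 6, -19], 0.0], [1, [20, 5, -19], 0.0], [1, [20, 4, -19], 0.0], [1, [20, 4, -19], 0.0], [1, [20, 3, -19], 0.0]]
q [85, 33, -77, 136, 258, 34, 73] P [468, 16, 383] head 43 dn 14 (99, 383)
[[1, [21, 4, -18], 0.0], [1, [21, 3, -18], 0.0], [1, [21, 2, -18], 0.0], [1, [21, 1, -18], 0.0], [1, [21, 1, -18], 0.0]]
q [89, 43, -77, 135, 258, 28, 81] P [483, -59, 358] head 38 dn 11 (100, 358)
```

Emit:
arm_command --moves '[[1,[20,7,-18],0],[1,[20,7,-18],0],[1,[20,7,-18],0],[1,[20,7,-18],0],[1,[20,7,-19],0]]'

```text
time: 17.4
eef_pos: [455.1, 105.0, 419.0]
tcp_rot: [[0.741, -0.132, 0.659], [-0.666, -0.273, 0.694], [0.088, -0.953, -0.29]]
wrist_force: [0.1, 0.5, 0.5]
width: -0.001
```

```bash
python3 plan.py 470,-250,430:5:25:0 470,-250,430:5:28:0 
```

```text
t 17.4 q [82.09, 15.86, -76.96, 136.22, 257.91, 41.75, 60.07] p [455.1, 105.0, 419.0] F [0.1, 0.5, 0.5] w -0.0
R [[0.741, -0.132, 0.659], [-0.666, -0.273, 0.694], [0.088, -0.953, -0.29]]

q [82, 16, -77, 136, 258, 42, 60] P [455, 105, 419] head 47 dn 17 (94, 419)
[[1, [17, 6, -17], 0.0], [1, [18, 5, -17], 0.0], [1, [18, 5, -17], 0.0], [1, [18, 4, -17], 0.0], [1, [18, 3, -17], 0.0]]
q [85, 31, -77, 136, 258, 34, 72] P [470, 23, 386] head 43 dn 14 (96, 386)
[[1, [20, 3, -19], 0.0], [1, [20, 2, -19], 0.0], [1, [20, 1, -19], 0.0], [1, [20, 0, -19], 0.0], [1, [20, -1, -19], 0.0]]
q [89, 41, -77, 135, 258, 30, 80] P [480, -50, 368] head 38 dn 12 (101, 368)
```

Emit:
arm_command --moves '[[1,[17,6,-17],0],[1,[18,5,-17],0],[1,[18,5,-17],0],[1,[18,4,-17],0],[1,[18,3,-17],0]]'

```text
time: 17.9
eef_pos: [475.5, 15.0, 386.0]
tcp_rot: [[0.691, -0.102, 0.715], [-0.714, -0.249, 0.654], [0.111, -0.963, -0.245]]
wrist_force: [1.0, -0.1, 1.1]
width: -0.001
```

```bash
python3 plan.py 475,-250,400:5:28:0 475,-250,400:5:28:0 ; export OMP_NUM_THREADS=1 OPENBLAS_NUM_THREADS=1; timeout 570 python3 srch.py 3 0 0 120 1000
```

```text
t 17.9 q [84.88, 31.88, -76.97, 135.61, 257.95, 33.1, 72.84] p [475.5, 15.0, 386.0] F [1.0, -0.1, 1.1] w -0.0
R [[0.691, -0.102, 0.715], [-0.714, -0.249, 0.654], [0.111, -0.963, -0.245]]

q [85, 32, -77, 136, 258, 33, 73] P [475, 15, 386] head 42 dn 14 (93, 386)
[[1, [20, 6, -19], 0.0], [1, [20, 4, -19], 0.0], [1, [21, 3, -19], 0.0], [1, [21, 2, -19], 0.0], [1, [21, 2, -19], 0.0]]
q [90, 43, -77, 135, 258, 28, 82] P [484, -63, 359] head 37 dn 12 (100, 359)
[[1, [21, 0, -19], 0.0], [1, [21, 0, -18], 0.0], [1, [21, -1, -18], 0.0], [1, [21, -2, -18], 0.0], [1, [21, -3, -18], 0.0]]
q [94, 48, -77, 133, 258, 27, 86] P [490, -127, 355] head 32 dn 9 (108, 355)
[np.float64(0.61), 1110, 0, -61.97368391864228, 0, np.float64(10.0), np.float64(14.9), 83, 24] [ 252. -254.  103.]
    ((np.int64(520), np.int64(-244), np.int64(302)), 14, 'q [94, 62, -77, 126, 258, 16, 95] P [525, -212, 291] head 26 dn 10')
    ((np.int64(511), np.int64(-121), np.int64(180)), 5, 'q [80, 69, -61, 139, 224, 36, 142] P [515, -124, 180] head 27 dn 10')
    ((np.int64(521), np.int64(-118), np.int64(50)), 5, 'q [77, 85, -5
[... 852 characters left out ...]
, 81, -77, 127, 258, 6, 110] P [520, -159, 179] head 35 dn 10')
    ((np.int64(530), np.int64(-161), np.int64(50)), 5, 'q [90, 98, -72, 123, 258, 1, 127] P [530, -160, 50] head 35 dn 10')
[np.float64(0.65), 1026, 0, -112.68204865529783, 0, np.float64(10.4), np.float64(18.7), 83, 20] [ 272. -320.  105.]
    ((np.int64(527), np.int64(-342), np.int64(311)), 11, 'q [91, 61, -77, 128, 258, 17, 94] P [524, -172, 291] head 30 dn 10')
    ((np.int64(522), np.int64(-170), np.int64(180)), 4, 'q [85, 69, -62, 130, 250, 26, 115] P [522, -170, 180] head 30 dn 10')
    ((np.int64(531), np.int64(-168), np.int64(50)), 5, 'q [81, 82, -51, 125, 253, 30, 127] P [531, -168, 50] head 30 dn 10')
44.02964925765991
```

Follow the second plan (towards 474,-306,307, then down in front of the lip).

```bash
python3 plan.py 474,-306,307:5:28:0 474,-306,307:5:28:0 
```

```text
t 17.9 q [84.88, 31.88, -76.97, 135.61, 257.95, 33.1, 72.84] p [475.5, 15.0, 386.0] F [1.0, -0.1, 1.1] w -0.0
R [[0.691, -0.102, 0.715], [-0.714, -0.249, 0.654], [0.111, -0.963, -0.245]]

q [85, 32, -77, 136, 258, 33, 73] P [475, 15, 386] head 42 dn 14 (93, 386)
[[1, [19, 13, -16], 0.0], [1, [19, 13, -16], 0.0], [1, [19, 12, -17], 0.0], [1, [20, 11, -17], 0.0], [1, [20, 10, -17], 0.0]]
q [89, 49, -77, 135, 258, 24, 87] P [482, -72, 326] head 38 dn 12 (104, 326)
[[1, [20, 9, -17], 0.0], [1, [21, 8, -17], 0.0], [1, [21, 7, -17], 0.0], [1, [21, 6, -17], 0.0], [1, [22, 5, -17], 0.0]]
q [93, 59, -77, 133, 258, 18, 95] P [487, -144, 291] head 33 dn 11 (113, 291)
```

Emit:
arm_command --moves '[[1,[19,13,-16],0],[1,[19,13,-16],0],[1,[19,12,-17],0],[1,[20,11,-17],0],[1,[20,10,-17],0]]'

```text
time: 18.4
eef_pos: [487.8, -80.0, 323.4]
tcp_rot: [[0.628, -0.084, 0.773], [-0.766, -0.241, 0.596], [0.136, -0.967, -0.216]]
wrist_force: [-0.1, 0.1, 0.3]
width: -0.002
```

```bash
python3 plan.py 474,-306,307:5:28:0; python3 - <<'E'
from plant import robot
import cv2
c=robot.camera("wrist"); cv2.imwrite("pics/w2.png",c["pixels"][:,:,::-1])
E
```

```text
t 18.4 q [88.85, 50.01, -76.95, 134.11, 257.95, 22.84, 87.52] p [487.8, -80.0, 323.4] F [-0.1, 0.1, 0.3] w -0.0
R [[0.628, -0.084, 0.773], [-0.766, -0.241, 0.596], [0.136, -0.967, -0.216]]

q [89, 50, -77, 134, 258, 23, 88] P [488, -80, 323] head 38 dn 12 (100, 323)
[[1, [20, 9, -17], 0.0], [1, [20, 8, -18], 0.0], [1, [21, 7, -17], 0.0], [1, [21, 6, -17], 0.0], [1, [21, 5, -17], 0.0]]
q [94, 59, -77, 132, 258, 18, 95] P [489, -151, 290] head 32 dn 11 (113, 290)
```

View pics/w2.png

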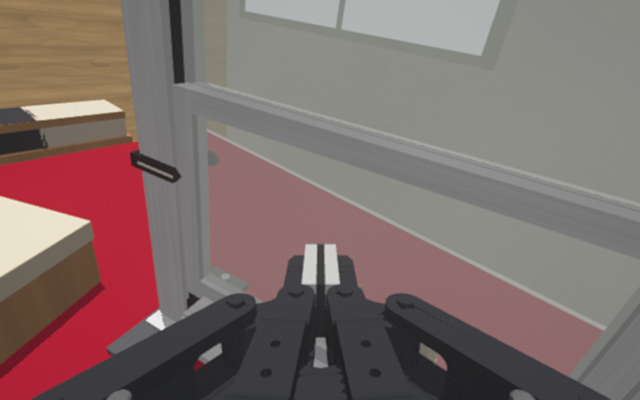

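```bash
cat >> h.py <<'E'
M=np.array([[1,-.0002,-.0005,.1395],[.0004,.9582,.286,-72.9541],[.0004,-.286,.9582,-143.1243]])
def setw(p,R,name="w"):
    R=np.array(R);CAM[name]=dict(K=np.array([[342.3362,0,320.198],[0,342.3362,199.2304],[0,0,1]]),R=R@M[:,:3],eye=np.array(p)+R@M[:,3])
H=np.array([621.06,-34.45,0]);YW=0.2045
HR=np.array([[np.cos(YW),-np.sin(YW),0],[np.sin(YW),np.cos(YW),0],[0,0,1]])
def loc(P): return HR.T@(np.asarray(P)-H)
E
python3 - <<'E'
from h import *
import json,cv2
s=[json.loads(l) for l in open("log.txt")][-1]; setw(s[2],s[3])
im=cv2.imread("pics/w2.png"); cv2.imwrite("pics/w2z.png",cv2.resize(im[120:340,100:300],None,fx=2.7,fy=2.7,interpolation=cv2.INTER_CUBIC))
n=HR[:,0]
print(loc(onplane("w",(180,178),H+HR@[-32,0,0],n)),loc(tri(("w",(180,178)),("top",(269.4,213.4)))))
for x,y,z in((-57,180,70),(-57,180,78),(-57,-180,70),(-57,-180,78),(-25,210,0),(-100,197.5,8),(-25,210,640),(-19,-212,335)): print((x,y,z),proj("w",H+HR@[x,y,z]).round(1))
E
```

```text
[-32.         191.74329737 254.86710151] [-31.72789098 194.13638503 253.62943939]
(-57, 180, 70) [180.4 324. ]
(-57, 180, 78) [180.  319.4]
(-57, -180, 70) [492.4 518. ]
(-57, -180, 78) [496. 514.]
(-25, 210, 0) [185.6 333.2]
(-100, 197.5, 8) [145.1 376.2]
(-25, 210, 640) [ 117.9 -507.4]
(-19, -212, 335) [748.2 270.3]
```

View pics/w2z.png

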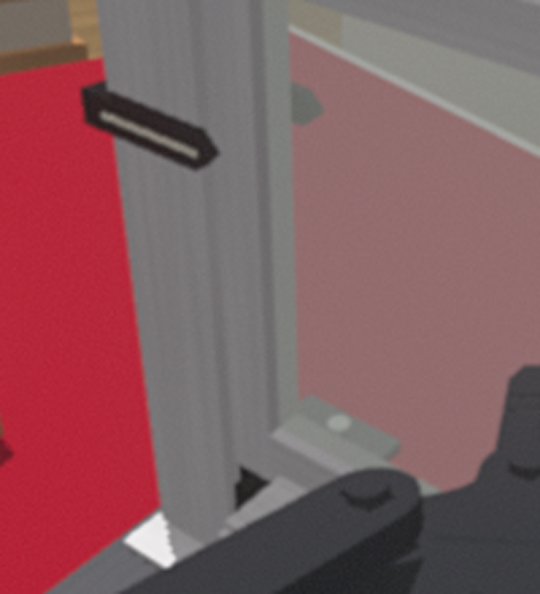

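Emit:
arm_command --moves '[[1,[20,9,-17],0],[1,[20,8,-18],0],[1,[21,7,-17],0],[1,[21,6,-17],0],[1,[21,5,-17],0]]'

```text
time: 18.95
eef_pos: [492.8, -159.3, 286.3]
tcp_rot: [[0.538, -0.083, 0.839], [-0.828, -0.236, 0.508], [0.156, -0.968, -0.196]]
wrist_force: [0.4, -0.1, 0.7]
width: 0.001
```

```bash
python3 plan.py; python3 - <<'E'
from ik import *
for y in(-60,-40,-90): print(y,(H+HR@np.array([-120,y,0])).round())
E
python3 plan.py 497,-125,180:5:28:0 497,-125,60:5:28:0
```

```text
t 18.95 q [93.88, 59.81, -76.99, 131.52, 257.95, 17.39, 95.28] p [492.8, -159.3, 286.3] F [0.4, -0.1, 0.7] w 0.0
R [[0.538, -0.083, 0.839], [-0.828, -0.236, 0.508], [0.156, -0.968, -0.196]]

q [94, 60, -77, 132, 258, 17, 95] P [493, -159, 286] head 31 dn 11 (111, 286)
-60 [ 516. -118.    0.]
-40 [512. -98.   0.]
-90 [ 522. -147.    0.]
t 18.95 q [93.88, 59.81, -76.99, 131.52, 257.95, 17.39, 95.28] p [492.8, -159.3, 286.3] F [0.4, -0.1, 0.7] w 0.0
R [[0.538, -0.083, 0.839], [-0.828, -0.236, 0.508], [0.156, -0.968, -0.196]]

q [94, 60, -77, 132, 258, 17, 95] P [493, -159, 286] head 31 dn 11 (111, 286)
[[1, [-11, 24, 10], 0.0], [1, [-11, 24, 11], 0.0], [1, [-11, 24, 11], 0.0], [1, [-10, 22, 10], 0.0], [1, [0, 0, 0], 0.0]]
q [81, 65, -56, 137, 241, 34, 125] P [497, -124, 180] head 31 dn 11 (100, 180)
[[1, [-4, 27, 5], 0.0], [1, [-4, 27, 5], 0.0], [1, [-4, 27, 6], 0.0], [1, [-5, 27, 5], 0.0], [1, [-1, 9, 2], 0.0]]
q [78, 79, -46, 133, 244, 38, 137] P [497, -125, 60] head 31 dn 11 (100, 60)
```

Emit:
arm_command --moves '[[1,[-11,24,10],3],[1,[-10,24,11],3],[1,[-9,24,11],3],[1,[-7,23,10],0],[1,[0,5,0],0]]'

```text
time: 19.45
eef_pos: [499.9, -130.4, 174.7]
tcp_rot: [[0.505, -0.165, 0.847], [-0.863, -0.103, 0.495], [0.005, -0.981, -0.194]]
wrist_force: [0.1, 0.2, -0.1]
width: -0.0
```

```bash
python3 plan.py 500,-125,46:5:28:0
```

```text
t 19.45 q [81.51, 66.22, -57.0, 136.75, 238.65, 33.41, 119.17] p [499.9, -130.4, 174.7] F [0.1, 0.2, -0.1] w -0.0
R [[0.505, -0.165, 0.847], [-0.863, -0.103, 0.495], [0.005, -0.981, -0.194]]

q [82, 66, -57, 137, 239, 33, 119] P [500, -130, 175] head 30 dn 11 (98, 175)
[[1, [-1, 27, 6], 0.0], [1, [-1, 27, 6], 0.0], [1, [-1, 27, 6], 0.0], [1, [-1, 27, 6], 0.0], [1, [-1, 18, 4], 0.0]]
q [78, 82, -46, 133, 242, 38, 132] P [500, -125, 46] head 30 dn 11 (97, 46)
```

Emit:
arm_command --moves '[[1,[-1,27,6],0],[1,[-1,27,6],0],[1,[0,10,2],0]]'

```text
time: 19.75
eef_pos: [502.7, -130.9, 110.4]
tcp_rot: [[0.503, -0.158, 0.85], [-0.864, -0.106, 0.491], [0.013, -0.982, -0.19]]
wrist_force: [0.7, -0.5, -0.0]
width: -0.001
```

```bash
python3 plan.py; python3 - <<'E'
from plant import robot
import cv2,json
from h import *
s=[json.loads(l) for l in open("log.txt")][-1]; setw(s[2],s[3])
c=robot.camera("wrist"); im=c["pixels"][:,:,::-1].copy(); cv2.imwrite("pics/w3.png",im)
for y in(-180,-60,60,180):
  for z in (70,78):
    p=proj("w",H+HR@[-57,y,z]); print(y,z,p.round(1))
    if 0<p[0]<640 and 0<p[1]<400: cv2.circle(im,tuple(int(v) for v in p),2,(0,255,0),-1)
cv2.imwrite("pics/w3a.png",im)
E
```

```text
t 19.75 q [79.02, 73.92, -50.68, 135.24, 239.98, 36.56, 126.78] p [502.7, -130.9, 110.4] F [0.7, -0.5, -0.0] w -0.0
R [[0.503, -0.158, 0.85], [-0.864, -0.106, 0.491], [0.013, -0.982, -0.19]]

q [79, 74, -51, 135, 240, 37, 127] P [503, -131, 110] head 30 dn 11 (96, 110)
-180 70 [526.6 276.3]
-180 78 [530.4 266. ]
-60 70 [340.3 239.6]
-60 78 [340.7 230.2]
60 70 [198.2 211.7]
60 78 [196.7 203. ]
180 70 [ 86.2 189.7]
180 78 [ 83.5 181.7]
```

View pics/w3a.png

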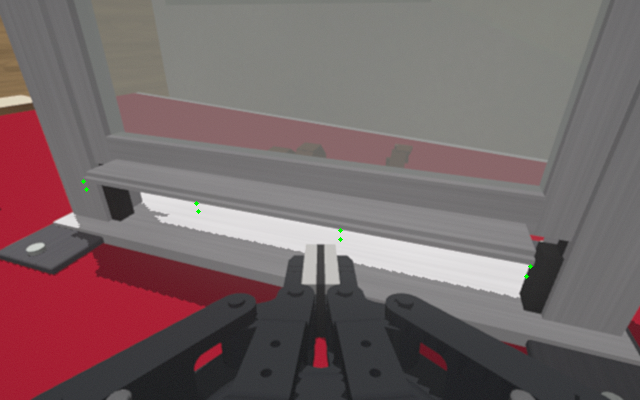

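```bash
python3 - <<'E'
import cv2,json
from h import *
s=[json.loads(l) for l in open("log.txt")][-1]; setw(s[2],s[3])
im=cv2.imread("pics/w3.png")
for L in [(-100,197.5,8),(-100,272.5,8),(-45,197.5,12),(-45,-197.5,12),(-45,0,12),(-45,0,0),(-45,197,0),(-19,212,70),(-19,-212,70),(-25,210,100),(-25,-210,100)]:
    p=proj("w",H+HR@np.array(L,float)); print(L,p.round(1))
    if 0<p[0]<640 and 0<p[1]<400: cv2.circle(im,tuple(int(round(v)) for v in p),1,(0,255,0),-1)
cv2.imwrite("pics/w3l.png",cv2.resize(im[130:290,0:230],None,fx=3.4,fy=3.4,interpolation=cv2.INTER_CUBIC))
cv2.imwrite("pics/w3r.png",cv2.resize(im[170:380,440:640],None,fx=2.8,fy=2.8,interpolation=cv2.INTER_CUBIC))
E
```

```text
(-100, 197.5, 8) [ 49.8 268.1]
(-100, 272.5, 8) [ -7.1 251.6]
(-45, 197.5, 12) [100.8 232.9]
(-45, -197.5, 12) [527.  334.6]
(-45, 0, 12) [275.1 274.5]
(-45, 0, 0) [275.8 285.1]
(-45, 197, 0) [104.4 242.6]
(-19, 212, 70) [ 95.5 169.9]
(-19, -212, 70) [567.8 252. ]
(-25, 210, 100) [ 82.8 143.8]
(-25, -210, 100) [583.3 218.2]
```

View pics/w3l.png

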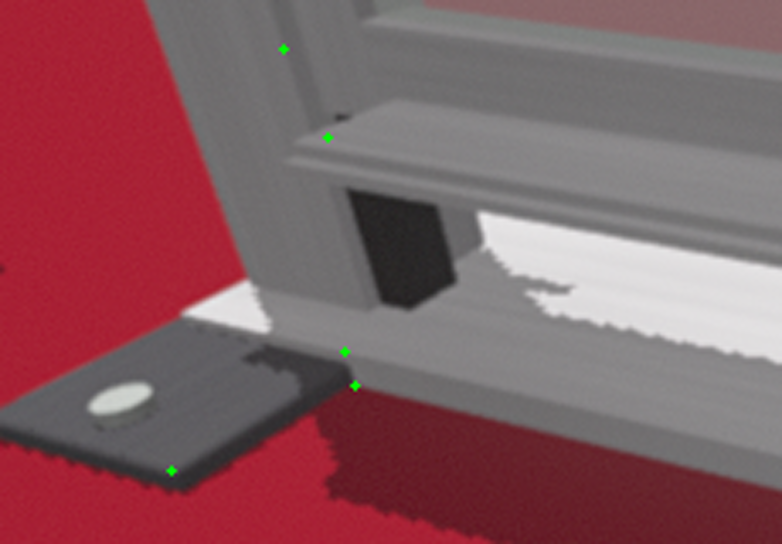

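View pics/w3r.png

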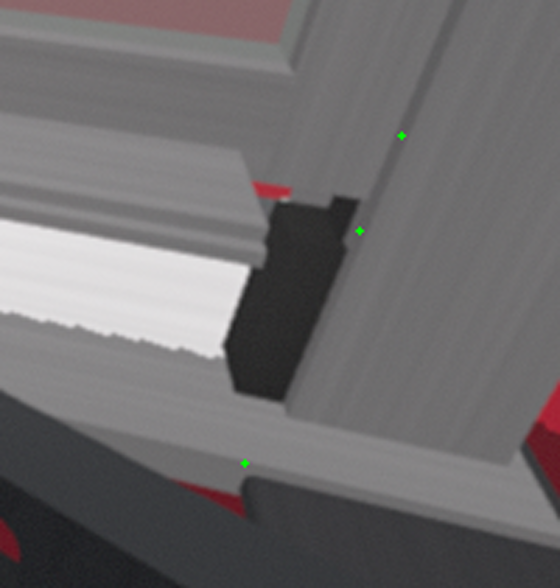

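```bash
python3 - <<'E'
from ik import *
print((H+HR@np.array([-33,-72,50])).round(1),(H+HR@np.array([-130,-72,50])).round(1))
E
python3 plan.py 508,-131,50:3:28:0 606.6,-111.7,50:5:22:0
```

```text
[ 603.4 -111.7   50. ] [ 508.4 -131.3   50. ]
t 19.8 q [79.02, 73.98, -50.64, 135.21, 239.96, 36.54, 126.78] p [502.7, -131.3, 109.7] F [-0.2, -0.3, -1.9] w 0.0
R [[0.502, -0.159, 0.85], [-0.865, -0.106, 0.491], [0.012, -0.982, -0.19]]

q [79, 74, -51, 135, 240, 37, 127] P [503, -131, 110] head 30 dn 11 (96, 110)
[[1, [1, 27, 7], 0.0], [1, [1, 27, 8], 0.0], [1, [0, 4, 1], 0.0]]
q [78, 81, -47, 132, 243, 37, 131] P [508, -131, 50] head 30 dn 11 (90, 50)
[[1, [7, -4, 20], 0.0], [1, [7, -4, 20], 0.0], [1, [7, -4, 20], 0.0], [1, [7, -4, 21], 0.0], [1, [5, -2, 12], 0.0]]
q [68, 81, -50, 123, 236, 37, 128] P [607, -112, 50] head 30 dn 11 (-10, 50)
```

Emit:
arm_command --moves '[[1,[1,27,7],0],[1,[1,27,8],0],[1,[0,4,1],0]]'

```text
time: 20.1
eef_pos: [510.6, -134.4, 53.8]
tcp_rot: [[0.498, -0.149, 0.854], [-0.867, -0.108, 0.487], [0.02, -0.983, -0.183]]
wrist_force: [0.6, -0.2, 0.1]
width: -0.002
```

```bash
python3 plan.py 605,-112,48:5:20:0; python3 - <<'E'
from plant import robot
import cv2
c=robot.camera("wrist"); cv2.imwrite("pics/w4.png",c["pixels"][:,:,::-1])
E
```

```text
t 20.1 q [77.92, 80.91, -46.99, 131.75, 242.95, 37.44, 130.47] p [510.6, -134.4, 53.8] F [0.6, -0.2, 0.1] w -0.0
R [[0.498, -0.149, 0.854], [-0.867, -0.108, 0.487], [0.02, -0.983, -0.183]]

q [78, 81, -47, 132, 243, 37, 130] P [511, -134, 54] head 30 dn 11 (88, 54)
[[1, [6, -2, 19], 0.0], [1, [6, -2, 19], 0.0], [1, [5, -2, 19], 0.0], [1, [6, -3, 19], 0.0], [1, [5, -2, 17], 0.0]]
q [68, 81, -50, 123, 236, 38, 129] P [606, -112, 48] head 30 dn 11 (-9, 48)
```

View pics/w4.png

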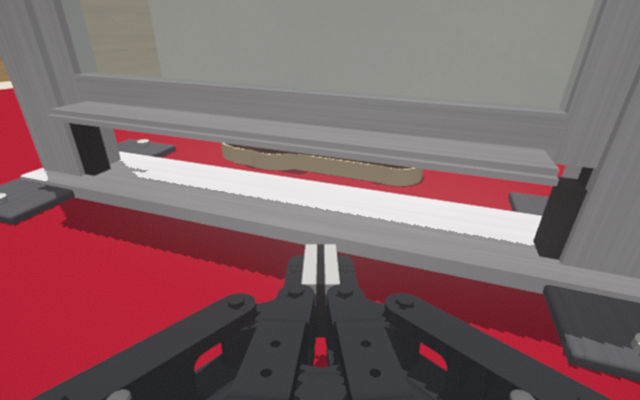

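Emit:
arm_command --moves '[[1,[6,-2,19],0],[1,[6,-2,19],0],[1,[5,-2,19],0],[1,[6,-2,19],0],[1,[4,-1,14],0]]'

```text
time: 20.65
eef_pos: [604.9, -114.5, 62.1]
tcp_rot: [[0.495, -0.133, 0.859], [-0.868, -0.106, 0.484], [0.026, -0.985, -0.168]]
wrist_force: [0.5, -0.3, 1.0]
width: 0.002
```

```bash
python3 plan.py; python3 - <<'E'
from plant import robot
import cv2,json
from h import *
s=[json.loads(l) for l in open("log.txt")][-1];print("loc",loc(s[2]).round(1))
c=robot.camera("wrist"); cv2.imwrite("pics/w5.png",c["pixels"][:,:,::-1])
E
```

```text
t 20.65 q [68.17, 80.22, -50.53, 124.03, 236.07, 37.93, 128.94] p [604.9, -114.5, 62.1] F [0.5, -0.3, 1.0] w 0.0
R [[0.495, -0.133, 0.859], [-0.868, -0.106, 0.484], [0.026, -0.985, -0.168]]

q [68, 80, -51, 124, 236, 38, 129] P [605, -114, 62] head 29 dn 10 (-8, 62)
loc [-32.1 -75.1  62.1]
```

View pics/w5.png

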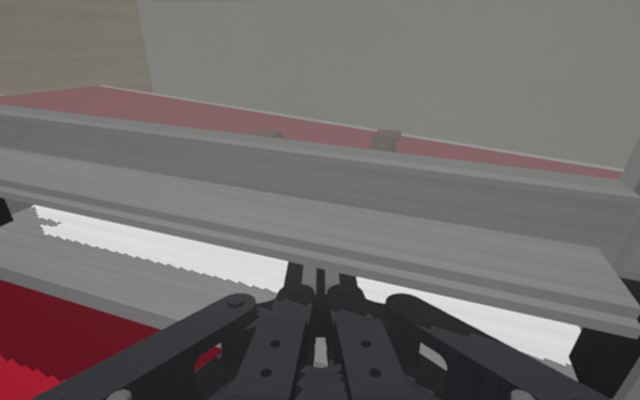

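Emit:
arm_command --moves '[[1,[0,-8,-1],0],[1,[0,-8,-1],0],[1,[0,-8,-1],0],[1,[0,-8,-1],0],[1,[0,-8,-1],0]]'

```text
time: 21.2
eef_pos: [604.6, -114.2, 100.5]
tcp_rot: [[0.495, -0.147, 0.857], [-0.869, -0.109, 0.483], [0.022, -0.983, -0.181]]
wrist_force: [2.3, 0.2, -4.1]
width: 0.002
```

```bash
python3 plan.py;  python3 -c "
from h import *;import json
s=[json.loads(l) for l in open('log.txt')][-1];print('loc',loc(s[2]).round(1))"
```

```text
t 21.2 q [68.38, 75.24, -52.6, 125.81, 233.02, 36.89, 126.85] p [604.6, -114.2, 100.5] F [2.3, 0.2, -4.1] w 0.0
R [[0.495, -0.147, 0.857], [-0.869, -0.109, 0.483], [0.022, -0.983, -0.181]]

q [68, 75, -53, 126, 233, 37, 127] P [605, -114, 101] head 29 dn 10 (-8, 101)
loc [-32.3 -74.7 100.5]
```

Emit:
arm_command --moves '[[1,[0,-8,-1],0],[1,[0,-8,-1],0],[1,[0,-8,-1],0],[1,[0,-8,-1],0],[1,[0,-8,-1],0]]'

```text
time: 21.7
eef_pos: [604.8, -114.0, 142.4]
tcp_rot: [[0.492, -0.152, 0.857], [-0.87, -0.109, 0.48], [0.02, -0.982, -0.186]]
wrist_force: [-1.8, -3.3, -4.9]
width: -0.001
```

Emit:
arm_command --moves '[[1,[0,-8,-1],0],[1,[0,-8,-1],0],[1,[0,-8,-1],0],[1,[0,-8,-1],0],[1,[0,-8,-1],0]]'

```text
time: 22.2
eef_pos: [604.9, -113.8, 183.5]
tcp_rot: [[0.489, -0.159, 0.858], [-0.872, -0.109, 0.477], [0.018, -0.981, -0.192]]
wrist_force: [-3.1, -4.6, -5.0]
width: 0.002
```

```bash
python3 plan.py;  python3 - <<'E'
from plant import robot
import cv2,json
from h import *
s=[json.loads(l) for l in open("log.txt")][-1];print("loc",loc(s[2]).round(1))
c=robot.camera("wrist"); cv2.imwrite("pics/w6.png",c["pixels"][:,:,::-1])
E
```

```text
t 22.2 q [70.17, 65.5, -58.48, 127.64, 228.78, 33.34, 120.5] p [604.9, -113.8, 183.5] F [-3.1, -4.6, -5.0] w 0.0
R [[0.489, -0.159, 0.858], [-0.872, -0.109, 0.477], [0.018, -0.981, -0.192]]

q [70, 66, -58, 128, 229, 33, 121] P [605, -114, 184] head 29 dn 11 (-8, 184)
loc [-31.9 -74.4 183.5]
```

View pics/w6.png

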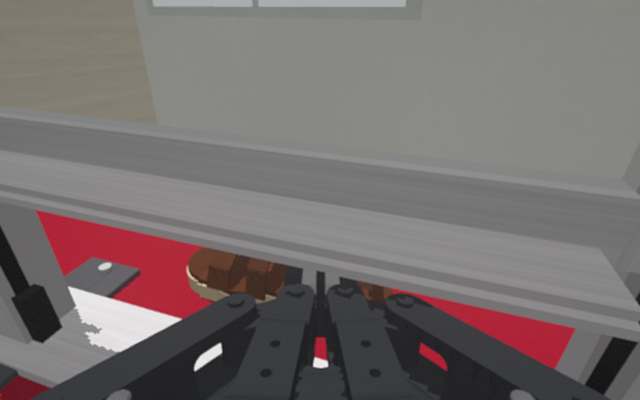

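```bash
python3 - <<'E'
import cv2,json
from h import *
im=cv2.imread("pics/w6.png"); cv2.imwrite("pics/w6z.png",cv2.resize(im[220:340,400:640],None,fx=3.3,fy=3.3,interpolation=cv2.INTER_CUBIC))
g=cv2.cvtColor(im,cv2.COLOR_BGR2HSV)
s=[json.loads(l) for l in open("log.txt")][-1]; setw(s[2],s[3])
for c in (100,130,160,420,450,480,510,540):
    col=im[200:340,c].astype(int); red=(col[:,2]>150)&(col[:,1]<60); r=200+np.argmax(red)-.5
    print(c,r,loc(onplane("w",(c,r),H+HR@[-57,0,0],HR[:,0])).round(1))
E
```

```text
100 224.5 [-57.   22.3 198.8]
130 230.5 [-57.    5.4 199.1]
160 237.5 [-57.  -10.4 198.9]
420 294.5 [ -57.  -118.3  199.2]
450 301.5 [ -57.  -128.2  199. ]
480 307.5 [ -57.  -137.5  199.3]
510 314.5 [ -57.  -146.6  199.1]
540 320.5 [ -57.  -155.2  199.4]
```

View pics/w6z.png

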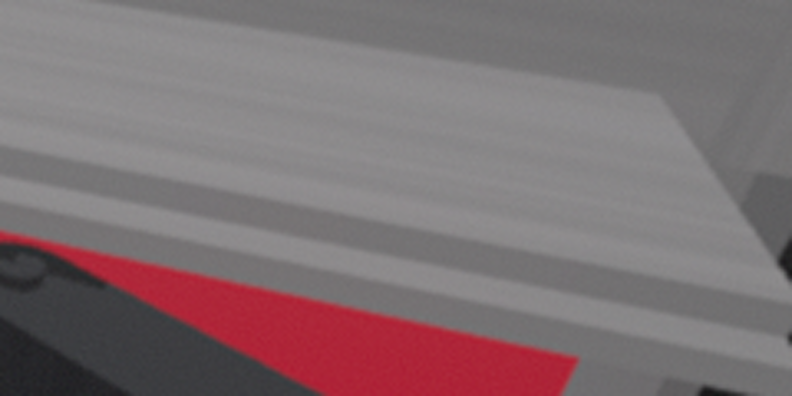

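Emit:
arm_command --moves '[[1,[0,-8,-1.5],0],[1,[0,-8,-1.5],0],[1,[0,-8,-1.5],0],[1,[0,-8,-1.5],0],[1,[0,-6,-1],0]]'

```text
time: 22.75
eef_pos: [605.3, -113.0, 227.3]
tcp_rot: [[0.489, -0.156, 0.858], [-0.872, -0.109, 0.477], [0.019, -0.982, -0.189]]
wrist_force: [-0.5, -3.3, -4.1]
width: 0.001
```

```bash
python3 plan.py;  python3 - <<'E'
from plant import robot
import cv2,json
from h import *
s=[json.loads(l) for l in open("log.txt")][-1];print("loc",loc(s[2]).round(1)); setw(s[2],s[3])
c=robot.camera("wrist"); im=c["pixels"][:,:,::-1]; cv2.imwrite("pics/w7.png",im)
for c in (100,130,160,420,450,480,510,540):
    col=im[200:340,c].astype(int); red=(col[:,2]>150)&(col[:,1]<60); r=200+np.argmax(red)-.5
    print(c,r,loc(onplane("w",(c,r),H+HR@[-57,0,0],HR[:,0])).round(1)[2])
t=robot.camera("scene"); cv2.imwrite("pics/s7.png",cv2.resize(t["pixels"][150:310,210:410,::-1],None,fx=4,fy=3.7,interpolation=cv2.INTER_CUBIC))
E
python3 plan.py
```

```text
t 22.75 q [71.9, 61.16, -62.54, 127.55, 227.91, 30.54, 116.45] p [605.3, -113.0, 227.3] F [-0.5, -3.3, -4.1] w 0.0
R [[0.489, -0.156, 0.858], [-0.872, -0.109, 0.477], [0.019, -0.982, -0.189]]

q [72, 61, -63, 128, 228, 31, 116] P [605, -113, 227] head 29 dn 11 (-9, 227)
loc [-31.4 -73.7 227.3]
100 224.5 242.9
130 231.5 242.7
160 238.5 242.5
420 295.5 242.9
450 301.5 243.2
480 308.5 243.1
510 314.5 243.3
540 321.5 243.2
t 22.85 q [71.87, 61.14, -62.64, 127.57, 227.97, 30.64, 116.5] p [605.5, -112.0, 228.7] F [-0.5, -2.0, -0.9] w -0.0
R [[0.49, -0.152, 0.858], [-0.871, -0.11, 0.478], [0.022, -0.982, -0.186]]

q [72, 61, -63, 128, 228, 31, 116] P [605, -112, 229] head 29 dn 11 (-9, 229)
```

View pics/s7.png

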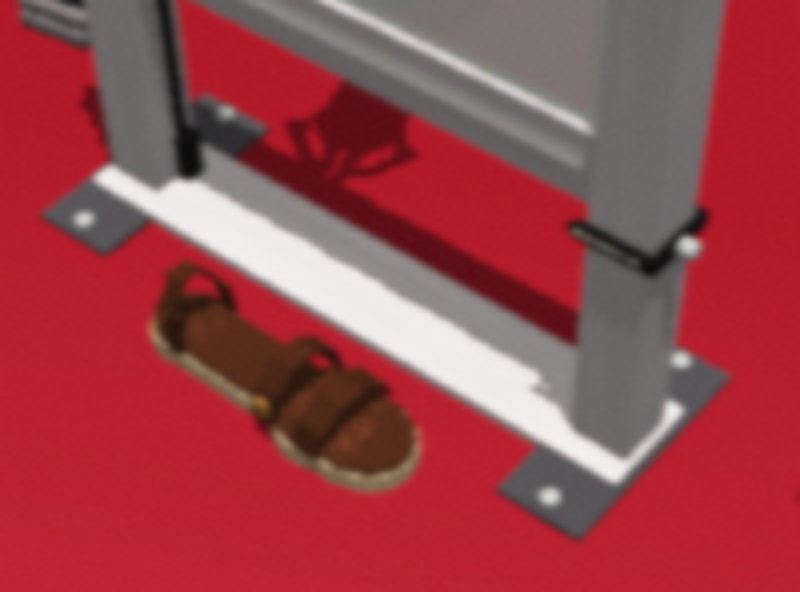

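```bash
python3 - <<'E'
from plan import *
q=cur()
q=row(q,(0,8,1),0,wr=600);q=row(q,(-1,1,-2),0,wr=600)
q=rows(H+HR@np.array([-150,-74,222]),5,28,0,q)
E
```

```text
[[1, [-8, 4, -26], 0], [1, [-8, 4, -26], 0], [1, [-8, 5, -26], 0], [1, [-8, 4, -26], 0], [1, [-2, 1, -6], 0]]
q [87, 62, -64, 138, 237, 30, 116] P [489, -138, 222] head 29 dn 11 (110, 222)
```

Emit:
arm_command --moves '[[1,[0,8,1],0],[1,[-6,4,-20],0],[1,[-8,4,-26],0],[1,[-8,4,-26],0],[1,[-8,4,-26],0]]'

```text
time: 23.35
eef_pos: [504.8, -125.3, 231.6]
tcp_rot: [[0.507, -0.12, 0.853], [-0.861, -0.111, 0.496], [0.035, -0.987, -0.159]]
wrist_force: [-0.7, -0.6, 0.6]
width: -0.0
```

```bash
python3 plan.py;  python3 - <<'E'
from plant import robot
import cv2,json
from h import *
s=[json.loads(l) for l in open("log.txt")][-1];print("loc",loc(s[2]).round(1)); setw(s[2],s[3])
c=robot.camera("wrist"); im=c["pixels"][:,:,::-1]; cv2.imwrite("pics/w8.png",im)
print("mark pred",proj("w",H+HR@[-32,192,255]),"lip L",proj("w",H+HR@[-57,180,248]))
E
```

```text
t 23.35 q [84.1, 62.59, -64.8, 136.87, 236.22, 30.69, 116.86] p [504.8, -125.3, 231.6] F [-0.7, -0.6, 0.6] w -0.0
R [[0.507, -0.12, 0.853], [-0.861, -0.111, 0.496], [0.035, -0.987, -0.159]]

q [84, 63, -65, 137, 236, 31, 117] P [505, -125, 232] head 30 dn 9 (92, 232)
loc [-132.3  -65.3  231.6]
mark pred [ 83.86685544 113.69458649] lip L [ 69.44507813 129.37131628]
```

View pics/w8.png

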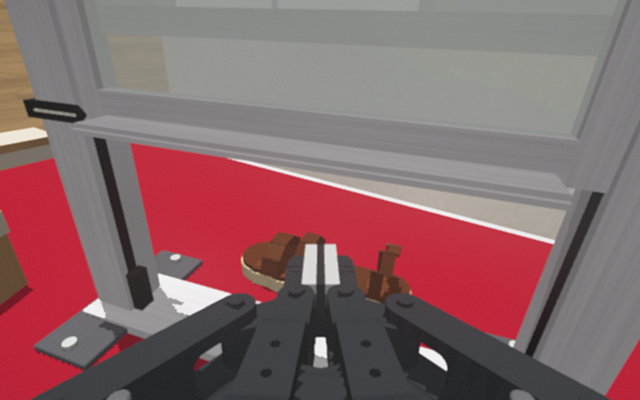

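```bash
python3 - <<'E'
import cv2
im=cv2.imread("pics/w8.png"); cv2.imwrite("pics/w8z.png",cv2.resize(im[85:155,10:130],None,fx=6.5,fy=6.5,interpolation=cv2.INTER_CUBIC))
E
```

```text
(no output)
```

View pics/w8z.png

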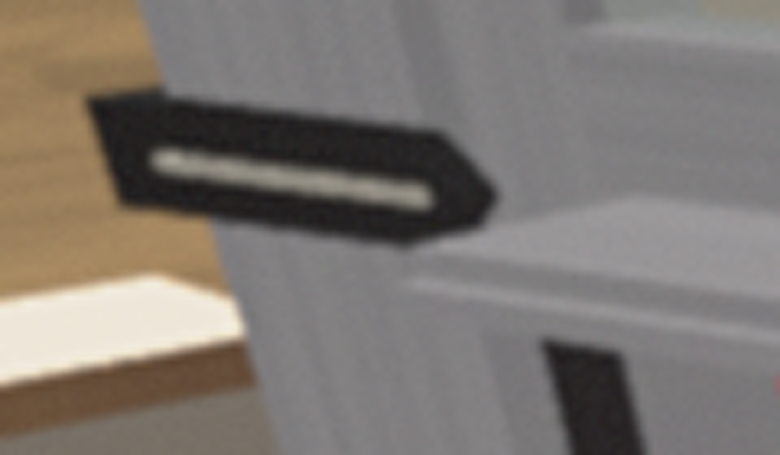

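```bash
python3 - <<'E'
import cv2,json
from h import *
im=cv2.imread("pics/w8.png")
s=[json.loads(l) for l in open("log.txt")][-1]; setw(s[2],s[3])
for c in (140,160,180,200,230,260,290):
    col=im[100:240,c].astype(int); red=(col[:,2]>150)&(col[:,1]<60); r=100+np.argmax(red)-.5
    print(c,r,loc(onplane("w",(c,r),H+HR@[-57,0,0],HR[:,0])).round(1))
for x in (-32,-26): print("mark",loc(onplane("w",(86,114.9),H+HR@[x,0,0],HR[:,0])).round(1))
d=[json.loads(l) for l in open("log.txt")]
w2=[e for e in d if abs(e[0]-18.4)<.03][-1]; setw(w2[2],w2[3],"w2")
print("tri",loc(tri(("w",(86,114.9)),("w2",(180,175.9)))).round(1), loc(onplane("w2",(180,175.9),H+HR@[-32,0,0],HR[:,0])).round(1))
print(CAM["w"]["eye"])
E
```

```text
140 144.5 [-57.  108.  244.5]
160 147.5 [-57.   89.1 244.6]
180 151.5 [-57.   71.  243.9]
200 154.5 [-57.   53.4 244. ]
230 159.5 [-57.   28.4 243.8]
260 167.5 [-57.    4.8 241.4]
290 175.5 [-57.  -17.8 239.1]
mark [-32.  189.8 254.2]
mark [-26.  197.7 252.2]
tri [-24.2 200.2 251.6] [-32.  191.5 257.3]
[ 391.47848471 -188.31994155  326.37060339]
```

```bash
python3 plan.py 504,-125,158:4:25:0
```

```text
t 23.4 q [84.47, 62.62, -64.69, 137.26, 236.33, 30.6, 116.84] p [500.8, -125.4, 229.8] F [-2.9, -0.5, -1.4] w -0.0
R [[0.507, -0.125, 0.853], [-0.861, -0.109, 0.496], [0.031, -0.986, -0.163]]

q [84, 63, -65, 137, 236, 31, 117] P [501, -125, 230] head 30 dn 9 (96, 230)
[[1, [0, 24, 5], 0.0], [1, [-1, 24, 5], 0.0], [1, [0, 22, 5], 0.0], [1, [0, 0, 0], 0.0]]
q [81, 71, -56, 137, 237, 35, 126] P [504, -125, 158] head 30 dn 9 (93, 158)
```

Emit:
arm_command --moves '[[1,[0,24,5],0],[1,[-1,24,5],0],[1,[0,22,5],0],[1,[0,0,0],0]]'

```text
time: 23.8
eef_pos: [505.1, -121.1, 162.6]
tcp_rot: [[0.511, -0.105, 0.853], [-0.858, -0.108, 0.501], [0.039, -0.989, -0.146]]
wrist_force: [0.2, 0.5, 0.7]
width: 0.001
```

```bash
python3 plan.py;  python3 - <<'E'
from plant import robot
import cv2,json
from h import *
s=[json.loads(l) for l in open("log.txt")][-1]; setw(s[2],s[3]); print(CAM["w"]["eye"])
c=robot.camera("wrist"); im=c["pixels"][:,:,::-1].copy(); cv2.imwrite("pics/w9.png",im)
print("mark pred",proj("w",H+HR@[-32,190,255]),"lip L",proj("w",H+HR@[-57,180,248]))
cv2.imwrite("pics/w9z.png",cv2.resize(im[0:100,0:160],None,fx=5,fy=5,interpolation=cv2.INTER_CUBIC))
E
```

```text
t 23.8 q [80.42, 70.91, -56.61, 136.85, 237.53, 35.51, 126.39] p [505.1, -121.1, 162.6] F [0.2, 0.5, 0.7] w 0.0
R [[0.511, -0.105, 0.853], [-0.858, -0.108, 0.501], [0.039, -0.989, -0.146]]

q [80, 71, -57, 137, 238, 36, 126] P [505, -121, 163] head 30 dn 8 (91, 163)
[ 390.84145888 -185.15495778  255.60160691]
mark pred [69.3843097  29.67582221] lip L [49.57994346 39.33299301]
```

View pics/w9z.png

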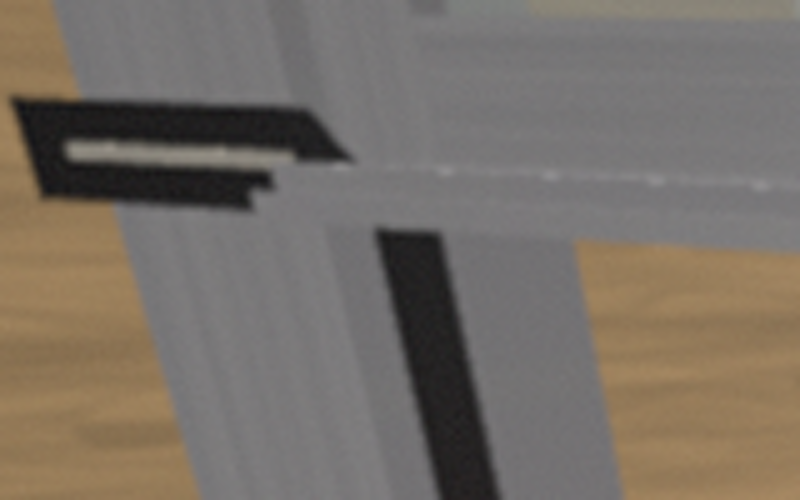

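View pics/w9.png

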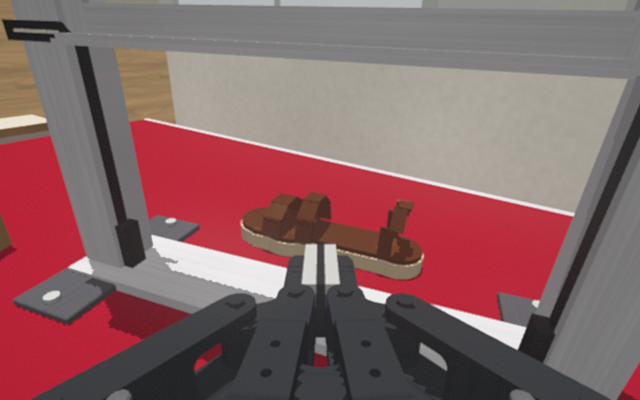

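```bash
python3 - <<'E'
import json
from h import *
s=[json.loads(l) for l in open("log.txt")][-1]; setw(s[2],s[3])
Z=lambda X,Y:((X+.5)/5-.5,(Y+.5)/5-.5)
f=lambda p,x:loc(onplane("w",p,H+HR@[x,0,0],HR[:,0])).round(1)
for p in ((68,152),(180,157),(270,161)): print("line",f(Z(*p),-32))
print("clip top/bot",f(Z(150,104),-32),f(Z(150,203),-32))
for p in ((275,167),(262,190),(250,212),(395,229),(600,240)): print("lip",p,f(Z(*p),-57))
E
```

```text
line [-32.  256.3 252.8]
line [-32.  229.1 252.9]
line [-32.  208.3 252.9]
clip top/bot [-32.  232.7 260.7] [-32.  239.6 245.5]
lip (275, 167) [-57.  173.1 252.5]
lip (262, 190) [-57.  177.  249.3]
lip (250, 212) [-57.  180.7 246.2]
lip (395, 229) [-57.  152.2 245.1]
lip (600, 240) [-57.  114.2 245.2]
```

```bash
python3 plan.py 500,-130,215:3:25:0 605,-113,218:5:24:0
```

```text
t 23.85 q [80.45, 70.79, -56.76, 136.9, 237.54, 35.54, 126.34] p [505.2, -120.7, 164.4] F [0.6, 0.4, 0.1] w -0.0
R [[0.512, -0.103, 0.853], [-0.858, -0.108, 0.502], [0.041, -0.989, -0.144]]

q [80, 71, -57, 137, 238, 36, 126] P [505, -121, 164] head 30 dn 8 (91, 164)
[[1, [4, -23, -8], 0.0], [1, [3, -24, -8], 0.0], [1, [0, -1, 0], 0.0]]
q [85, 66, -63, 137, 239, 31, 119] P [500, -130, 215] head 30 dn 8 (98, 215)
[[1, [9, -4, 22], 0.0], [1, [9, -4, 22], 0.0], [1, [9, -3, 22], 0.0], [1, [9, -4, 22], 0.0], [1, [4, -1, 9], 0.0]]
q [73, 65, -63, 127, 233, 31, 118] P [605, -113, 218] head 30 dn 8 (-8, 218)
```

Emit:
arm_command --moves '[[1,[4,-20,-8],0],[1,[3,-20,-8],0],[1,[9,-1,22],0],[1,[9,-1,22],0]]'

```text
time: 24.25
eef_pos: [545.4, -119.5, 212.9]
tcp_rot: [[0.517, -0.089, 0.851], [-0.855, -0.106, 0.508], [0.045, -0.99, -0.131]]
wrist_force: [0.3, 0.1, -0.8]
width: -0.0
```

```bash
python3 plan.py 604,-113,212:4:18:0
```

```text
t 24.25 q [78.68, 66.18, -62.52, 132.88, 235.99, 32.34, 119.41] p [545.4, -119.5, 212.9] F [0.3, 0.1, -0.8] w -0.0
R [[0.517, -0.089, 0.851], [-0.855, -0.106, 0.508], [0.045, -0.99, -0.131]]

q [79, 66, -63, 133, 236, 32, 119] P [545, -119, 213] head 31 dn 8 (51, 213)
[[1, [8, -2, 16], 0.0], [1, [7, -1, 16], 0.0], [1, [7, -2, 16], 0.0], [1, [3, 0, 5], 0.0]]
q [73, 67, -63, 127, 234, 31, 118] P [604, -113, 212] head 31 dn 8 (-7, 212)
```

Emit:
arm_command --moves '[[1,[8,-1,16],0],[1,[7,0,16],0],[1,[7,0,16],0],[1,[3,0,5],0],[1,[0,0,0],0]]'

```text
time: 24.75
eef_pos: [607.4, -106.5, 222.0]
tcp_rot: [[0.525, -0.065, 0.848], [-0.849, -0.109, 0.517], [0.059, -0.992, -0.112]]
wrist_force: [-0.8, -0.3, -0.5]
width: 0.003
```

```bash
python3 plan.py; python3 -c "
from h import *;import json
s=[json.loads(l) for l in open('log.txt')][-1];print('loc',loc(s[2]).round(1))"
```

```text
t 24.75 q [72.34, 66.52, -63.44, 126.52, 234.07, 31.53, 118.39] p [607.4, -106.5, 222.0] F [-0.8, -0.3, -0.5] w 0.0
R [[0.525, -0.065, 0.848], [-0.849, -0.109, 0.517], [0.059, -0.992, -0.112]]

q [72, 67, -63, 127, 234, 32, 118] P [607, -106, 222] head 31 dn 6 (-12, 222)
loc [-28.  -67.8 222. ]
```

Emit:
arm_command --moves '[[1,[0,-3,0],0],[1,[0,-3,0],0],[1,[0,-3,0],0]]'

```text
time: 25.05
eef_pos: [605.7, -104.8, 231.3]
tcp_rot: [[0.527, -0.067, 0.847], [-0.848, -0.109, 0.519], [0.058, -0.992, -0.115]]
wrist_force: [2.2, 0.6, -4.6]
width: 0.0
```

```bash
cat > lip.py <<'E'
from plant import robot
import cv2,json,sys
from h import *
s0=robot.get_state(); setw(s0["eef_pos"],s0["tcp_rot"])
c=robot.camera("wrist"); im=c["pixels"][:,:,::-1]; cv2.imwrite(f"pics/{sys.argv[1]}.png",im)
o=[]
for c in (100,130,160,420,450,480,510,540):
    col=im[180:360,c].astype(int); red=(col[:,2]>150)&(col[:,1]<60); r=180+np.argmax(red)-.5
    o.append(loc(onplane("w",(c,r),H+HR@[-57,0,0],HR[:,0])).round(1)[2])
print("t",s0["time"],"tcp",s0["eef_pos"].round(1),"F",s0["wrist_force"].round(1),"under",o)
E
python3 lip.py w10; python3 plan.py
```

```text
t 25.05 tcp [ 605.7 -104.8  231.3] F [ 2.2  0.6 -4.6] under [np.float64(244.8), np.float64(244.8), np.float64(244.9), np.float64(225.3), np.float64(245.1), np.float64(245.5), np.float64(245.5), np.float64(245.5)]
t 25.1 q [72.67, 65.43, -64.28, 126.76, 233.67, 31.03, 117.57] p [605.8, -104.8, 231.5] F [0.2, -0.0, -2.0] w 0.0
R [[0.527, -0.067, 0.847], [-0.848, -0.11, 0.519], [0.058, -0.992, -0.114]]

q [73, 65, -64, 127, 234, 31, 118] P [606, -105, 232] head 31 dn 7 (-11, 232)
```

Emit:
arm_command --moves '[[1,[0,-1.8,0],0],[1,[0,-1.8,0],0]]'

```text
time: 25.3
eef_pos: [605.0, -105.0, 232.5]
tcp_rot: [[0.527, -0.073, 0.847], [-0.848, -0.111, 0.518], [0.056, -0.991, -0.121]]
wrist_force: [2.8, 1.3, -3.9]
width: 0.003
```

```bash
python3 lip.py w11; python3 plan.py
```

```text
t 25.3 tcp [ 605.  -105.   232.5] F [ 2.8  1.3 -3.9] under [np.float64(246.3), np.float64(246.3), np.float64(246.3), np.float64(226.5), np.float64(246.9), np.float64(246.8), np.float64(246.8), np.float64(246.8)]
t 25.35 q [72.79, 65.03, -64.43, 126.81, 233.5, 30.69, 117.2] p [605.1, -105.0, 232.9] F [1.0, 0.9, -3.3] w 0.0
R [[0.527, -0.073, 0.847], [-0.848, -0.111, 0.518], [0.056, -0.991, -0.12]]

q [73, 65, -64, 127, 233, 31, 117] P [605, -105, 233] head 31 dn 7 (-10, 233)
```

Underside 246.6 by this view; about 2.5 mm more to go.

Emit:
arm_command --moves '[[1,[0,-2,0],0],[1,[0,-2,0],0],[1,[0,-1,0],0]]'

```text
time: 25.65
eef_pos: [605.0, -105.0, 236.3]
tcp_rot: [[0.527, -0.077, 0.847], [-0.848, -0.111, 0.518], [0.054, -0.991, -0.124]]
wrist_force: [1.6, -0.1, -4.3]
width: -0.001
```

```bash
python3 lip.py w12; python3 plan.py
```

```text
t 25.65 tcp [ 605.  -105.   236.3] F [ 1.6 -0.1 -4.3] under [np.float64(250.4), np.float64(250.3), np.float64(250.3), np.float64(229.8), np.float64(250.7), np.float64(250.7), np.float64(250.7), np.float64(250.7)]
t 25.7 q [72.91, 64.52, -64.77, 126.8, 233.26, 30.34, 116.72] p [605.1, -105.0, 236.5] F [0.8, 0.5, -3.5] w 0.0
R [[0.526, -0.077, 0.847], [-0.848, -0.111, 0.518], [0.054, -0.991, -0.123]]

q [73, 65, -65, 127, 233, 30, 117] P [605, -105, 237] head 31 dn 7 (-10, 237)
```

```bash
python3 - <<'E'
from plan import *
q=cur()
q=row(q,(0,8,1),0,wr=600)
q=rows((500,-128,222),4,28,0,q); q=rows((504,-125,166),4,22,0,q)
E
```

```text
[[1, [-9, 4, -26], 0], [1, [-10, 5, -26], 0], [1, [-9, 4, -26], 0], [1, [-9, 4, -22], 0]]
q [85, 66, -65, 136, 241, 30, 117] P [500, -128, 222] head 31 dn 7 (98, 222)
[[1, [-1, 21, 5], 0], [1, [-1, 22, 4], 0], [1, [-1, 12, 3], 0], [1, [0, 0, 0], 0]]
q [82, 73, -58, 136, 241, 33, 125] P [504, -125, 166] head 31 dn 7 (93, 166)
```

Emit:
arm_command --moves '[[1,[0,8,1],0],[1,[-7,4,-18],0],[1,[-9,4,-26],0],[1,[-9,4,-26],0],[1,[-9,4,-26],0]]'

```text
time: 26.2
eef_pos: [507.2, -126.0, 230.0]
tcp_rot: [[0.527, -0.049, 0.848], [-0.847, -0.11, 0.52], [0.067, -0.993, -0.1]]
wrist_force: [0.6, -0.2, -0.0]
width: -0.0
```

Emit:
arm_command --moves '[[1,[-1,21,5],0],[1,[-1,22,4],0],[1,[-1,14,3],0],[1,[0,0,0],0],[1,[0,0,0],0]]'

```text
time: 26.7
eef_pos: [512.5, -125.9, 176.3]
tcp_rot: [[0.52, -0.032, 0.854], [-0.851, -0.106, 0.514], [0.074, -0.994, -0.082]]
wrist_force: [0.3, 0.4, 0.2]
width: 0.001
```

```bash
python3 plan.py;  python3 - <<'E'
from plant import robot
import cv2,json
from h import *
c=robot.camera("wrist"); im=c["pixels"][:,:,::-1].copy(); cv2.imwrite("pics/w13.png",im)
cv2.imwrite("pics/w13z.png",cv2.resize(im[0:100,0:160],None,fx=5,fy=5,interpolation=cv2.INTER_CUBIC))
E
```

```text
t 26.7 q [81.9, 73.26, -59.13, 134.98, 242.08, 34.41, 125.13] p [512.5, -125.9, 176.3] F [0.3, 0.4, 0.2] w 0.0
R [[0.52, -0.032, 0.854], [-0.851, -0.106, 0.514], [0.074, -0.994, -0.082]]

q [82, 73, -59, 135, 242, 34, 125] P [513, -126, 176] head 31 dn 5 (85, 176)
```

View pics/w13z.png

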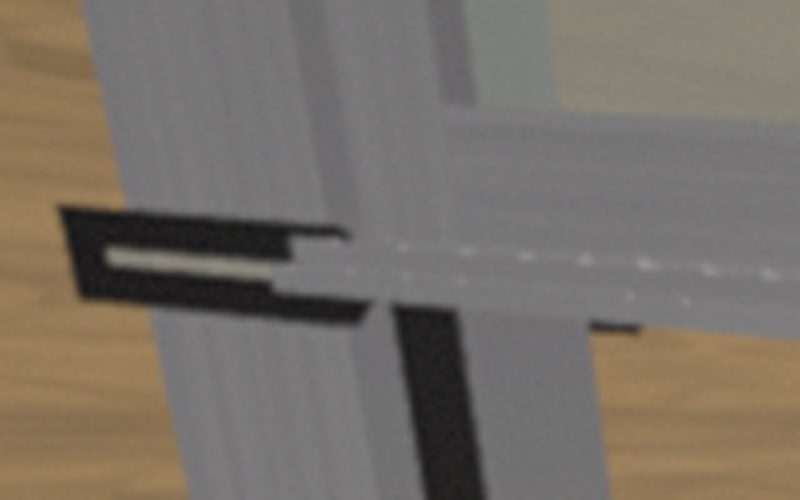

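```bash
python3 - <<'E'
import json
from h import *
s=[json.loads(l) for l in open("log.txt")][-1]; setw(s[2],s[3]); print(CAM["w"]["eye"])
Z=lambda X,Y:((X+.5)/5-.5,(Y+.5)/5-.5)
f=lambda p,x:loc(onplane("w",p,H+HR@[x,0,0],HR[:,0])).round(1)
for p in ((108,257),(180,263),(260,270)): print("line",f(Z(*p),-32))
for p in ((150,213),(150,304),(250,222),(250,312)): print("clip top/bot",f(Z(*p),-32))
for p in ((290,235),(283,263),(272,292),(425,307)): print("lip",p,f(Z(*p),-57))
E
```

```text
[ 392.7604294  -191.9417532   260.56214476]
line [-32.  256.4 252.9]
line [-32.  237.9 253. ]
line [-32.  218.2 253.1]
clip top/bot [-32.  242.9 260.8]
clip top/bot [-32.  248.  245.7]
clip top/bot [-32.  218.3 260.6]
clip top/bot [-32.  222.7 246. ]
lip (290, 235) [-57.  173.8 259.2]
lip (283, 263) [-57.  176.4 255.2]
lip (272, 292) [-57.  180.  250.9]
lip (425, 307) [-57.  148.3 250.8]
```

Emit:
arm_command --moves '[[1,[-3,0,-15],0],[1,[-3,0,-15],0],[1,[0,0,0],0],[1,[0,0,0],0]]'

```text
time: 27.15
eef_pos: [484.5, -136.0, 183.7]
tcp_rot: [[0.52, -0.022, 0.854], [-0.85, -0.11, 0.515], [0.082, -0.994, -0.076]]
wrist_force: [0.5, 0.3, 0.1]
width: 0.0
```

```bash
python3 - <<'E'
from plant import robot
import cv2,numpy as np
for n in ("top","scene"):
    im=robot.camera(n)["pixels"][:,:,::-1].copy(); cv2.imwrite(f"pics/{n}_end.png",im)
a=cv2.imread("pics/top0.png")
E
python3 plan.py
```

```text
t 27.25 q [86.5, 73.33, -60.23, 136.58, 246.24, 32.4, 122.87] p [484.6, -135.7, 183.3] F [-0.1, 0.4, 0.5] w 0.0
R [[0.521, -0.023, 0.853], [-0.85, -0.11, 0.516], [0.082, -0.994, -0.076]]

q [86, 73, -60, 137, 246, 32, 123] P [485, -136, 183] head 31 dn 4 (114, 183)
```

View pics/top_end.png

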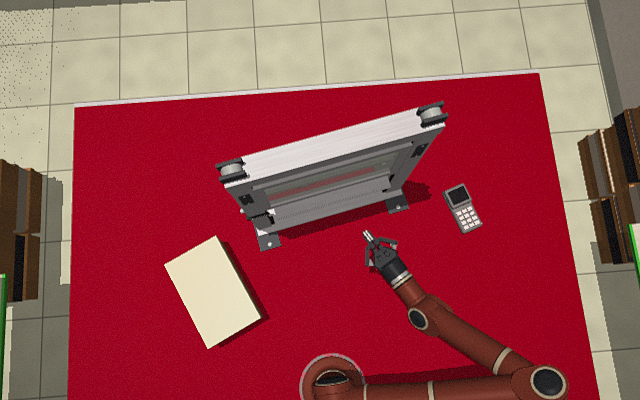

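View pics/scene_end.png

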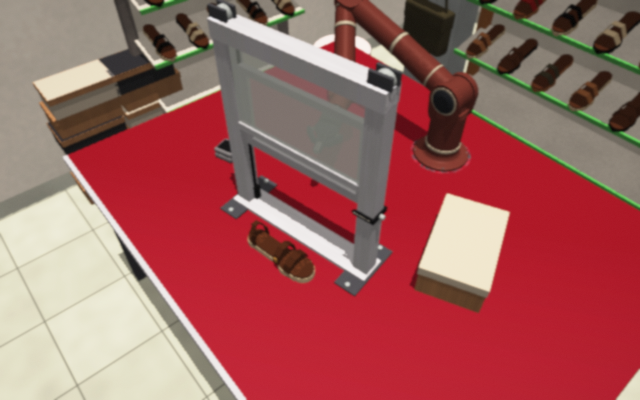

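The end pictures show the box (corners about (165,264) and (217,236) in the top view), the terminal (443,190) and the sandal (280,250 in the scene view) where they were at the start. The gripper stands clear in front of the raised sash.

```bash
python3 -c "
from plant import robot
print(robot.job_done()); print(robot.get_state()['time'])"
```

```text
the job is handed in; nothing more can be done
None
the job is handed in; nothing more can be done
```

The sash now stands at the parcel-height marker, within about 2 mm, and I handed the job in at 27.3 s of the 51 s allowed.

**What I did:** The moves can't tilt the tool directly. I tilted it near-horizontal by asking for poses at the edge of the arm's reach. I then put the closed fingertips under the lip and pushed up at about 4–5 N, to just below the mark. After backing out to look, I went back for a last nudge and withdrew.

**Last checks:**
- **Height:** in the last level wrist view the lip's mid-height measured about 255 mm and the marker's white line about 253 mm. That leaves the lip roughly 2 mm high, about the camera calibration error, so I did not press it back down.
- **Disagreeing readings:** one earlier wrist view put the mark at 254 mm, another at 257 mm, and the top camera at about 250 mm. I trusted the level view because depth errors hardly affect it.
- **Clearance:** the last reading showed no real force on the wrist, and the gripper stood clear of the hatch. The box, terminal and sandal look unmoved in the end pictures.

**What could count against it:**
- **Joint stops:** while re-orienting, joint 3 twice ran onto its end stop, and the wrist force peaked at about 58 N and then 108 N (limit 120 N).
- **Joint range:** joint 3 then read 75.62° and -77.07°, about 0.02° past its listed range. I can't tell whether that counts as passing it.
- **Start height:** the lip's underside measured about 79 mm at the start, not 70 mm, so the sash was probably not resting on its blocks.

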